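Load the test logger and post the status plaques

TASK

Open the test record by squeezing the bench scanner's red trigger fully in against its grip, holding it about a second and letting it spring back. Then slide every input module standing on the table into a bay of its own in the blue dock until it clicks home, and scan again in the same way, with a full squeeze of about a second and release. Last, hang the two plaques by their eyes on the stand's pegs, one on each peg, leave all modules home, and do not knock the other things on the bench about.

Things in the scene. Friction and masses are not known exactly. Their poses are not given: they have to be found in the camera images.
- grip: Fixed black grip of a pistol-shaped scanner clamped on its side, aimed at the dock: level bar 105 (x) x 32 (y) x 30 mm, origin at its centre 70 mm above the table, clear below. x points to the grey head (from x 52 mm on, y -45 to 85 mm, top 102 mm above the table), y to the nose and trigger side. Back face at y = -16 mm. A squeeze has one finger on this grip, the other on the trigger.
- trigger (a joint): Red sprung trigger on the +y side of the grip, hinged at its head end about a vertical axis: 0 rad = out, 0.26 rad = fully in against the grip. A spring returns it; at the pad about 2 N starts it and 7 N holds it in. Well squeezed is above 0.2.
- trigger_pad (a point): Where a finger presses: on the outer face of the trigger, about 44 mm from its hinge and 70 mm above the table. Trigger bar 55 mm long, 18 mm tall; its outer face here lies 36 mm (y of the grip) from the grip's centre line at rest and 24 mm when fully in. The pad moves with the trigger.
- squeeze_point (a point): Midway between the grip's back and the trigger's outer face when the trigger is fully in (the two are then 40 mm apart along y; with the trigger out, up to 54 mm), 70 mm above the table; axes as the grip's. Does not move.
- dock: Blue logger dock, 140 x 216 mm, fixed; origin under its centre, x from open front to back stop. Deck 20 mm high. 3 bays 70 mm apart in y: front half (x -70 to 0) open deck, marked yellow; rear half (x 0 to 69 mm) has walls 47 mm apart and grey lips (gap 37 mm), undersides 9 and tops 14 mm above the deck. Flared lead-ins 14 mm high at x -20 to 0. A module slides in along +x, under the lips.
- beaker: bystander: empty glass beaker, 64 mm across, 85 high; loose, leave it alone.
- bay0 (a point): Home point of dock bay 0 (-y side): a module seated here has its origin on this point, its x along this x (either way round). On the deck, 20 mm up, 38 mm behind the dock's centre; the lips begin 38 mm before it. Dock axes. A sprung bump in the deck (5 to 10 N to pass) snaps into the module's notch at home, 1 mm short of the back stop.
- bay1 (a point): Home point of dock bay 1 (centre): a module seated here has its origin on this point, its x along this x (either way round). On the deck, 20 mm up, 38 mm behind the dock's centre; the lips begin 38 mm before it. Dock axes. A sprung bump in the deck (5 to 10 N to pass) snaps into the module's notch at home, 1 mm short of the back stop.
- bay2 (a point): Home point of dock bay 2 (+y side): a module seated here has its origin on this point, its x along this x (either way round). On the deck, 20 mm up, 38 mm behind the dock's centre; the lips begin 38 mm before it. Dock axes. A sprung bump in the deck (5 to 10 N to pass) snaps into the module's notch at home, 1 mm short of the back stop.
- module0: Grey input module, 0.15 kg, may be absent. Origin under its centre. Foot 60 mm (x) x 44 mm (y) x 7 mm with a cross notch in the middle of its underside; body 60 x 32 mm up to 28 mm; orange grip fin 40 mm (x) x 12 mm (y) from 28 to 62 mm high. Front and rear are alike for docking. A green terminal strip marks the -x end. Stands loose on the table; any module fits any bay.
- module1: Grey input module, 0.15 kg, may be absent. Origin under its centre. Foot 60 mm (x) x 44 mm (y) x 7 mm with a cross notch in the middle of its underside; body 60 x 32 mm up to 28 mm; orange grip fin 40 mm (x) x 12 mm (y) from 28 to 62 mm high. Front and rear are alike for docking. A green terminal strip marks the -x end. Stands loose on the table; any module fits any bay.
- module2: Grey input module, 0.15 kg, may be absent. Origin under its centre. Foot 60 mm (x) x 44 mm (y) x 7 mm with a cross notch in the middle of its underside; body 60 x 32 mm up to 28 mm; orange grip fin 40 mm (x) x 12 mm (y) from 28 to 62 mm high. Front and rear are alike for docking. A green terminal strip marks the -x end. Stands loose on the table; any module fits any bay.
- module3: Grey input module, 0.15 kg, may be absent. Origin under its centre. Foot 60 mm (x) x 44 mm (y) x 7 mm with a cross notch in the middle of its underside; body 60 x 32 mm up to 28 mm; orange grip fin 40 mm (x) x 12 mm (y) from 28 to 62 mm high. Front and rear are alike for docking. A green terminal strip marks the -x end. Stands loose on the table; any module fits any bay.
- plaque_yellow: Yellow status plaque, 50 g, 8 mm thick (x), 60 mm wide (y), 126 mm tall, standing upright in one of the two parallel slots of a clear rack fixed to the table (60 mm apart along x, walls 40 mm high; it lifts straight out). Origin at the centre of its lower edge. Square window (eye) 26 mm wide from 60 to 88 mm; frame bar from 88 to 96 mm; white grip tab 34 mm wide from 96 to 126 mm.
- plaque_yellow_eye (a point): Centre of that plaque's eye, 74 mm above its lower edge; x is the plaque's normal.
- plaque_red: Red status plaque, 50 g, 8 mm thick (x), 60 mm wide (y), 126 mm tall, standing upright in one of the two parallel slots of a clear rack fixed to the table (60 mm apart along x, walls 40 mm high; it lifts straight out). Origin at the centre of its lower edge. Square window (eye) 26 mm wide from 60 to 88 mm; frame bar from 88 to 96 mm; white grip tab 34 mm wide from 96 to 126 mm.
- plaque_red_eye (a point): Centre of that plaque's eye, 74 mm above its lower edge; x is the plaque's normal.
- stand: Grey peg stand fixed to the table: base 60 x 150 x 8 mm, origin under its centre; two upright posts 12 mm thick (x), 20 mm wide, 125 mm high at y = +45 and -45 mm. From each post's -x face a steel peg, 8 mm thick, stands out 50 mm, rising from 113 mm at the post to 124 mm at the tip (centre line).
- peg_left (a point): Middle of the stand's +y peg, on its centre line, 119 mm above the table, 32 mm out from the post's centre. Axes as the stand: the peg points along -x. A hung plaque's eye centre ends about 10 mm below this.
- peg_right (a point): Middle of the stand's -y peg, on its centre line, 119 mm above the table, 32 mm out from the post's centre. Axes as the stand: the peg points along -x. A hung plaque's eye centre ends about 10 mm below this.
- tape: bystander: ring of blue tape, 56 mm across, 19 high; loose, leave it alone.
- meter: bystander: yellow multimeter lying on its back, 150 x 75 x 35 mm; loose, leave it alone.
Things that resemble listed ones, but are neither listed nor needed, are in the scene too. What is shaped like the plaque_yellow but green or purple is not meant.

How it is judged:
By the outcome, as a careful person would: the job done as asked, in the order asked, and still so for the second after the job is handed in, with the robot touching nothing.
Of module0, module1, module2, module3 only 2 to 3 are there at a start; the rules pass over those that are not, and their reading is None.
At some moment in a run one of module0, module1, module2, module3 may be knocked a few centimetres aside while the robot is not near it.
It also fails if it takes over 200 s, if anything falls off the work surface, if the arm or the gripper's body presses on something with over 40 N, if the wrist force passes 120 N, or if a joint passes its speed limit or range.

ROBOT

A 7-joint arm with a two-finger parallel gripper is mounted at the origin on the work surface. World frame = base frame: x ahead of the robot, y to its left, z up, the work surface at z = 0. Lengths are in m, angles in rad, forces in N, time in s.
With the tool pointing down it reaches from about 0.425 to 0.875 m from the base axis. Payload 8.4 kg.
Tool frame: the origin (TCP) lies midway between the tips of the shut fingers; the grasp point (between the pads) lies 19 mm behind it; z points along the fingers, y is the direction in which the jaws open and shut (so a half turn about z gives the same grasp; the last joint's range is limited). The gripper opens to 87 mm and grips with 3 to 60 N. Pads are 19 mm wide; open, the fingers measure 117 mm over their backs; the gripper's body (75 mm by 190 mm) begins 51 mm behind the grasp point.
Start: joints at [-1.441, 0.333, 0.04, 1.465, -0.013, 1.343, -0.059], TCP at [0.147, 0.633, 0.223] pointing down, gripper open.
Joint ranges: [-2.58, 2.58], [-0.38, 2.09], [-1.3, 1.39], [0.25, 2.4], [-1.5, 4.64], [0.08, 2.09], [-2.65, 2.65]. Speed limits (rad/s): [2.22, 2.22, 2.79, 2.79, 3.14, 3.14, 3.14].

INTERFACE

Orientations are given as a unit quaternion [x, y, z, w].
In Python, from cell import bot, get_image, camera_info gives the robot as it stands.
- The arm moves only by the tool arm_command, never from a script. Its argument "commands" is one flat list of numbers, 5 for each row, row after row: the opening, from 0 (shut) to 1 (fully open), then the shift along the tool's x, y, z in cm, then the turn about the tool's z in rad. In form: [claw, tx, ty, tz, twist, claw, tx, ty, tz, twist, ...]. A call has 1 to 12 rows; each row shifts and turns the pose as measured when the row begins, along the tool's axes as they then stand; what a row does not reach is not made up. A row lasts 1/8 s, in which the tool goes at most 62.5 mm and 10.7 degrees, less where a joint would pass 70% of its speed; a pose out of reach is approached as far as the arm can. A call with a gripper value outside its range is refused whole. The fingers move at their own pace and stop on an object; "newtons" is the grip in N (left out, the last holds). Time passes only in rows, so rows that do not move let the fingers close. It gives the time, the measured TCP pose, the force and the opening at its end, in the units of the state.
- bot.read_state(): the state, without advancing time (a new reading comes with each control period).
- get_image(name): name is "side" or "top"; returns the picture (384x512x3 uint8, blue, green, red); there is no depth.
- camera_info(name): a dict with "fx", "fy", "cx", "cy" (pixels), "rvec" (rotation vector, rad) and "tvec" (3), from world to camera coordinates, as OpenCV has them. Camera axes: x right, y down, z forward; pixel columns grow to the right and rows downward; lengths in m; the calibration is good to about 2 mm. A picture is of the moment at which its call begins. camera_info takes no time and is no camera call.
- bot.sign_off(): hands the job in, once; it reports no verdict.
The state is a dict: "time_s": time; "qpos": joint angles; "qvel": joint speeds; "joint_torque": joint torques, N m; "ee_pos": TCP position; "orientation": TCP orientation; "ft_force": force on the tool from outside, world axes, zero at the start; "torque": the same for the moment, N m; "grip_width": finger opening in m.
Only numpy, scipy, OpenCV 4.12 (cv2) and the standard library are available. Lean on these libraries where they do the work, as an engineer would, in place of code of your own. Each camera call takes 0.05 s, during which the arm holds its last target.

## Working session

There is one attempt and no reset: what is moved stays moved. The work goes in short steps, Python scripts to look and compute and a tool call to move; the robot and the scene stay as the last step left them, time stands still between calls to the robot, and variables do not carry over. Pictures are saved under pics/ and viewed, and the job is handed in when it is done.

Besides the shell and the picture viewer there is one more tool, called after "Emit:" as name(argument=value, ...) on one line, values as JSON. arm_command: Moves the arm, as the interface text tells. Its arguments: {"type":"object","properties":{"commands":{"type":"array"},"newtons":{"type":"number"}},"required":["commands"]}

```bash
mkdir -p pics; ls; python3 - <<'E'
from cell import bot,get_image,camera_info
import cv2
print(bot.read_state())
for n in("side","top"):
    print(n,camera_info(n))
    im=get_image(n); cv2.imwrite(f"pics/{n}0.png",cv2.resize(im,(800,600),interpolation=cv2.INTER_CUBIC)); cv2.imwrite(f"pics/{n}0_raw.png",im)
E
```

```text
pics
{'time_s': 0.0, 'qpos': array([-1.4412201 ,  0.33391258,  0.03989421,  1.46630799, -0.01337535,
        1.34329419, -0.05850532]), 'qvel': array([ 9.84030409e-05,  3.48500235e-04, -9.48967537e-04,  4.50641365e-04,
       -1.01655508e-04,  2.39872105e-04,  3.61647499e-04]), 'joint_torque': array([ 1.17079657e-03, -6.56343341e+01,  1.33584525e+00, -4.03798592e+01,
       -5.97210461e-02,  4.47400706e-02,  1.69215086e-04]), 'ee_pos': array([0.14735184, 0.6325794 , 0.22164052]), 'orientation': array([ 1.14157027e-01,  9.93462373e-01, -8.27891048e-04, -2.31723456e-05]), 'ft_force': array([ 0.04904441, -0.09325688, -1.52216346]), 'torque': array([ 0.04605304, -0.01354322,  0.0046695 ]), 'grip_width': 0.08707982266003853}
side {'fx': 396.97575965875967, 'fy': 396.97575965875967, 'cx': 256.03803568313896, 'cy': 185.28477783371574, 'rvec': array([ 2.17767341, -0.50171187,  0.24801281]), 'tvec': array([-0.41221706,  0.23697539,  0.94403794])}
top {'fx': 417.69421766237787, 'fy': 417.69421766237787, 'cx': 256.1446883346364, 'cy': 185.88224235124363, 'rvec': array([ 2.0650826 , -2.14094319,  0.25047986]), 'tvec': array([0.05862729, 0.50858946, 1.30705902])}
```

View pics/top0.png

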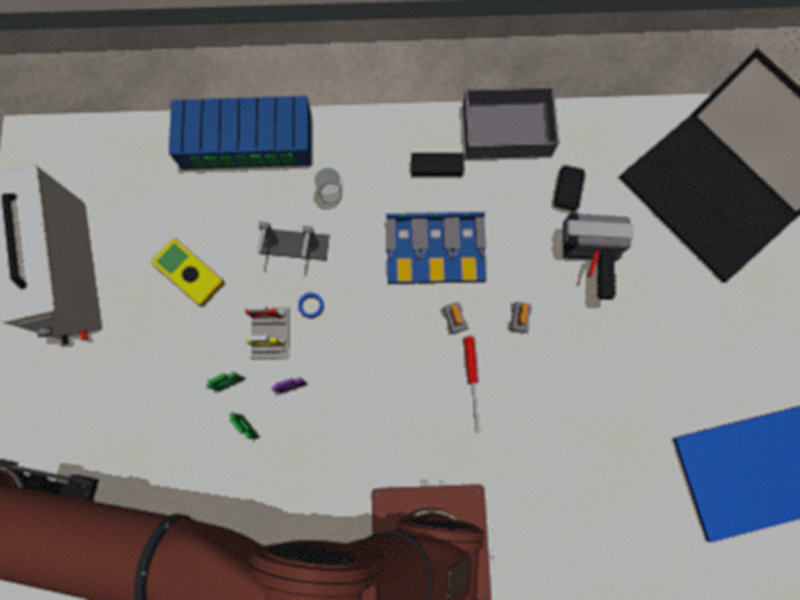

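View pics/side0.png

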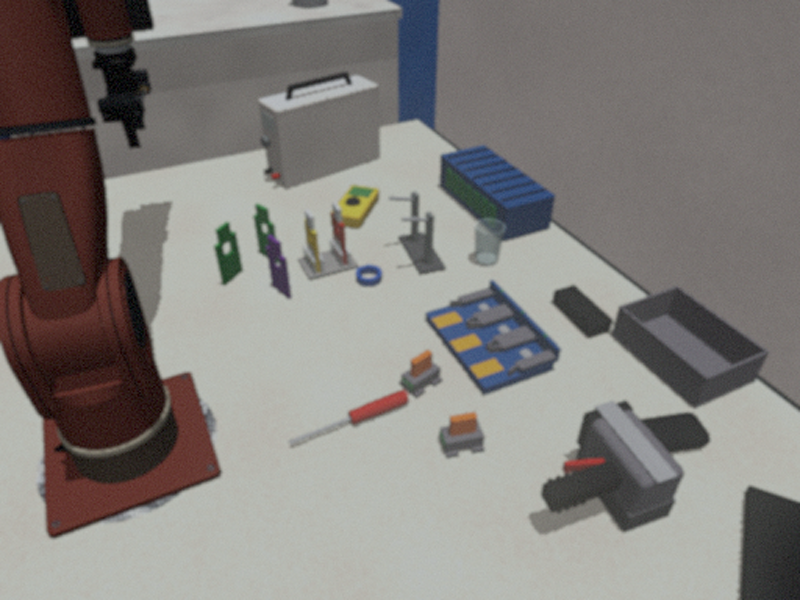

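The top view (800x600 scale) shows two modules at (455,317) and (520,316). It also shows the scanner near (600,245), dock (436,248), stand (290,243), rack (268,332) and tape (311,305). I'll enlarge these.

```bash
cat > h.py <<'E'
import numpy as np,cv2
from cell import bot,get_image,camera_info
CI={n:camera_info(n) for n in("side","top")}
def K(n):
    c=CI[n];return np.array([[c['fx'],0,c['cx']],[0,c['fy'],c['cy']],[0,0,1.]])
def proj(n,P):
    return cv2.projectPoints(np.asarray(P,float).reshape(-1,3),CI[n]['rvec'],CI[n]['tvec'],K(n),None)[0].reshape(-1,2)
def unproj(n,uv,z):
    R=cv2.Rodrigues(CI[n]['rvec'])[0];t=CI[n]['tvec'];C=-R.T@t
    uv=np.asarray(uv,float).reshape(-1,2)
    d=(np.linalg.inv(K(n))@np.c_[uv,np.ones(len(uv))].T).T@R
    return C+d*((z-C[2])/d[:,2])[:,None]
def crop(im,x0,y0,w,h,s,name,pts=None):
    c=cv2.resize(im[y0:y0+h,x0:x0+w],None,fx=s,fy=s,interpolation=cv2.INTER_CUBIC)
    if pts is not None:
        for i,col in pts:
            for u,v in i: cv2.circle(c,(int(round((u-x0+.5)*s)),int(round((v-y0+.5)*s))),2,col,-1)
    for k in range(0,w,10): cv2.putText(c,str(x0+k),(int(k*s),9),0,.3,(0,0,255),1)
    for k in range(0,h,10): cv2.putText(c,str(y0+k),(0,int(k*s)+4),0,.3,(0,0,255),1)
    cv2.imwrite(name,c)
E
python3 - <<'E'
from h import *
t=cv2.imread('pics/top0_raw.png');s=cv2.imread('pics/side0_raw.png')
crop(t,240,125,170,95,4.7,'pics/t_a.png')
crop(t,145,130,80,110,5.4,'pics/t_b.png')
crop(s,240,170,210,170,3.5,'pics/s_a.png')
crop(s,130,110,180,85,4.4,'pics/s_b.png')
# side view of stuff
for n in CI:
    R=cv2.Rodrigues(CI[n]['rvec'])[0];print(n,-R.T@CI[n]['tvec'])
E
```

```text
side [ 0.1054305  -0.72548823  0.76147168]
top [0.20018464 0.05639036 1.38825427]
```

View pics/t_a.png

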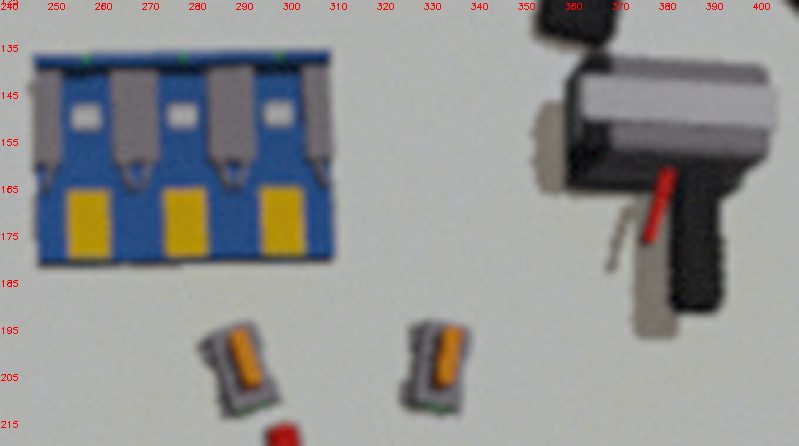

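View pics/t_b.png

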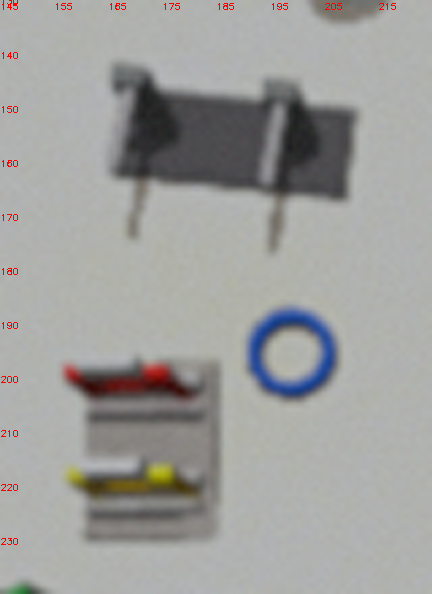

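View pics/s_a.png

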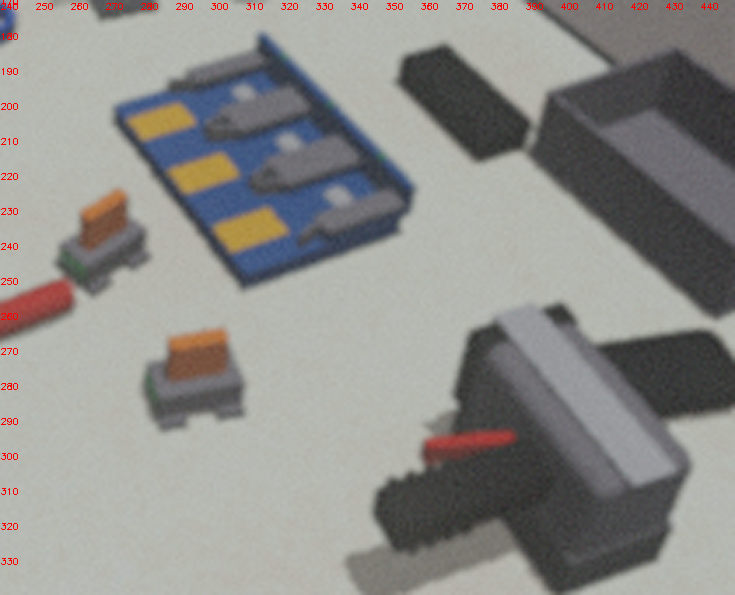

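View pics/s_b.png

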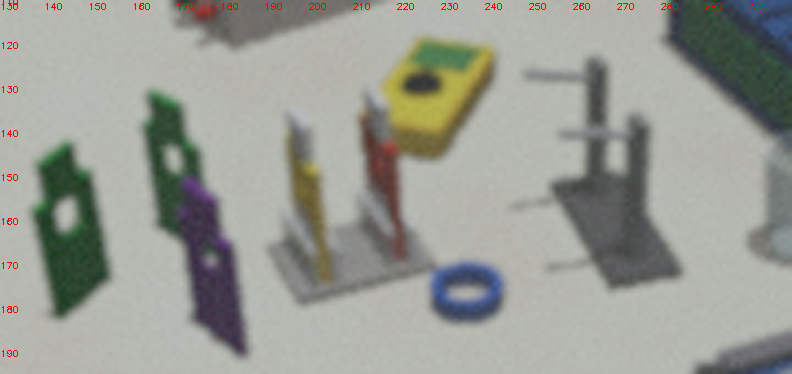

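```bash
cat >> h.py <<'E'
from scipy.optimize import minimize
def box(x0,x1,y0,y1,z0,z1):
    return np.array([[x,y,z] for x in(x0,x1) for y in(y0,y1) for z in(z0,z1)])/1000.
def place(L,p):
    c,s=np.cos(p[2]),np.sin(p[2]);L=np.asarray(L,float)
    return np.c_[p[0]+c*L[:,0]-s*L[:,1],p[1]+s*L[:,0]+c*L[:,1],L[:,2]]
SS=6
def sil(n,P,win):
    u=proj(n,P);x0,y0,w,h=win
    hu=cv2.convexHull(((u-[x0,y0]+.5)*SS-.5).astype(np.float32))
    m=np.zeros((h*SS,w*SS),np.uint8)
    cv2.fillConvexPoly(m,np.round(hu*16).astype(np.int32),255,shift=4)
    m=cv2.resize(m,(w,h),interpolation=cv2.INTER_AREA)/255.
    return cv2.GaussianBlur(m,(0,0),.7)
def fit(obs,L,p0,steps=(.008,.008,.15)):
    """obs: list of (cam,mask(float full img),win)"""
    def f(p):
        e=0
        for n,M,w in obs:
            x0,y0,ww,hh=w
            e+=((sil(n,place(L,p),w)-M[y0:y0+hh,x0:x0+ww])**2).sum()
        return e
    p0=np.array(p0,float);best=None
    S=np.vstack([p0]+[p0+np.eye(3)[i]*steps[i] for i in range(3)])
    for k in range(3):
        r=minimize(f,p0,method='Nelder-Mead',options=dict(initial_simplex=S,xatol=1e-5,fatol=1e-3,maxiter=300))
        p0=r.x;S=np.vstack([p0]+[p0+np.eye(3)[i]*steps[i]*.3 for i in range(3)])
    return r.x,r.fun
FIN=box(-20,20,-6,6,28,62)
def orange(im):
    h=cv2.cvtColor(im,cv2.COLOR_BGR2HSV).astype(int)
    return ((abs(h[...,0]-11)<=8)&(h[...,1]>110)&(h[...,2]>60)).astype(float)
E
python3 - <<'E'
from h import *
t=cv2.imread('pics/top0_raw.png');s=cv2.imread('pics/side0_raw.png')
for n,im in(("top",t),("side",s)):
    m=orange(im).astype(np.uint8);k,l,st,c=cv2.connectedComponentsWithStats(m)
    for i in range(1,k):
        if st[i][4]>12: print(n,st[i],c[i],unproj(n,c[i],.05)[0])
E
```

```text
top [289 195   7  13  57] [291.70175439 200.96491228] [ 0.45770356 -0.0739834   0.05      ]
top [332 195   6  13  57] [334.63157895 200.66666667] [ 0.45367808 -0.21417875  0.05      ]
top [ 239  311   74   73 2061] [282.63561378 334.18195051] [ 0.04700079 -0.02342461  0.05      ]
top [   0  315  101   69 4830] [ 44.97308489 350.14596273] [0.02789155 0.69350351 0.05      ]
top [  94  338  147   46 3545] [152.40874471 368.7819464 ] [-0.03640733  0.36976641  0.05      ]
top [271 347  19  19 130] [280.35384615 355.47692308] [-0.01337067 -0.01348008  0.05      ]
top [173 355  30   8  55] [188.76363636 359.58181818] [-0.01472516  0.26147909  0.05      ]
top [204 362  13   2  22] [210.27272727 362.45454545] [-0.02516567  0.19717162  0.05      ]
side [   0    0   44   81 1790] [16.53575419 42.36759777] [-0.11438852  1.87810312  0.05      ]
side [   0   85   83  147 4634] [ 33.47453604 161.36555891] [-0.07327453  0.53734398  0.05      ]
side [264 225  12  15 102] [269.39215686 231.49019608] [ 0.4582675  -0.07851405  0.05      ]
side [ 35 241  43  20 314] [ 56.66878981 250.72292994] [-0.03697501  0.08825337  0.05      ]
side [  29  240  111  103 2940] [ 83.2329932  299.85408163] [ 0.00297888 -0.08979038  0.05      ]
side [289 265  15  13 157] [296.07006369 270.51592357] [ 0.45421659 -0.21948731  0.05      ]
```

```bash
python3 - <<'E'
from h import *
t=cv2.imread('pics/top0_raw.png');s=cv2.imread('pics/side0_raw.png')
ot,os_=orange(t),orange(s)
for nm,wt,ws,p0 in(("A",(283,188,20,26),(257,218,26,28),(.458,-.076,.25)),("B",(325,188,20,26),(282,258,28,26),(.454,-.217,-.1))):
    print(nm,fit([("top",ot,wt),("side",os_,ws)],FIN,p0),fit([("top",ot,wt)],FIN,p0),fit([("side",os_,ws)],FIN,p0))
# dock rough
f=lambda cx,cy,s,x0,y0:(x0+cx/s-.5,y0+cy/s-.5)
print('dock top',unproj('top',[f(39,259,4.7,240,125),f(332,256,4.7,240,125)],.02))
print('dock side',unproj('side',[f(115,108,3.5,240,170),f(243,278,3.5,240,170)],.02))
print('grip top',unproj('top',[f(670,308,4.7,240,125),f(716,311,4.7,240,125)],.085))
print('stand base',unproj('top',[f(110,174,5.4,145,130),f(347,199,5.4,145,130),f(355,110,5.4,145,130),f(165,90,5.4,145,130)],.008))
print('rack',unproj('top',[f(85,540,5.4,145,130),f(215,540,5.4,145,130),f(218,360,5.4,145,130)],.003))
print('peg tips side',[unproj('side',[f(a,b,4.4,130,110)],.124) for a,b in((527,74),(562,132))])
E
```

```text
A (array([ 0.46004865, -0.07384949,  0.54883796]), np.float64(66.23731344328941)) (array([ 0.45878816, -0.07443335,  0.21362924]), np.float64(8.071179904091444)) (array([ 0.4609597 , -0.0742108 ,  0.65792524]), np.float64(44.00999156961568))
B (array([ 0.4557175 , -0.21526652, -0.2132122 ]), np.float64(78.92408724234828)) (array([ 0.45439892, -0.21510101, -0.2749975 ]), np.float64(9.806901151332447)) (array([ 0.45750895, -0.21594937,  0.16601267]), np.float64(59.18876326778184))
dock top [[ 0.5420961   0.0671453   0.02      ]
 [ 0.53682499 -0.1434011   0.02      ]]
dock side [[ 0.54115214  0.06070194  0.02      ]
 [ 0.53428861 -0.15147004  0.02      ]]
grip top [[ 0.47620386 -0.36161916  0.085     ]
 [ 0.47299989 -0.39272796  0.085     ]]
stand base [[0.61854712 0.3500428  0.008     ]
 [0.59667649 0.19952943 0.008     ]
 [0.65574571 0.19377232 0.008     ]
 [0.67351457 0.31551076 0.008     ]]
rack [[0.3859778  0.36338155 0.003     ]
 [0.38309893 0.28351229 0.003     ]
 [0.49619616 0.2819268  0.003     ]]
peg tips side [array([[0.58996435, 0.32107697, 0.124     ]]), array([[0.57653693, 0.23425452, 0.124     ]])]
```

```bash
python3 - <<'E'
from h import *
t=cv2.imread('pics/top0_raw.png');s=cv2.imread('pics/side0_raw.png')
MB=np.vstack([FIN,box(-30,30,-16,16,7,28),box(-30,30,-22,22,0,7)])
DK=np.vstack([box(-70,70,-108,108,0,20),box(0,69,-23.5,23.5,20,34),box(0,69,46.5,93.5,20,34)])
for n,im,w in(("top",t,(240,125,170,95)),("side",s,(240,170,210,170))):
    pts=[(proj(n,place(MB,(.4588,-.0744,.2136))),(0,0,255)),(proj(n,place(MB,(.4544,-.2151,-.275))),(255,0,255)),
     (proj(n,place(DK,(.610,-.040,.02))),(0,255,0))]
    crop(im,*w,4.7 if n=='top' else 3.8,f'pics/o_{n}.png',pts)
m=(orange(s)[215:290,250:310]*255).astype(np.uint8);print((orange(s)[262:284,285:308]).astype(int))
E
```

```text
[[0 0 0 0 0 0 0 0 0 0 0 0 0 0 0 0 0 0 0 0 0 0 0]
 [0 0 0 0 0 0 0 0 0 0 0 0 0 0 0 0 0 0 0 0 0 0 0]
 [0 0 0 0 0 0 0 0 0 0 0 0 0 0 0 0 0 0 0 0 0 0 0]
 [0 0 0 0 0 0 0 0 0 0 0 0 1 1 1 1 1 1 1 0 0 0 0]
 [0 0 0 0 0 0 0 1 1 1 1 1 1 1 1 1 1 1 1 0 0 0 0]
 [0 0 0 0 1 1 1 1 1 1 1 1 1 1 1 1 1 1 1 0 0 0 0]
 [0 0 0 0 1 1 1 1 1 1 1 1 1 1 1 1 1 1 1 0 0 0 0]
 [0 0 0 0 1 1 1 1 1 1 1 1 1 1 1 1 1 1 1 0 0 0 0]
 [0 0 0 0 1 1 1 1 1 1 1 1 1 1 1 1 1 1 1 0 0 0 0]
 [0 0 0 0 0 1 1 1 1 1 1 1 1 1 1 1 1 1 1 0 0 0 0]
 [0 0 0 0 1 1 1 1 1 1 1 1 1 1 1 1 1 1 1 0 0 0 0]
 [0 0 0 0 1 1 1 1 1 0 1 1 1 1 1 1 1 1 1 0 0 0 0]
 [0 0 0 0 1 1 1 1 1 1 1 1 1 1 1 1 1 1 1 0 0 0 0]
 [0 0 0 0 1 1 1 1 1 1 1 1 1 1 1 1 1 0 0 0 0 0 0]
 [0 0 0 0 1 1 1 1 1 0 1 0 0 0 0 0 0 0 0 0 0 0 0]
 [0 0 0 0 0 0 1 0 0 0 0 0 0 0 0 0 0 0 0 0 0 0 0]
 [0 0 0 0 0 0 0 0 0 0 0 0 0 0 0 0 0 0 0 0 0 0 0]
 [0 0 0 0 0 0 0 0 0 0 0 0 0 0 0 0 0 0 0 0 0 0 0]
 [0 0 0 0 0 0 0 0 0 0 0 0 0 0 0 0 0 0 0 0 0 0 0]
 [0 0 0 0 0 0 0 0 0 0 0 0 0 0 0 0 0 0 0 0 0 0 0]
 [0 0 0 0 0 0 0 0 0 0 0 0 0 0 0 0 0 0 0 0 0 0 0]
 [0 0 0 0 0 0 0 0 0 0 0 0 0 0 0 0 0 0 0 0 0 0 0]]
```

View pics/o_side.png

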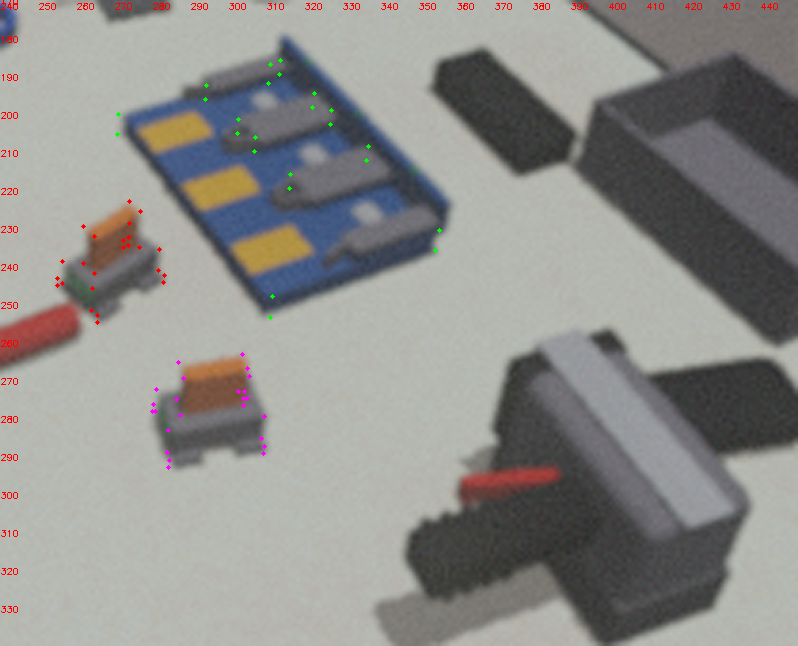

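View pics/o_top.png

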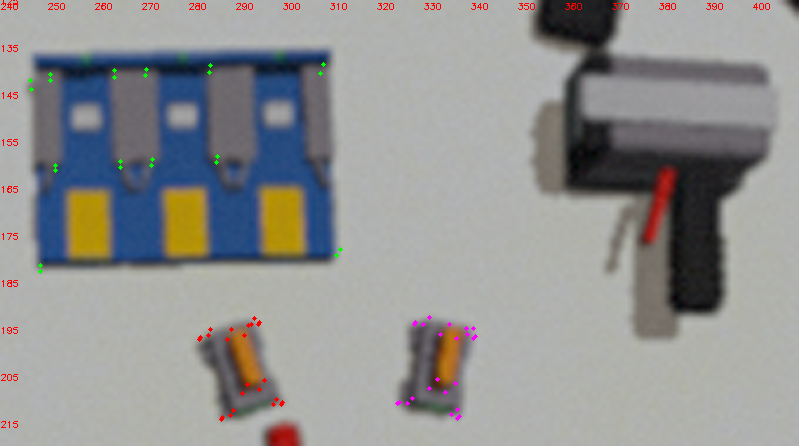

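```bash
cat >> h.py <<'E'
def osoft(im):
    f=cv2.GaussianBlur(im,(0,0),.6).astype(float);r,b=f[...,2],f[...,0]
    return np.clip((r-b)/np.maximum(r,30)/.72,0,1)
def fit2(obs_all,L,ps,side_off=None,lam=0.0):
    """joint fit of several objects w. side image offset (du,dv). obs_all: list per object of list(cam,mask,win)"""
    N=len(ps)
    def sil2(n,P,win,off):
        x0,y0,w,h=win
        return sil(n,P,(x0,y0,w,h)) if off is None else silo(n,P,win,off)
    def f(v):
        e=0;off=v[-2:]*100
        for i in range(N):
            for n,M,w in obs_all[i]:
                x0,y0,ww,hh=w
                S=silo(n,place(L,v[3*i:3*i+3]),w,off if n=='side' else (0,0))
                e+=((S-M[y0:y0+hh,x0:x0+ww])**2).sum()
        return e
    v=np.r_[np.ravel(ps),0,0]
    st=np.r_[np.tile([.006,.006,.12],N),.015,.015]
    for k in range(4):
        S=np.vstack([v]+[v+np.eye(len(v))[i]*st[i] for i in range(len(v))])
        r=minimize(f,v,method='Nelder-Mead',options=dict(initial_simplex=S,xatol=1e-5,fatol=1e-3,maxiter=900,adaptive=True))
        v=r.x;st=st*.5
    return v[:-2].reshape(N,3),v[-2:]*100,r.fun
def silo(n,P,win,off):
    u=proj(n,P)+np.asarray(off);x0,y0,w,h=win
    hu=cv2.convexHull(((u-[x0,y0]+.5)*SS-.5).astype(np.float32))
    m=np.zeros((h*SS,w*SS),np.uint8)
    cv2.fillConvexPoly(m,np.round(hu*16).astype(np.int32),255,shift=4)
    m=cv2.resize(m,(w,h),interpolation=cv2.INTER_AREA)/255.
    return cv2.GaussianBlur(m,(0,0),1.)
E
python3 - <<'E'
from h import *
t=cv2.imread('pics/top0_raw.png');s=cv2.imread('pics/side0_raw.png')
ot,os_=osoft(t),osoft(s)
print((os_[262:282,286:308]*10).astype(int)); print((ot[192:212,330:342]*10).astype(int))
A=[("top",ot,(283,190,20,22)),("side",os_,(258,219,24,25))];B=[("top",ot,(325,190,20,22)),("side",os_,(284,259,26,24))]
for o in([A,B],[A[:1],B[:1]],[A[1:],B[1:]]):
    print(fit2(o,FIN,[(.459,-.075,.21),(.455,-.216,-.15)]))
E
```

```text
[[0 0 0 0 0 0 0 0 0 0 0 0 0 0 0 0 0 0 0 0 0 0]
 [0 0 0 0 0 0 0 0 0 0 0 1 1 1 1 2 2 2 1 0 0 0]
 [0 0 0 0 0 1 1 1 1 2 2 2 3 4 4 5 5 4 3 1 0 0]
 [0 0 1 1 2 2 3 3 4 4 5 6 6 7 7 7 7 7 4 2 0 0]
 [0 1 3 4 5 5 6 6 7 7 7 8 8 8 8 8 8 7 5 2 0 0]
 [0 1 4 6 7 7 8 8 8 8 8 8 8 8 8 8 8 7 5 2 0 0]
 [0 1 4 7 8 8 8 8 8 8 8 8 8 7 7 7 7 6 4 1 0 0]
 [0 1 4 7 8 8 8 7 7 7 7 7 7 7 6 6 6 6 4 1 0 0]
 [0 1 3 6 7 7 7 7 6 6 6 6 6 6 6 6 6 6 4 1 0 0]
 [0 1 3 5 6 6 6 6 6 6 6 6 6 6 6 6 6 6 4 1 0 0]
 [0 1 3 5 6 6 6 6 6 6 6 6 6 6 6 6 6 5 4 1 0 0]
 [0 2 4 5 6 6 6 6 6 6 6 6 6 6 6 6 6 5 3 1 0 0]
 [0 2 4 6 6 6 6 6 6 6 6 6 6 6 6 6 6 5 3 1 0 0]
 [0 2 5 6 6 6 6 6 6 6 6 6 6 6 6 5 5 4 2 1 0 0]
 [0 2 4 6 6 6 6 6 6 6 5 5 5 4 4 4 3 2 1 0 0 0]
 [0 1 3 5 5 5 5 5 4 4 3 3 3 2 2 1 1 0 0 0 0 0]
 [0 0 2 3 3 3 3 3 2 2 1 0 0 0 0 0 0 0 0 0 0 0]
 [0 0 1 1 1 1 0 0 0 0 0 0 0 0 0 0 0 0 0 0 0 0]
 [0 0 0 0 0 0 0 0 0 0 0 0 0 0 0 0 0 0 0 0 0 0]
 [0 0 0 0 0 0 0 0 0 0 0 0 0 0 0 0 0 0 0 0 0 0]]
[[ 0  0  0  0  0  0  0  0  0  0  0  0]
 [ 0  0  0  0  0  0  0  0  0  0  0  0]
 [ 0  0  0  0  2  4  4  3  1  0  0  0]
 [ 0  0  0  2  7  9  9  7  4  0  0  0]
 [ 
[... 413 characters left out ...]
 0  0  0  0]
 [ 0  1  4  6  5  3  1  0  0  0  0  0]
 [ 0  0  1  1  1  0  0  0  0  0  0  0]
 [ 0  0  0  0  0  0  0  0  0  0  0  0]
 [ 0  0  0  0  0  0  0  0  0  0  0  0]
 [ 0  0  0  0  0  0  0  0  0  0  0  0]]
(array([[ 0.45865411, -0.07399622,  0.39426462],
       [ 0.45561129, -0.21519403, -0.19810404]]), array([0.4896915 , 0.24451345]), np.float64(57.10814329131173))
(array([[ 0.45875746, -0.0741038 ,  0.25892354],
       [ 0.45467344, -0.21516178, -0.24674065]]), array([0.9804638 , 1.17722619]), np.float64(3.2446524956123026))
(array([[ 0.45928281, -0.07635395,  0.53382228],
       [ 0.45527607, -0.217119  , -0.16818241]]), array([ 0.08034821, -0.3786457 ]), np.float64(50.40664409649743))
```

```bash
python3 - <<'E'
from h import *
t=cv2.imread('pics/top0_raw.png');s=cv2.imread('pics/side0_raw.png')
ot,os_=osoft(t),np.clip(osoft(s)/.62,0,1)
A=[("top",ot,(283,190,20,22)),("side",os_,(258,219,24,25))];B=[("top",ot,(325,190,20,22)),("side",os_,(284,259,26,24))]
for o in([A,B],[A[1:],B[1:]]):
    print(fit2(o,FIN,[(.459,-.075,.21),(.455,-.216,-.15)]))
for m,p in((A,(.4588,-.0741,.25)),(B,(.4547,-.2152,-.24))): print(fit(m[1:],FIN,p))
E
```

```text
(array([[ 0.45880386, -0.07403491,  0.33888239],
       [ 0.45514495, -0.21533334, -0.22659318]]), array([0.4969138 , 0.20750202]), np.float64(13.245107361431343))
(array([[ 0.45876067, -0.0745597 ,  0.3635273 ],
       [ 0.45527377, -0.21585563, -0.19956926]]), array([0.37585335, 0.0493204 ]), np.float64(9.170651860619087))
(array([ 0.45956023, -0.07536159,  0.38488526]), np.float64(5.3736241287827085))
(array([ 0.45624454, -0.21639565, -0.19227772]), np.float64(6.160191096186744))
```

```bash
cat >> h.py <<'E'
def fitw(obs,Ls,p0,st=(.006,.006,.05)):
    """obs: (cam,mask,weight,win); Ls list of convex parts (union)"""
    def f(p):
        e=0
        for n,M,W,w in obs:
            x0,y0,ww,hh=w
            S=np.max([silo(n,place(L,p),w,(0,0)) for L in Ls],0)
            e+=(W[y0:y0+hh,x0:x0+ww]*(S-M[y0:y0+hh,x0:x0+ww])**2).sum()
        return e
    v=np.array(p0,float);st=np.array(st)
    for k in range(4):
        S=np.vstack([v]+[v+np.eye(3)[i]*st[i] for i in range(3)])
        r=minimize(f,v,method='Nelder-Mead',options=dict(initial_simplex=S,xatol=1e-5,fatol=1e-3,maxiter=300))
        v=r.x;st=st*.5
    return v.round(4),round(r.fun,2)
def nontable(im,lo,hi):
    f=cv2.GaussianBlur(im,(0,0),.6).astype(float)
    # blue channel min-like: yellow/blue/grey all have low min channel
    return np.clip((hi-f.min(2))/(hi-lo),0,1)
E
python3 - <<'E'
from h import *
t=cv2.imread('pics/top0_raw.png');s=cv2.imread('pics/side0_raw.png')
print(t[150:182:4,240:252].min(2)); print(s[230:262:4,290:320].min(2))
mt=nontable(t,90,165);ms=nontable(s,95,165)
wt=np.ones(mt.shape);wt[:165]=0
ws=np.ones(ms.shape);ws[:198]=0
ws[213:,:286]=0; ws[:,318:]=0
ws[:,:]*=1
L=[box(-70,70,-108,108,0,20)]
T=("top",mt,wt,(236,150,84,40));S=("side",ms,ws,(262,180,75,80))
for o in([T,S],[T],[S]): print(fitw(o,L,(.610,-.040,.02)))
crop((mt*255).astype(np.uint8),240,130,80,60,8,'pics/mt.png');crop((ms*ws*255).astype(np.uint8),262,180,75,80,6,'pics/ms.png')
E
```

```text
[[176 175 175 175 179 177 155 118 103 103 108 104]
 [176 177 176 175 178 176 157 119 102 103 105 103]
 [176 174 176 176 178 178 155 117 102 102 103 104]
 [175 176 176 176 176 176 168 128  72  69  82  60]
 [174 177 172 177 179 177 164 130  67  40  36  40]
 [175 176 177 173 178 177 159 113  56  38  38  32]
 [173 174 174 176 175 176 153 113  57  35  40  39]
 [177 177 176 175 173 176 174 151  83  38  39  34]]
[[163 142 108  76  59  64  64  67  67  64  65  70  69  67  65  59  70  71
   84  89 101 106 111  97  88  82  83 103 108  79]
 [172 172 171 170 149 119  81  62  60  70  96 110  95  85  78  73  74  63
   71  65  65  69  71  69  72  72  67  65  69  75]
 [170 173 172 172 172 171 169 146 119  82  58  68  81  77  66  72  70  67
   67  74  69  74  73  80  85  96 106 109 112 102]
 [172 175 173 173 175 174 172 174 171 159 134 104  77  60  75  90 103 100
   97  77  73  69  68  63  65  72  67  64  68  73]
 [174 169 174 172 175 172 173 171 174 175 172 173 164 147 111  79  59  62
   62  68  70  71  65  66  69  66  63  60  64  61]
 [173 177 174 173 173 173 173 174 175 173 171 174 173 171 173 164 154 125
   89  62  64  59  69  76  94 108 123 139 149 159]
 [172 174 174 173 173 174 174 177 177 176 174 173 174 177 175 176 179 176
  173 167 170 175 177 176 174 176 175 175 173 179]
 [175 176 177 177 179 177 178 176 175 173 171 175 175 177 176 175 178 178
  174 175 177 176 175 177 177 177 179 179 175 176]]
(array([ 0.6091, -0.0402, -0.016 ]), np.float64(28.1))
(array([ 0.6079, -0.0395, -0.0135]), np.float64(7.1))
(array([ 0.6104, -0.0419, -0.021 ]), np.float64(14.21))
```

View pics/ms.png

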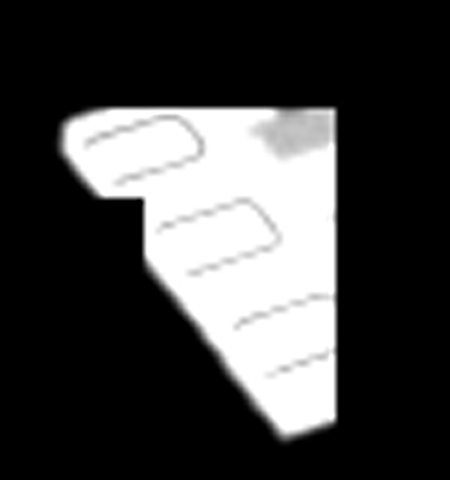

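```bash
python3 - <<'E'
from h import *
t=cv2.imread('pics/top0_raw.png');s=cv2.imread('pics/side0_raw.png')
def dark(im,lo,hi):
    f=cv2.GaussianBlur(im,(0,0),.6).astype(float).max(2);return np.clip((hi-f)/(hi-lo),0,1)
print(t[180,368:400].max(2) if t.ndim==4 else t[180,368:400].max(1)); print(s[305:335,360].max(1))
mt=dark(t,50,135);ms=dark(s,62,135)
wt=np.ones(mt.shape);wt[:169]=0
ws=np.ones(ms.shape);ws[:,384:]=0
G=box(-52.5,52.5,-16,16,55,85)
T=("top",mt,wt,(368,160,40,40));S=("side",ms,ws,(335,285,60,55))
for o in([T,S],[T],[S]): print(fitw(o,[G],(.527,-.382,-.1)))
p=fitw([T,S],[G],(.527,-.382,-.1))[0]
HEAD=np.vstack([box(52,53,-45,85,40,102)]);PAD=np.array([[-.008,.036,.07]]);BK=np.array([[-.008,-.016,.07]])
for n,im,w,sc in(("top",t,(345,130,65,70),8),("side",s,(330,240,120,100),6)):
    crop(im,*w,sc,f'pics/g_{n}.png',[(proj(n,place(G,p)),(0,255,0)),(proj(n,place(HEAD,p)),(255,0,255)),(proj(n,place(PAD,p)),(255,255,0)),(proj(n,place(BK,p)),(0,255,255))])
E
```

```text
[165 140 122 148 177 180 158 129 119 119 119 120 119 100  57  21  23  26
  31  35  37  33  32  32  36  81 139 175 180 177 177 177]
[ 93  65  59  69  65  67  67  66  62  73  66  66  71  63  68  67  61  61
  63  71  81 101 117 125 120 125 126 125 126 126]
(array([ 0.5341, -0.3916, -0.0883]), np.float64(156.6))
(array([ 0.5311, -0.3878, -0.1042]), np.float64(11.4))
(array([ 0.5341, -0.3932, -0.0836]), np.float64(120.42))
```

View pics/g_top.png

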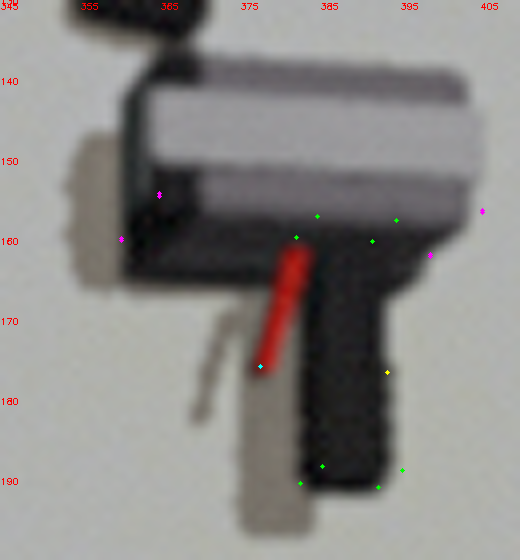

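View pics/g_side.png

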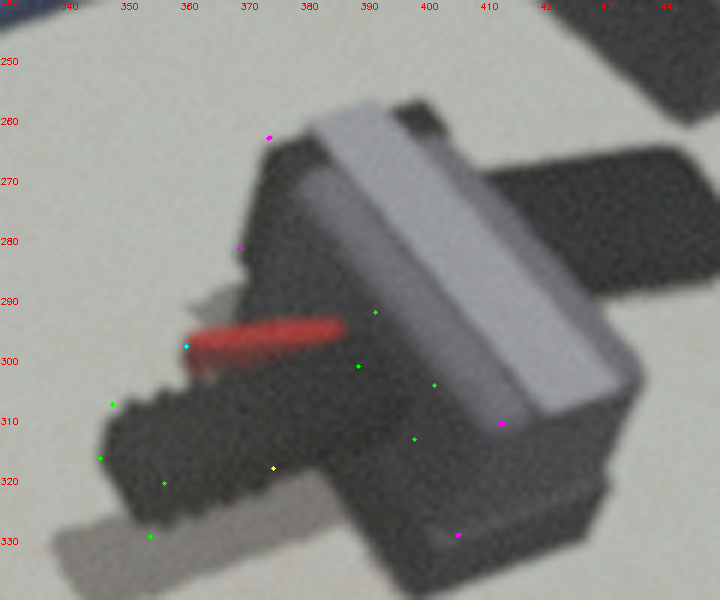

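```bash
python3 - <<'E'
from h import *
t=cv2.imread('pics/top0_raw.png');s=cv2.imread('pics/side0_raw.png')
def dark(im,lo,hi):
    f=cv2.GaussianBlur(im,(0,0),.6).astype(float).max(2);return np.clip((hi-f)/(hi-lo),0,1)
mt=dark(t,40,115);ms=dark(s,76,114)
wt=np.ones(mt.shape);wt[:169]=0
ws=np.ones(ms.shape)
# exclude head region: right of line from (366,250) .. (383,318)->(390,330)
for v in range(384):
    ws[v,int(np.interp(v,[285,300,318,335],[350,368,378,386])):]=0
G=box(-52.5,52.5,-16,16,55,85)
T=("top",mt,wt,(368,160,40,40));S=("side",ms,ws,(335,285,60,55))
for o in([T,S],[T],[S]): print(fitw(o,[G],(.531,-.388,-.1)))
p=fitw([T,S],[G],(.531,-.388,-.1))[0]
HEAD=np.vstack([box(52,53,-45,85,40,102)]);PAD=np.array([[-.008,.036,.07]]);BK=np.array([[-.008,-.016,.07]])
for n,im,w,sc in(("top",t,(345,130,65,70),8),("side",s,(330,240,120,100),6)):
    crop(im,*w,sc,f'pics/g2_{n}.png',[(proj(n,place(G,p)),(0,255,0)),(proj(n,place(HEAD,p)),(255,0,255)),(proj(n,place(PAD,p)),(255,255,0)),(proj(n,place(BK,p)),(0,255,255))])
# red trigger
E
```

```text
(array([ 0.5343, -0.3903, -0.0492]), np.float64(47.96))
(array([ 0.5324, -0.3891, -0.1116]), np.float64(14.12))
(array([ 0.5343, -0.3909, -0.0329]), np.float64(20.02))
```

View pics/g2_top.png

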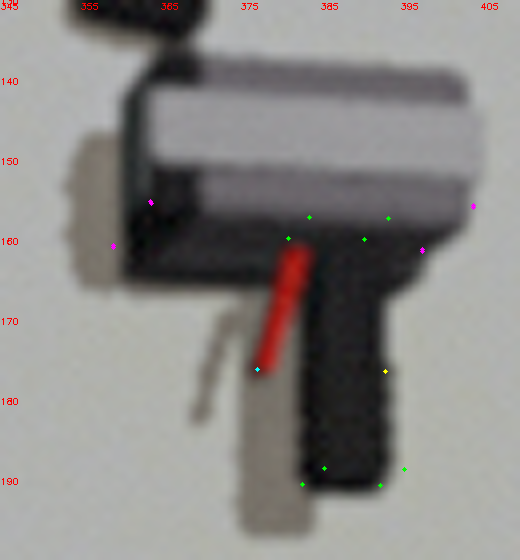

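View pics/g2_side.png

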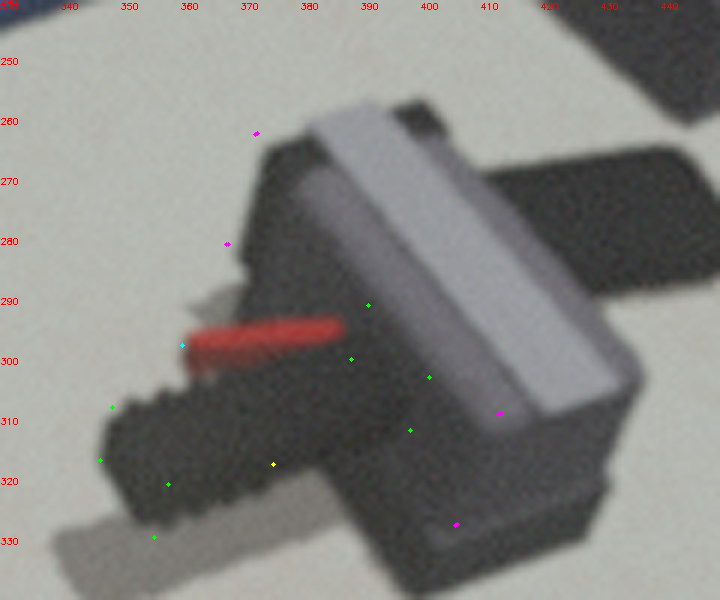

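```bash
python3 - <<'E'
from h import *
f=lambda c,s,x0,y0:[(x0+a/s-.5,y0+b/s-.5) for a,b in c]
for n,c in(("top",f([(160,86),(470,106)],8,345,130)),("top",f([(160,164),(465,180)],8,345,130)),("side",f([(312,122),(545,414)],6,330,240)),("side",f([(375,103),(632,376)],6,330,240))):
    q=unproj(n,c,.102);d=q[0]-q[1];print(n,q.round(4).tolist(),'yaw',np.arctan2(-d[0],d[1]))
# trigger in top: pts at z=.079 (top of the trigger)
q=unproj("top",f([(296,248),(265,370)],8,345,130),.079);print(q, q[0]-q[1])
q=unproj("side",f([(342,322),(192,337)],6,330,240),.079);print(q,q[0]-q[1])
E
```

```text
top [[0.6398, -0.3165, 0.102], [0.6268, -0.4415, 0.102]] yaw -0.10330498719362882
top [[0.6067, -0.3134, 0.102], [0.5956, -0.4358, 0.102]] yaw -0.09035092578817507
side [[0.6128, -0.3125, 0.102], [0.5977, -0.4444, 0.102]] yaw -0.11403350765943324
side [[0.6399, -0.3154, 0.102], [0.6342, -0.4458, 0.102]] yaw -0.04344914480532946
[[ 0.57613642 -0.37212613  0.079     ]
 [ 0.52525863 -0.35416828  0.079     ]] [ 0.05087779 -0.01795785  0.        ]
[[ 0.57883746 -0.37532022  0.079     ]
 [ 0.52792978 -0.35756027  0.079     ]] [ 0.05090768 -0.01775994  0.        ]
```

```bash
cat > mv.py <<'E'
from h import *
from scipy.spatial.transform import Rotation as Rt
def plan(wps,claw,cap=.055,verbose=True):
    """wps list of (x,y,z,phi) phi=world angle of tool y axis (None keep). prints rows"""
    s=bot.read_state();p=np.array(s['ee_pos']);R=Rt.from_quat(s['orientation']).as_matrix()
    rows=[]
    for w in wps:
        tgt=np.array(w[:3]);
        while True:
            d=tgt-p;L=np.linalg.norm(d);phi=np.arctan2(R[1,1],R[0,1])
            dt=0 if w[3] is None else -((w[3]-phi+np.pi/2)%np.pi-np.pi/2)
            if L<.0006 and abs(dt)<.006: break
            st=d*min(1,cap/L) if L>0 else d
            t=np.clip(dt,-.16,.16)
            sh=np.round(R.T@st*100,1);t=round(t,2)
            if not sh.any() and t==0: break
            rows.append([claw,*sh.tolist(),t]);p=p+R@(sh/100);R=R@Rt.from_rotvec([0,0,t]).as_matrix()
    print(len(rows),'rows');print('['+', '.join(', '.join(f'{v:g}' for v in r) for r in rows)+']')
    return rows
def st():
    s=bot.read_state();R=Rt.from_quat(s['orientation']).as_matrix()
    print('t',round(s['time_s'],2),'p',np.round(s['ee_pos'],4),'phi',round(np.arctan2(R[1,1],R[0,1]),3),'tilt',np.round(R[:2,2],3),'F',np.round(s['ft_force'],1),'w',round(s['grip_width'],4),'q7',round(s['qpos'][6],2))
E
python3 -c "
from mv import *
import math
st();plan([(.45,.48,.22,None),(.63,.15,.22,None),(.62,-.2,.22,math.pi/2-.09),(.5334,-.386,.2,math.pi/2-.09)],1)"
```

```text
t 0.1 p [0.1474 0.6326 0.2217] phi 1.342 tilt [-0.    -0.001] F [0.5 0.3 0.8] w 0.0869 q7 -0.06
25 rows
[1, -5.3, -1.3, 0, 0, 1, -5.3, -1.3, 0, 0, 1, -5.3, -1.3, 0, 0, 1, -5.3, -1.3, 0.1, 0, 1, -5.3, -1.3, 0, 0, 1, -5.4, -1.2, 0.1, 0, 1, -1, -0.3, -0, 0, 1, -3.7, -4.1, 0, 0, 1, -3.7, -4.1, 0, 0, 1, -3.7, -4.1, 0, 0, 1, -3.6, -4.1, 0, 0, 1, -3.7, -4.1, 0, 0, 1, -3.6, -4.1, 0, 0, 1, -3.1, -3.5, 0, 0, 1, -1.1, -5.4, 0, -0.14, 1, -0.3, -5.5, 0, 0, 1, -0.3, -5.5, 0, 0, 1, -0.3, -5.5, 0, 0, 1, -0.4, -5.5, 0, 0, 1, -0.3, -5.5, 0.1, 0, 1, -0.1, -1.9, -0, 0, 1, 1.9, -5.2, 0.5, 0, 1, 1.8, -5.2, 0.6, 0, 1, 1.9, -5.1, 0.5, 0, 1, 1.3, -3.8, 0.4, 0]
```

Emit:
arm_command(commands=[1,-5.3,-1.3,0,0,1,-5.3,-1.3,0,0,1,-5.3,-1.3,0,0,1,-5.3,-1.3,0.1,0,1,-5.3,-1.3,0,0,1,-5.4,-1.2,0.1,0,1,-3.7,-4.1,0,0,1,-3.7,-4.1,0,0,1,-3.7,-4.1,0,0,1,-3.6,-4.1,0,0,1,-3.7,-4.1,0,0], newtons=25)

```text
time_s: 1.48
ee_pos: [0.5822, 0.2365, 0.214]
orientation: [0.108, 0.994, -0.004, -0.003]
ft_force: [0.4, 0.6, 0.4]
grip_width: 0.0869
```

```bash
python3 -c "
from mv import *
import math
st();plan([(.63,.15,.22,None),(.62,-.2,.22,math.pi/2-.09),(.5334,-.386,.2,math.pi/2-.09)],1)"
```

```text
t 1.48 p [0.5822 0.2365 0.214 ] phi 1.354 tilt [-0.007 -0.007] F [0.4 0.6 0.4] w 0.0869 q7 0.97
13 rows
[1, -3.6, -4.1, -0.3, 0, 1, -2.9, -3.3, -0.3, 0, 1, -1, -5.4, 0, -0.13, 1, -0.3, -5.5, 0.1, 0, 1, -0.3, -5.5, 0, 0, 1, -0.4, -5.5, 0.1, 0, 1, -0.3, -5.5, 0, 0, 1, -0.4, -5.5, 0.1, 0, 1, -0.1, -2, -0, 0, 1, 1.9, -5.1, 0.6, 0, 1, 1.9, -5.1, 0.6, 0, 1, 1.8, -5.2, 0.6, 0, 1, 1.4, -3.9, 0.4, 0]
```

Emit:
arm_command(commands=[1,-3.6,-4.1,-0.3,0,1,-2.9,-3.3,-0.3,0,1,-1,-5.4,0,-0.13,1,-0.3,-5.5,0.1,0,1,-0.3,-5.5,0,0,1,-0.4,-5.5,0.1,0,1,-0.3,-5.5,0,0,1,-0.4,-5.5,0.1,0,1,1.9,-5.1,0.3,0,1,1.9,-5.1,0.3,0,1,1.9,-5.2,0.3,0,1,0,0,0,0])

```text
time_s: 2.98
ee_pos: [0.5464, -0.3526, 0.208]
orientation: [0.045, 0.999, -0.005, -0.007]
ft_force: [-0.3, 0.3, 0.5]
grip_width: 0.0873
```

```bash
python3 -c "
from mv import *
import math
st();plan([(.5334,-.386,.12,math.pi/2-.09)],1)
for n in CI: cv2.imwrite(f'pics/{n}1_raw.png',get_image(n))
t=cv2.imread('pics/top1_raw.png');s=cv2.imread('pics/side1_raw.png')
crop(t,320,110,110,100,6,'pics/t1.png');crop(s,300,160,160,190,4,'pics/s1.png')
cv2.imwrite('pics/full1.png',cv2.resize(t,(768,576)))
"
```

```text
t 2.98 p [ 0.5464 -0.3526  0.208 ] phi 1.481 tilt [-0.015 -0.01 ] F [-0.3  0.3  0.5] w 0.0873 q7 2.13
2 rows
[1, 0.5, -1.9, 5.1, 0, 1, 0.4, -1.4, 3.7, 0]
```

View pics/full1.png

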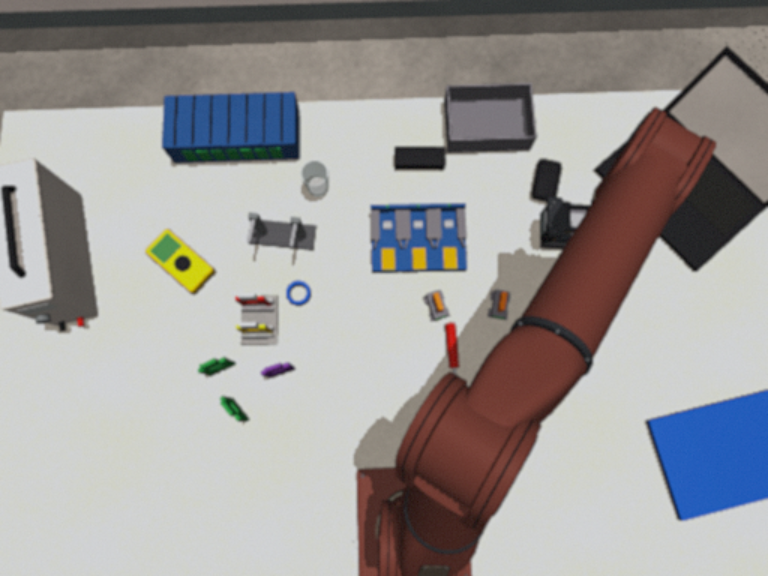

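View pics/s1.png

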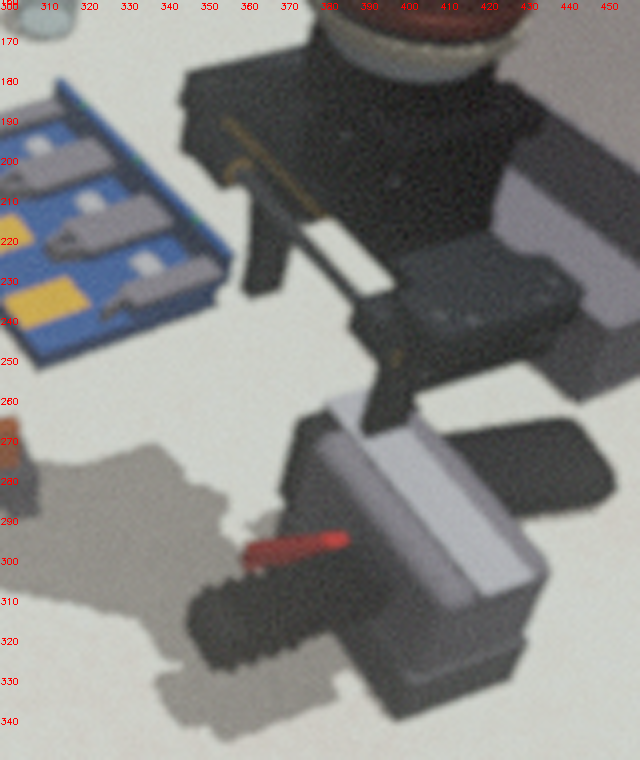

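```bash
python3 -c "
from mv import *
s=bot.read_state();R=Rt.from_quat(s['orientation']).as_matrix();p=s['ee_pos']
for d in(.0435,.0585,-.0435,-.0585): print(d,[proj('side',p+R@np.array([e,d,0])) for e in(-.0095,.0095)])
"
```

```text
0.0435 [array([[369.379449  , 229.76155863]]), array([[361.29109735, 232.07589782]])]
0.0585 [array([[365.13886312, 225.02298767]]), array([[357.13371966, 227.2718626 ]])]
-0.0435 [array([[396.53405942, 260.10501866]]), array([[387.93228463, 262.86097722]])]
-0.0585 [array([[401.71061501, 265.88947313]]), array([[393.01477693, 268.73402363]])]
```

Emit:
arm_command(commands=[1,0.5,-1.9,3,0,1,0.4,-1.4,3,0,1,0,0,2.8,0,1,0,0,0,0])

```text
time_s: 3.58
ee_pos: [0.5425, -0.3729, 0.1173]
orientation: [0.035, 0.999, -0.002, -0.006]
ft_force: [-0.3, 0.6, 0.3]
grip_width: 0.0868
```

```bash
python3 -c "
from mv import *
import math
st();plan([(.5334,-.386,.051,math.pi/2-.09)],1)
for n in CI: cv2.imwrite(f'pics/{n}2_raw.png',get_image(n))
t=cv2.imread('pics/top2_raw.png');s=cv2.imread('pics/side2_raw.png')
crop(s,320,200,120,140,4.2,'pics/s2.png')
"
```

```text
t 3.58 p [ 0.5425 -0.3729  0.1173] phi 1.5 tilt [-0.012 -0.004] F [-0.3  0.6  0.3] w 0.0868 q7 2.22
2 rows
[1, 0.6, -1.1, 5.4, 0.02, 1, 0.1, -0.2, 1.2, -0]
```

View pics/s2.png

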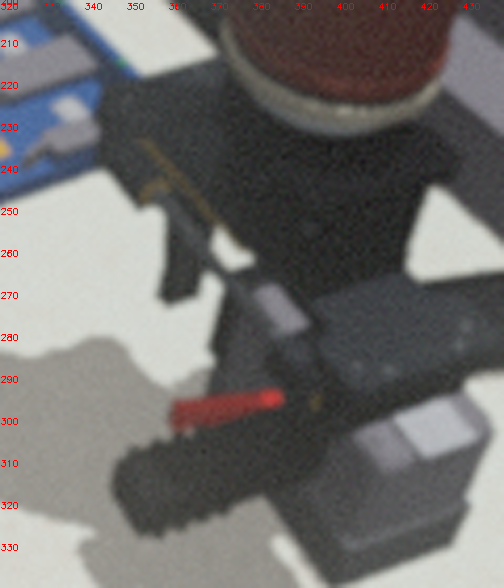

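Emit:
arm_command(commands=[1,0.5,-0.7,0,0.01,1,0.4,-0.6,0,0.01,1,0,0,0,0])

```text
time_s: 4.05
ee_pos: [0.5348, -0.3879, 0.1239]
orientation: [0.046, 0.999, -0.005, -0.002]
ft_force: [0.4, 0.2, -0.1]
grip_width: 0.0873
```

```bash
python3 -c "
from mv import *
import math
st();plan([(.5334,-.386,.051,math.pi/2-.09)],1)"
```

```text
t 4.05 p [ 0.5348 -0.3879  0.1239] phi 1.479 tilt [-0.004 -0.009] F [ 0.4  0.2 -0.1] w 0.0873 q7 2.22
2 rows
[1, 0.1, 0.2, 5.5, -0, 1, 0, 0, 1.8, -0]
```

Emit:
arm_command(commands=[1,0.1,0.2,3.5,0,1,0,0,2,0,1,0,0,1,0,1,0,0,0,0])

```text
time_s: 4.55
ee_pos: [0.5349, -0.3875, 0.0591]
orientation: [0.046, 0.999, -0.005, -0.0]
ft_force: [0.5, 0.1, 0.4]
grip_width: 0.0874
```

```bash
python3 -c "
from mv import *
import math
st();plan([(.5334,-.386,.051,math.pi/2-.09)],1)
for n in CI: cv2.imwrite(f'pics/{n}3_raw.png',get_image(n))
s=cv2.imread('pics/side3_raw.png')
crop(s,320,220,120,120,5,'pics/s3.png')
R=Rt.from_quat(bot.read_state()['orientation']).as_matrix();p=bot.read_state()['ee_pos']
for d in(.0435,-.0435): print(proj('side',p+R@np.array([0,d,-.019])))
"
```

```text
t 4.55 p [ 0.5349 -0.3875  0.0591] phi 1.478 tilt [-0.001 -0.01 ] F [0.5 0.1 0.4] w 0.0874 q7 2.25
1 rows
[1, 0.2, 0.1, 0.8, -0]
[[361.9655194  289.15608645]]
[[386.68129038 322.94255949]]
```

View pics/s3.png

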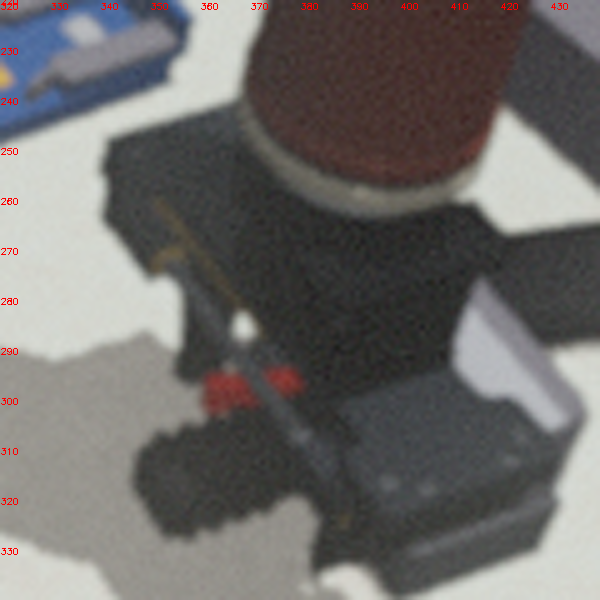

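Emit:
arm_command(commands=[1,0.1,0.1,0.8,0,1,0,0,0,0,0,0,0,0,0,0,0,0,0,0,0,0,0,0,0,0,0,0,0,0], newtons=25)

```text
time_s: 5.4
ee_pos: [0.5352, -0.3861, 0.0531]
orientation: [0.046, 0.999, -0.005, 0.001]
ft_force: [-1.6, 4.8, 0.3]
grip_width: 0.0546
```

```bash
python3 -c "
from mv import *
st()"
```

```text
t 5.4 p [ 0.5352 -0.3861  0.0531] phi 1.479 tilt [ 0.002 -0.01 ] F [-1.6  4.8  0.3] w 0.0546 q7 2.25
```

Emit:
arm_command(commands=[0,0,0,0,0,0,0,0,0,0,0,0,0,0,0,0,0,0,0,0])

```text
time_s: 5.9
ee_pos: [0.5347, -0.3867, 0.0528]
orientation: [0.046, 0.999, -0.005, 0.001]
ft_force: [-0.6, 0.3, -0.6]
grip_width: 0.0392
```

```bash
python3 -c "
from mv import *
st();s=get_image('side')
crop(s,320,220,120,120,5,'pics/s4.png')"
```

```text
t 5.9 p [ 0.5347 -0.3867  0.0528] phi 1.479 tilt [ 0.001 -0.011] F [-0.6  0.3 -0.6] w 0.0392 q7 2.25
```

View pics/s4.png

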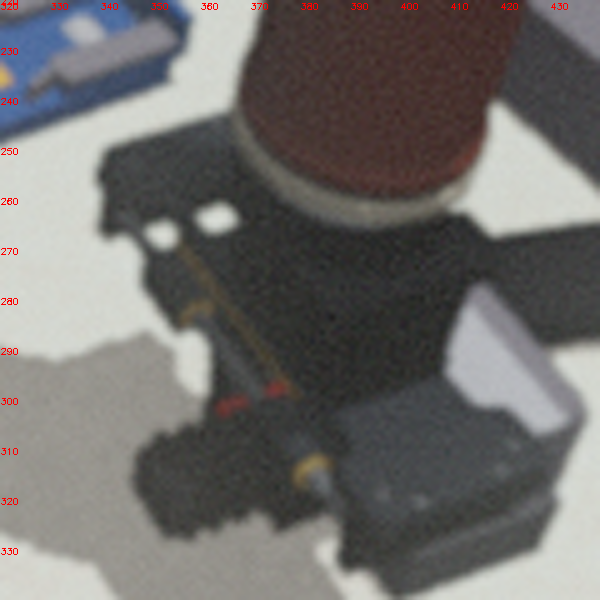

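Width 39 mm: the trigger is fully in (tips at (362-378,300) touch the grip). I'll hold about a second and then release.

Emit:
arm_command(commands=[0,0,0,0,0,0,0,0,0,0,0,0,0,0,0,0,0,0,0,0,0,0,0,0,0,0,0,0,0,0,0,0,0,0,0,1,0,0,0,0,1,0,0,0,0,1,0,0,0,0,1,0,0,0,0,1,0,0,0,0])

```text
time_s: 7.45
ee_pos: [0.536, -0.3864, 0.0533]
orientation: [0.046, 0.999, -0.006, 0.002]
ft_force: [0.1, -0.2, 0.7]
grip_width: 0.0811
```

```bash
python3 -c "
from mv import *
st();s=get_image('side')
crop(s,320,220,120,120,5,'pics/s5.png')"
```

```text
t 7.45 p [ 0.536  -0.3864  0.0533] phi 1.479 tilt [ 0.004 -0.011] F [ 0.1 -0.2  0.7] w 0.0811 q7 2.25
```

View pics/s5.png

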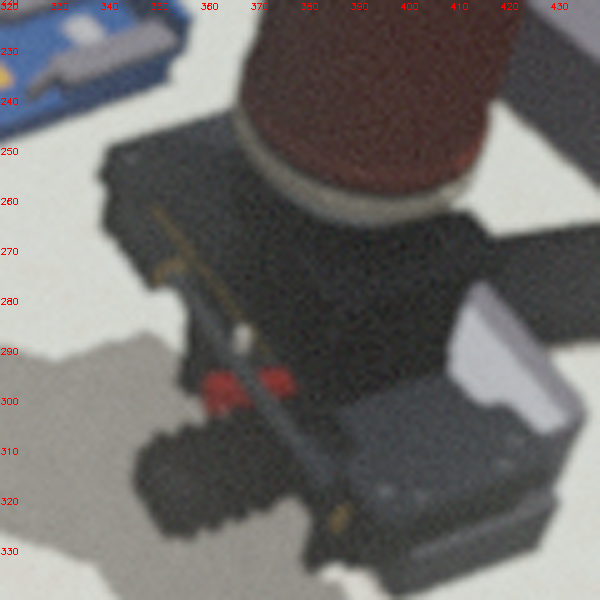

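Emit:
arm_command(commands=[1,0,0,-5,0,1,0,0,-5,0,1,0,0,-5,0,1,0,0,0,0])

```text
time_s: 8.0
ee_pos: [0.5337, -0.3862, 0.2072]
orientation: [0.047, 0.999, -0.006, 0.001]
ft_force: [-1.1, -0.3, -0.0]
grip_width: 0.0869
```

```bash
cat > mods.py <<'E'
from mv import *
def meas(ps,tag,use=('top','side')):
    t=get_image('top');s=get_image('side')
    cv2.imwrite(f'pics/top{tag}_raw.png',t);cv2.imwrite(f'pics/side{tag}_raw.png',s)
    ot,os_=osoft(t),np.clip(osoft(s)/.62,0,1);out=[]
    for p in ps:
        def win(n):
            c=proj(n,[[p[0],p[1],.045]])[0];return (int(c[0])-13,int(c[1])-13,27,27)
        obs=[(n,M,win(n)) for n,M in(('top',ot),('side',os_)) if n in use]
        for o in([obs]+([[q] for q in obs] if len(obs)>1 else [])):
            r=fit(o,FIN,p);print([q[0] for q in o],r[0].round(4),round(r[1],1))
    return t,s
E
python3 -c "
from mods import *
st();t,s=meas([(.459,-.0743,.33),(.455,-.2155,-.22)],'6')
cv2.imwrite('pics/f6.png',cv2.resize(t,(768,576)));crop(s,230,180,120,120,5,'pics/s6.png')
plan([(.47,-.21,.16,math.pi/2-.22) if 0 else (.455,-.2155,.14,np.pi/2-.22)],1)"
```

```text
t 8.0 p [ 0.5337 -0.3862  0.2072] phi 1.477 tilt [ 0.001 -0.012] F [-1.1 -0.3 -0. ] w 0.0869 q7 2.19
['top', 'side'] [ 0.4597 -0.0746  0.3465] 10.1
['top'] [ 0.4586 -0.0742  0.2575] 1.5
['side'] [ 0.4596 -0.0753  0.4054] 6.5
['top', 'side'] [ 0.4555 -0.2169 -0.1903] 15.3
['top'] [ 0.4542 -0.2157 -0.246 ] 7.0
['side'] [ 0.4555 -0.2175 -0.1184] 6.0
4 rows
[1, 2.6, 4.5, 1.7, 0.13, 1, 3.2, 4.2, 1.7, -0, 1, 3.1, 4.2, 1.8, -0, 1, 1.8, 2.3, 1, -0]
```

View pics/f6.png

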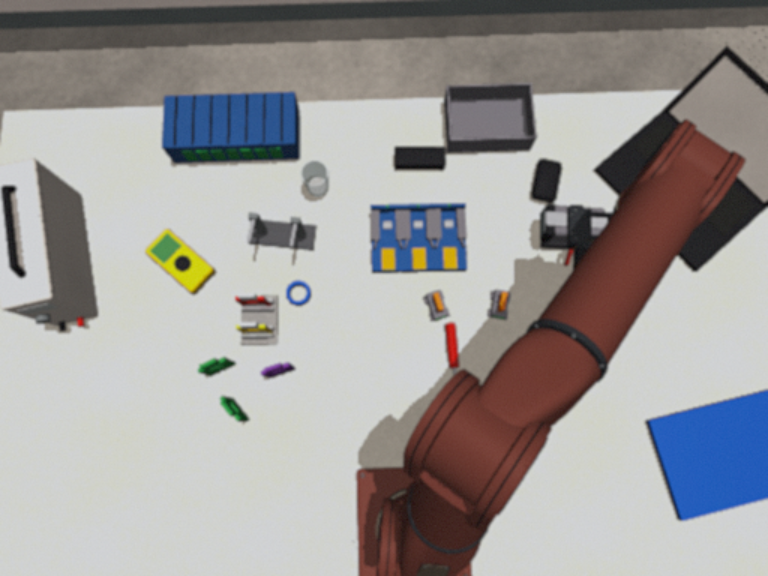

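View pics/s6.png

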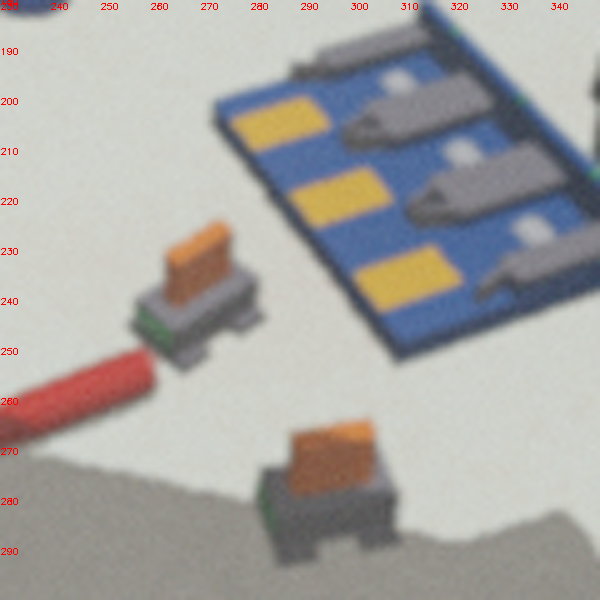

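Emit:
arm_command(commands=[0.6,2.6,4.5,1,0.13,0.6,3.2,4.2,1,0,0.6,3.1,4.2,1,0,0.6,1.8,2.3,1,0,0.6,0,0,0,0])

```text
time_s: 8.72
ee_pos: [0.4484, -0.2092, 0.1519]
orientation: [0.113, 0.994, -0.005, -0.008]
ft_force: [0.5, 0.0, 0.1]
grip_width: 0.0534
```

```bash
python3 -c "
from mods import *
st();plan([(.4555,-.216,.1,np.pi/2-.21)],.6);s=get_image('side');crop(s,250,180,110,120,5,'pics/s7.png')"
```

```text
t 8.72 p [ 0.4484 -0.2092  0.1519] phi 1.344 tilt [-0.017 -0.008] F [0.5 0.  0.1] w 0.0534 q7 1.72
1 rows
[0.6, -0.9, -0.4, 5.2, -0.02]
```

View pics/s7.png

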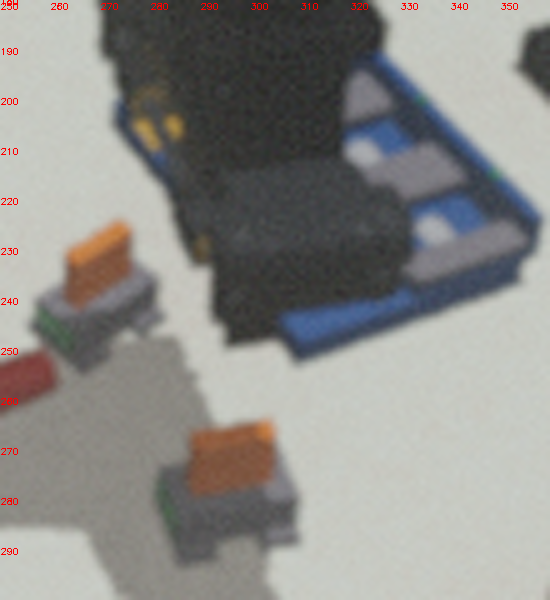

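Emit:
arm_command(commands=[0.6,-0.9,-0.4,3,-0.02,0.6,0,0,2,0,0.6,0,0,0,0])

```text
time_s: 9.15
ee_pos: [0.4567, -0.2203, 0.1007]
orientation: [0.105, 0.994, -0.006, -0.008]
ft_force: [-0.1, 0.0, 0.4]
grip_width: 0.0525
```

```bash
python3 -c "
from mods import *
st();plan([(.4555,-.216,.032,np.pi/2-.21)],.6);s=get_image('side');crop(s,250,180,110,120,5,'pics/s8.png')"
```

```text
t 9.15 p [ 0.4567 -0.2203  0.1007] phi 1.361 tilt [-0.017 -0.011] F [-0.1  0.   0.4] w 0.0525 q7 1.79
2 rows
[0.6, 0.1, 0.4, 5.5, -0, 0.6, 0, 0.1, 1.4, -0]
```

View pics/s8.png

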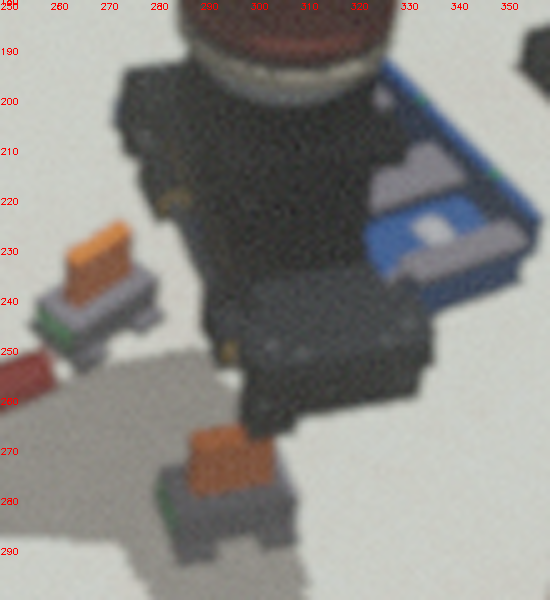

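Emit:
arm_command(commands=[0.6,0,0.4,2,0,0.6,0,0,2,0,0.6,0,0,1.5,0,0.6,0,0,0.8,0,0.6,0,0,0,0])

```text
time_s: 9.82
ee_pos: [0.4603, -0.2204, 0.0404]
orientation: [0.106, 0.994, -0.007, -0.005]
ft_force: [-0.2, -1.2, 0.5]
grip_width: 0.0524
```

```bash
python3 -c "
from mods import *
st();plan([(.4555,-.216,.032,np.pi/2-.21)],.6);s=get_image('side');crop(s,250,200,90,100,6,'pics/s9.png')"
```

```text
t 9.82 p [ 0.4603 -0.2204  0.0404] phi 1.358 tilt [-0.01  -0.013] F [-0.2 -1.2  0.5] w 0.0524 q7 1.84
1 rows
[0.6, 0.6, 0.3, 0.8, -0]
```

View pics/s9.png

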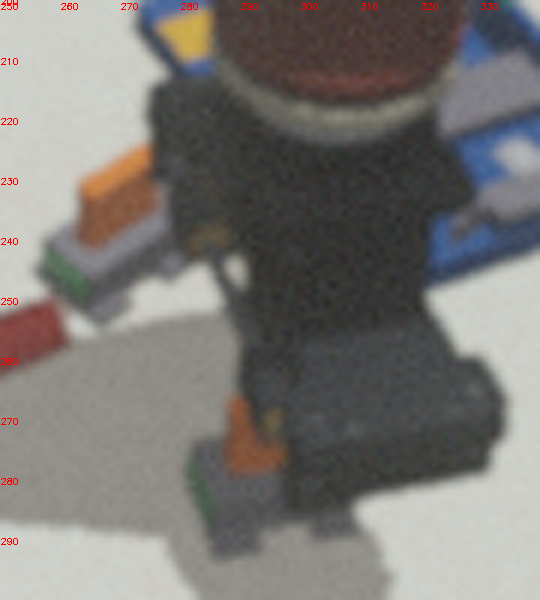

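Emit:
arm_command(commands=[0.6,0.6,0.3,0.8,0,0.6,0,0,0,0,0.6,0,0,0,0])

```text
time_s: 10.25
ee_pos: [0.4555, -0.2162, 0.0333]
orientation: [0.106, 0.994, -0.007, -0.003]
ft_force: [-0.2, 0.1, -0.3]
grip_width: 0.0523
```

```bash
python3 -c "
from mods import *
st();plan([(.4555,-.216,.032,np.pi/2-.21)],.6)"
```

```text
t 10.25 p [ 0.4555 -0.2162  0.0333] phi 1.358 tilt [-0.008 -0.013] F [-0.2  0.1 -0.3] w 0.0523 q7 1.84
1 rows
[0.6, 0, 0, 0.1, -0]
```

Emit:
arm_command(commands=[0,0,0,0,0,0,0,0,0,0,0,0,0,0,0,0,0,0,0,0,0,0,0,0,0,0,0,0,0,0], newtons=40)

```text
time_s: 11.0
ee_pos: [0.456, -0.2161, 0.0338]
orientation: [0.106, 0.994, -0.007, -0.003]
ft_force: [-0.8, 0.8, 1.5]
grip_width: 0.0117
```

```bash
python3 -c "
from mods import *
st();s=get_image('side');crop(s,250,200,90,100,6,'pics/s10.png')"
```

```text
t 11.0 p [ 0.456  -0.2161  0.0338] phi 1.358 tilt [-0.007 -0.013] F [-0.8  0.8  1.5] w 0.0117 q7 1.84
```

View pics/s10.png

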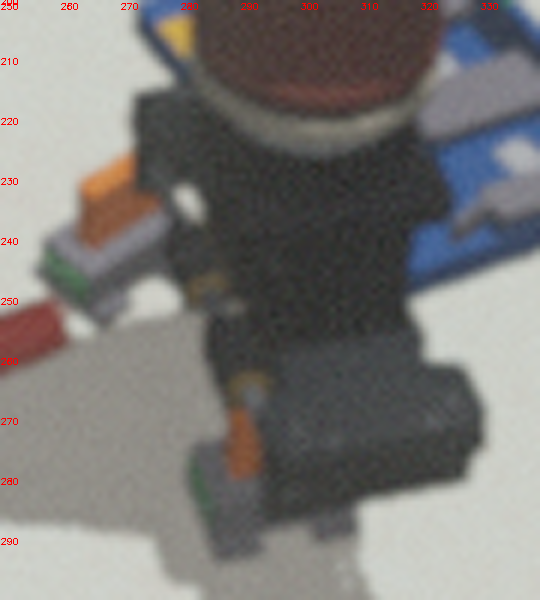

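```bash
python3 -c "
from mods import *
plan([(.456,-.216,.1,None),(.563,-.1095,.1,np.pi/2-.016)],0,cap=.04)"
```

```text
6 rows
[0, 0, -0.1, -4, 0, 0, 0, 0, -2.6, 0, 0, -2.2, 3.4, -0.1, -0.16, 0, -2.7, 3, -0.1, -0.04, 0, -2.8, 2.9, -0, 0, 0, -2.1, 2.1, -0, 0]
```

Emit:
arm_command(commands=[0,0,-0.1,-4,0,0,0,0,-2.6,0,0,-2.2,3.4,-0.1,-0.16,0,-2.7,3,-0.1,-0.04,0,-2.8,2.9,0,0,0,-2.1,2.1,0,0,0,0,0,0,0,0,0,0,0,0])

```text
time_s: 12.05
ee_pos: [0.564, -0.1075, 0.0997]
orientation: [0.004, 1.0, -0.007, -0.005]
ft_force: [-0.1, -0.5, -1.4]
grip_width: 0.0117
```

```bash
python3 -c "
from mods import *
st();plan([(.563,-.1095,.065,np.pi/2-.016)],0,cap=.04);s=get_image('side');crop(s,240,160,130,110,6,'pics/s11.png')
t=get_image('top');crop(t,235,120,100,90,6,'pics/t11.png')"
```

```text
t 12.05 p [ 0.564  -0.1075  0.0997] phi 1.562 tilt [-0.01  -0.014] F [-0.1 -0.5 -1.4] w 0.0117 q7 1.78
1 rows
[0, 0.1, -0.1, 3.5, 0.01]
```

View pics/s11.png

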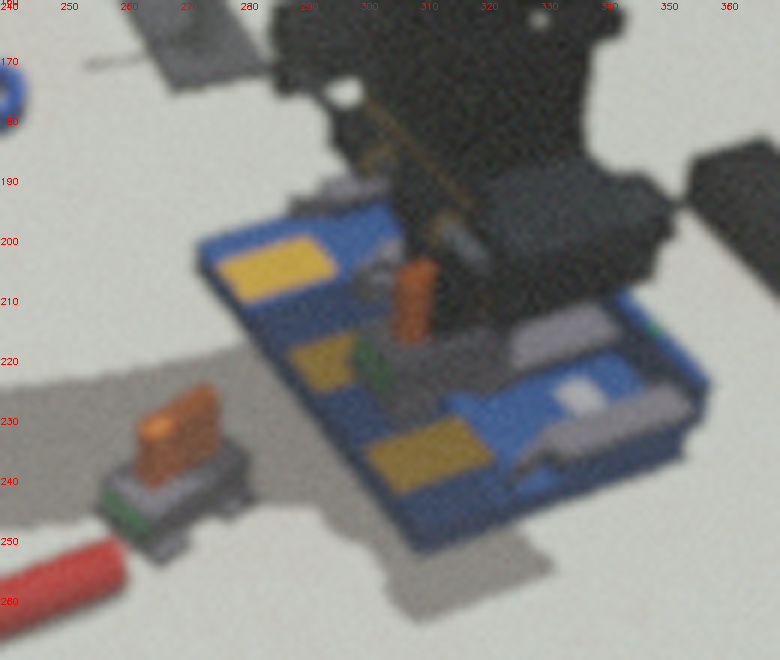

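View pics/t11.png

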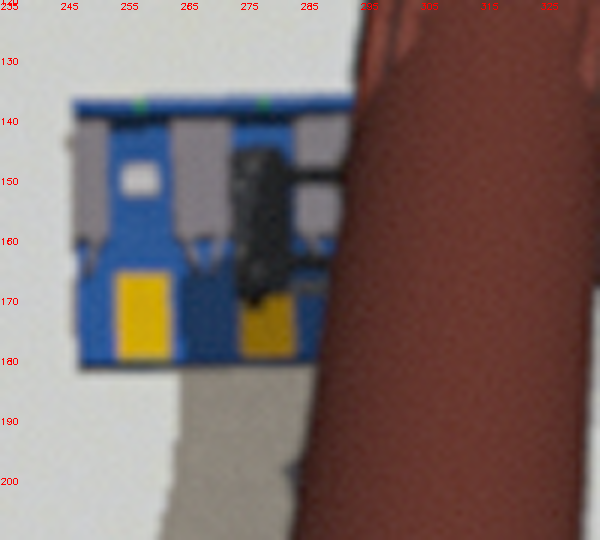

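Emit:
arm_command(commands=[0,0.1,-0.2,2.2,0.01,0,0,0,1.3,0,0,0,0,0,0,0,0,0,0,0])

```text
time_s: 12.65
ee_pos: [0.5619, -0.1125, 0.0652]
orientation: [0.011, 1.0, -0.007, -0.004]
ft_force: [-0.1, -0.3, -0.4]
grip_width: 0.0121
```

```bash
python3 -c "
from mods import *
st();plan([(.563,-.1095,.055,np.pi/2-.016)],0,cap=.04);s=get_image('side');crop(s,260,170,110,100,7,'pics/s12.png')"
```

```text
t 12.65 p [ 0.5619 -0.1125  0.0652] phi 1.548 tilt [-0.008 -0.014] F [-0.1 -0.3 -0.4] w 0.0121 q7 1.79
1 rows
[0, -0.1, 0.3, 1, -0.01]
```

View pics/s12.png

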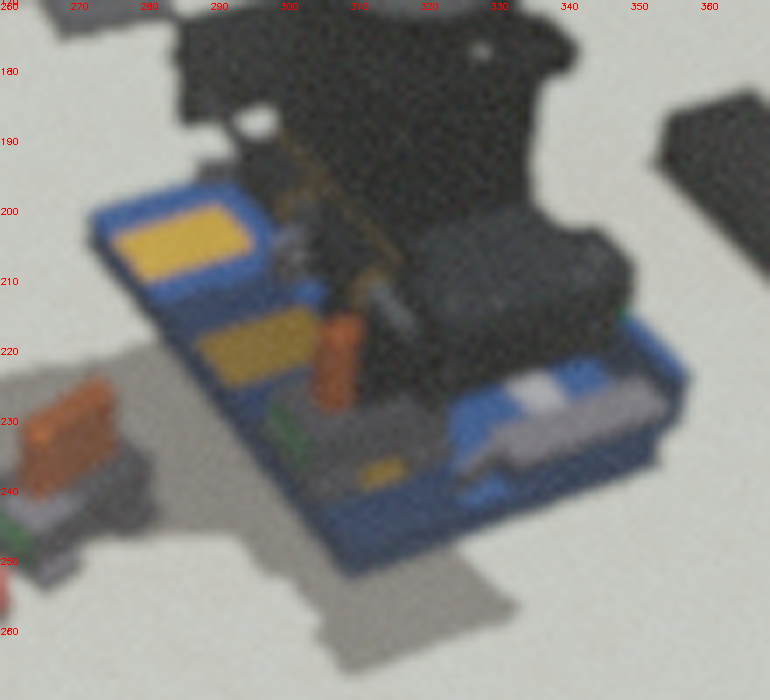

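Emit:
arm_command(commands=[0,-0.1,0.3,0.7,-0.01,0,0,0,0.3,0,0,0,0,0,0,0,0,0,0,0])

```text
time_s: 13.2
ee_pos: [0.5636, -0.1091, 0.0553]
orientation: [0.006, 1.0, -0.007, -0.003]
ft_force: [0.1, -0.3, -1.1]
grip_width: 0.0116
```

```bash
python3 -c "
from mods import *
st();plan([(.563,-.1095,.054,np.pi/2-.016)],0,cap=.04);s=get_image('side');crop(s,260,170,110,100,7,'pics/s13.png')"
```

```text
t 13.2 p [ 0.5636 -0.1091  0.0553] phi 1.56 tilt [-0.007 -0.014] F [ 0.1 -0.3 -1.1] w 0.0116 q7 1.8
1 rows
[0, 0.1, -0, 0.1, 0]
```

View pics/s13.png

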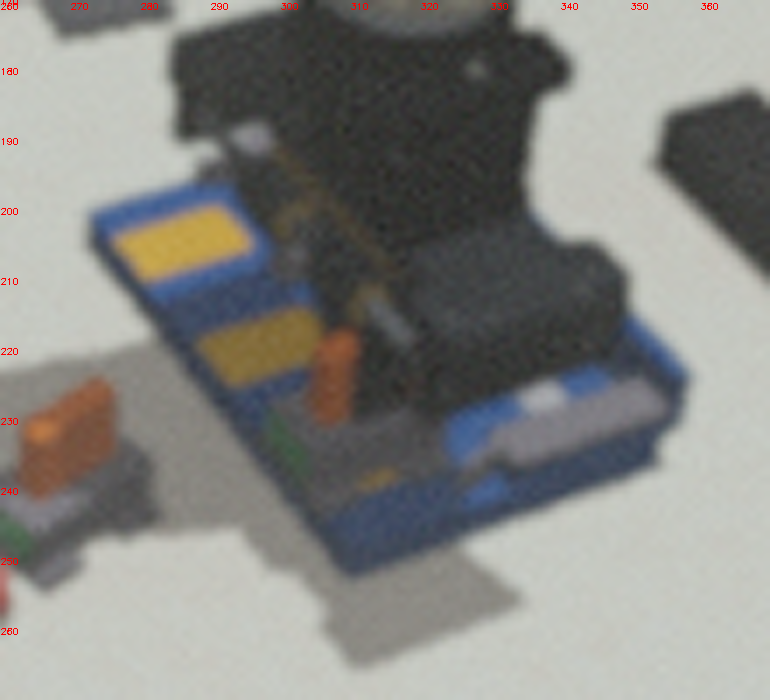

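Emit:
arm_command(commands=[0,0,0,0.2,0,0,-0.8,0,0,0,0,-0.8,0,0,0,0,-0.8,0,0,0,0,0,0,0,0])

```text
time_s: 13.88
ee_pos: [0.5895, -0.1098, 0.0539]
orientation: [0.006, 1.0, -0.007, -0.003]
ft_force: [0.5, 0.4, -0.6]
grip_width: 0.0119
```

```bash
python3 -c "
from mods import *
st();plan([(.646,-.1108,.054,np.pi/2-.016)],0,cap=.04);s=get_image('side');crop(s,260,170,110,100,7,'pics/s14.png')"
```

```text
t 13.88 p [ 0.5895 -0.1098  0.0539] phi 1.559 tilt [-0.006 -0.014] F [ 0.5  0.4 -0.6] w 0.0119 q7 1.81
2 rows
[0, -4, -0, -0, 0, 0, -1.6, -0, -0, 0]
```

View pics/s14.png

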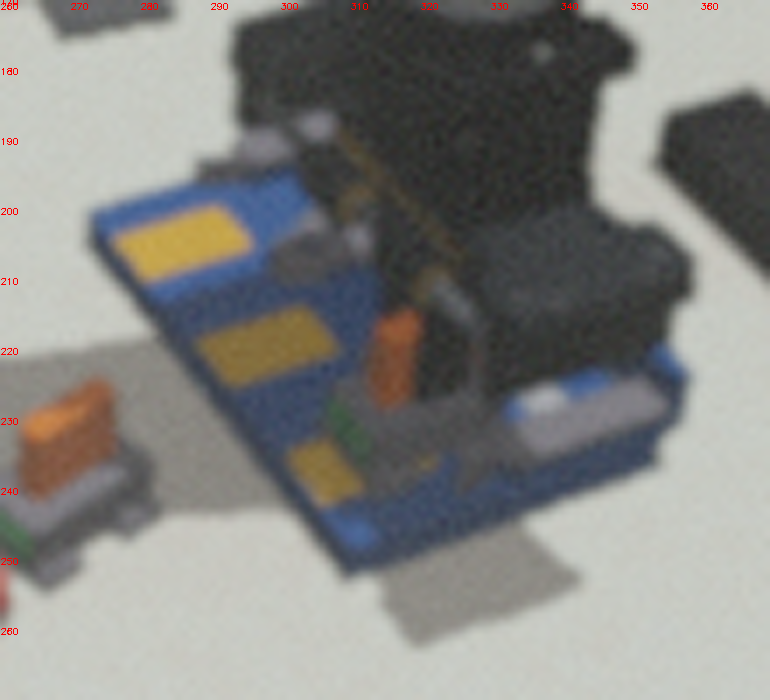

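Emit:
arm_command(commands=[0,-0.8,0,0,0,0,-0.8,0,0,0,0,-0.8,0,0,0,0,-0.8,0,0,0,0,0,0,0,0])

```text
time_s: 14.55
ee_pos: [0.6228, -0.1107, 0.0539]
orientation: [0.006, 1.0, -0.007, -0.004]
ft_force: [1.1, -0.1, 1.1]
grip_width: 0.0115
```

```bash
python3 -c "
from mods import *
st()"
```

```text
t 14.55 p [ 0.6228 -0.1107  0.0539] phi 1.559 tilt [-0.007 -0.014] F [ 1.1 -0.1  1.1] w 0.0115 q7 1.81
```

Emit:
arm_command(commands=[0,-0.8,0,0,0,0,-0.8,0,0,0,0,-0.6,0,0,0,0,0,0,0,0])

```text
time_s: 15.05
ee_pos: [0.6464, -0.111, 0.0539]
orientation: [0.006, 1.0, -0.007, -0.003]
ft_force: [-0.2, -1.1, 2.6]
grip_width: 0.0117
```

```bash
python3 -c "
from mods import *
st()"
```

```text
t 15.05 p [ 0.6464 -0.111   0.0539] phi 1.559 tilt [-0.007 -0.014] F [-0.2 -1.1  2.6] w 0.0117 q7 1.82
```

Emit:
arm_command(commands=[0,-0.4,0,0,0])

```text
time_s: 15.18
ee_pos: [0.6485, -0.1112, 0.0539]
orientation: [0.006, 1.0, -0.007, -0.005]
ft_force: [-20.8, 1.4, 20.3]
grip_width: 0.0119
```

Emit:
arm_command(commands=[0,-0.4,0,0,0])

```text
time_s: 15.3
ee_pos: [0.6486, -0.1112, 0.054]
orientation: [0.007, 1.0, -0.006, -0.01]
ft_force: [-27.3, 2.8, 25.3]
grip_width: 0.0116
```

```bash
python3 -c "
from mods import *
st();s=get_image('side');crop(s,260,170,110,100,7,'pics/s15.png')"
```

```text
t 15.3 p [ 0.6486 -0.1112  0.054 ] phi 1.558 tilt [-0.019 -0.011] F [-27.3   2.8  25.3] w 0.0116 q7 1.82
```

View pics/s15.png

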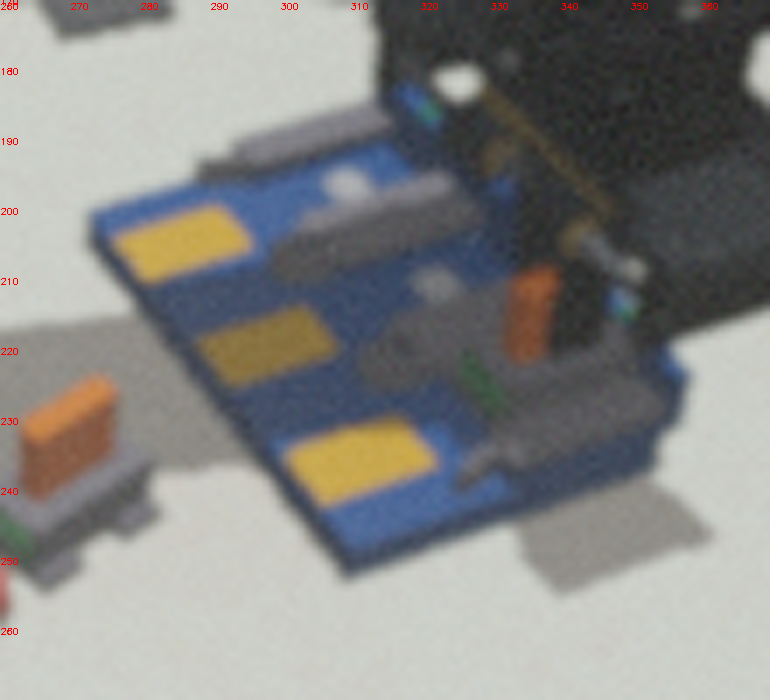

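Emit:
arm_command(commands=[0,0.2,0,0,0,0,0,0,0,0,0,0,0,0,0])

```text
time_s: 15.72
ee_pos: [0.6465, -0.111, 0.0541]
orientation: [0.007, 1.0, -0.006, -0.01]
ft_force: [-1.8, -0.1, 2.9]
grip_width: 0.0119
```

Emit:
arm_command(commands=[0.4,0,0,0,0,0.4,0,0,0,0,0.4,0,0,0,0,0.4,0,0,0,0])

```text
time_s: 16.23
ee_pos: [0.647, -0.1106, 0.0534]
orientation: [0.006, 1.0, -0.006, -0.01]
ft_force: [-0.6, 0.0, -0.0]
grip_width: 0.0338
```

```bash
python3 -c "
from mods import *
st();s=get_image('side');crop(s,260,170,110,100,7,'pics/s16.png')"
```

```text
t 16.23 p [ 0.647  -0.1106  0.0534] phi 1.558 tilt [-0.019 -0.011] F [-0.6  0.  -0. ] w 0.0338 q7 1.82
```

View pics/s16.png

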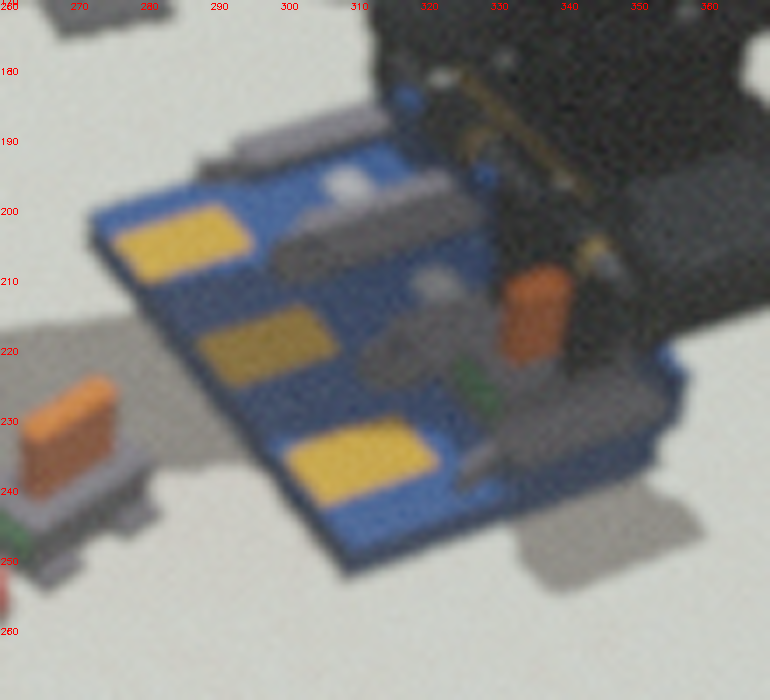

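Emit:
arm_command(commands=[0.4,0,0,-4,0,0.4,0,0,-4,0,0.4,0,0,0,0])

```text
time_s: 16.65
ee_pos: [0.6482, -0.1097, 0.135]
orientation: [0.006, 1.0, -0.006, -0.01]
ft_force: [1.0, 0.2, -0.4]
grip_width: 0.0349
```

```bash
python3 -c "
from mods import *
st();t,s=meas([(.459,-.0743,.33)],'17')
crop(t,235,120,110,95,7,'pics/t17.png');crop(s,230,170,130,100,6,'pics/s17.png')
fb=fit([('side',np.clip(osoft(s)/.62,0,1),(322,197,27,27))],FIN+[0,0,.02],(.647,-.111,-.016));print(fb)
plan([(.56,-.09,.13,np.pi/2+.33),(.4593,-.0746,.12,np.pi/2+.34)],.5,cap=.045)"
```

```text
t 16.65 p [ 0.6482 -0.1097  0.135 ] phi 1.558 tilt [-0.02  -0.011] F [ 1.   0.2 -0.4] w 0.0349 q7 1.79
['top', 'side'] [ 0.4598 -0.0744  0.3326] 277.3
['top'] [ 0.4486 -0.0819  0.6717] 267.5
['side'] [ 0.4604 -0.074   0.2998] 6.7
(array([ 0.64455954, -0.11339706,  0.01765325]), np.float64(4.452455909695385))
6 rows
[0.5, 4.4, 0.9, 0.2, -0.16, 0.5, 4, 1.6, 0.2, -0.16, 0.5, 0.1, -0, -0, -0.02, 0.5, 4, 2.1, 0.5, -0.01, 0.5, 3.9, 2.1, 0.6, -0, 0.5, 1, 0.5, 0.1, -0]
```

View pics/t17.png

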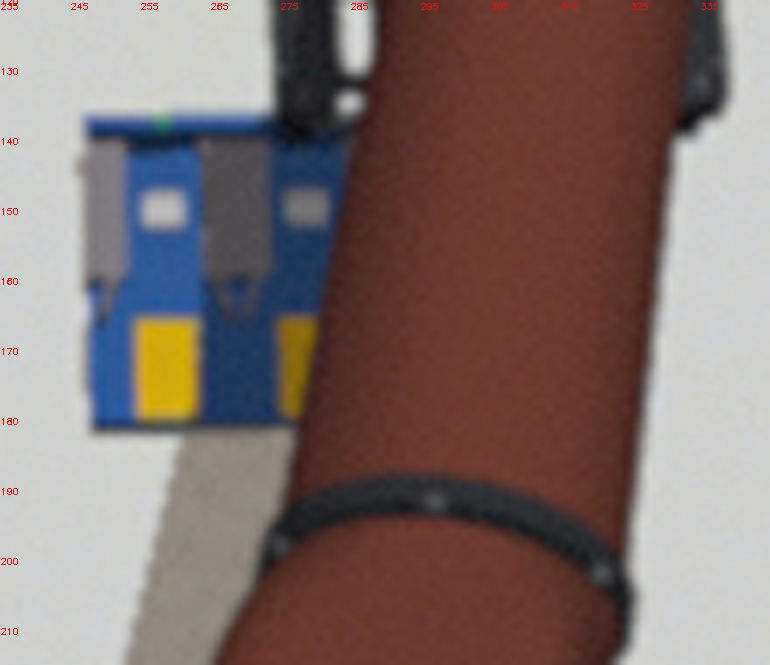

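View pics/s17.png

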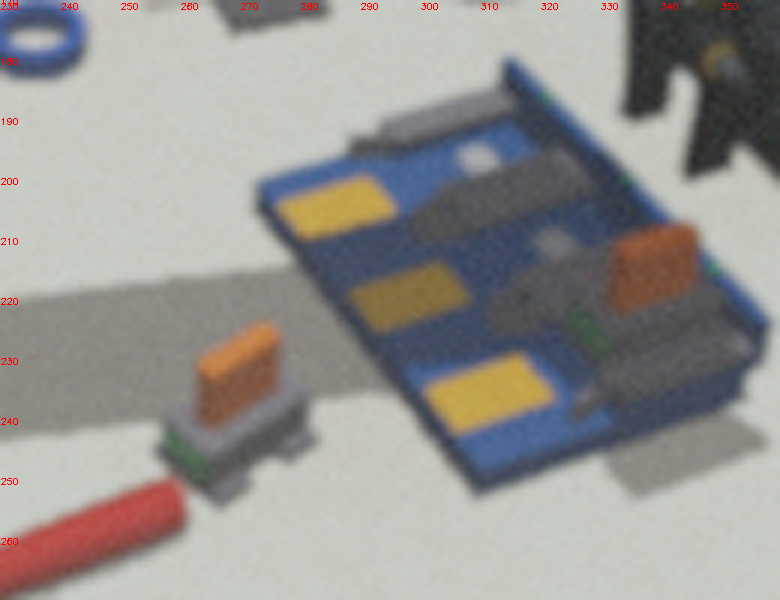

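Emit:
arm_command(commands=[0.6,4.4,0.9,0.2,-0.16,0.6,4,1.6,0.2,-0.16,0.6,4,2.1,0.5,-0.03,0.6,3.9,2.1,0.6,0,0.6,1,0.5,0.1,0,0.6,0,0,0,0])

```text
time_s: 17.5
ee_pos: [0.451, -0.0731, 0.1117]
orientation: [-0.175, 0.984, -0.003, -0.019]
ft_force: [0.2, -0.4, 0.6]
grip_width: 0.0518
```

```bash
python3 -c "
from mods import *
st();plan([(.4598,-.0744,.08,np.pi/2+.335)],.6,cap=.03)"
```

```text
t 17.5 p [ 0.451  -0.0731  0.1117] phi 1.922 tilt [-0.037 -0.012] F [ 0.2 -0.4  0.6] w 0.0518 q7 1.99
2 rows
[0.6, -0.8, -0.4, 2.9, 0.02, 0.6, -0.1, -0, 0.2, -0]
```

Emit:
arm_command(commands=[0.6,-0.8,-0.3,1.5,0.01,0.6,0,0,1.5,0,0.6,0,0,0,0])

```text
time_s: 17.88
ee_pos: [0.461, -0.074, 0.0783]
orientation: [-0.169, 0.985, -0.004, -0.02]
ft_force: [-0.1, -0.1, -0.3]
grip_width: 0.0522
```

```bash
python3 -c "
from mods import *
st();plan([(.4598,-.0744,.033,np.pi/2+.335)],.6,cap=.03);s=get_image('side');crop(s,230,170,110,100,7,'pics/s18.png')"
```

```text
t 17.88 p [ 0.461  -0.074   0.0783] phi 1.911 tilt [-0.037 -0.014] F [-0.1 -0.1 -0.3] w 0.0522 q7 2.0
2 rows
[0.6, -0, 0, 3, 0.01, 0.6, -0.1, 0, 1.5, -0]
```

View pics/s18.png

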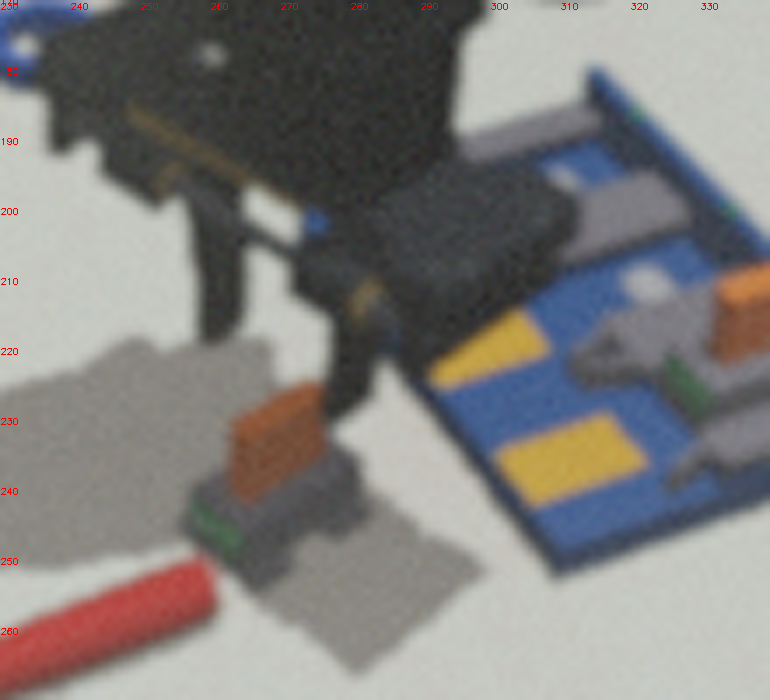

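Emit:
arm_command(commands=[0.6,0,0,1.5,0.01,0.6,0,0,1.5,0,0.6,-0.1,0,1.2,0,0.6,0,0,0,0])

```text
time_s: 18.42
ee_pos: [0.4608, -0.0744, 0.0338]
orientation: [-0.164, 0.986, -0.004, -0.019]
ft_force: [0.2, -0.1, 0.4]
grip_width: 0.0523
```

```bash
python3 -c "
from mods import *
st();plan([(.4598,-.0744,.033,np.pi/2+.335)],.6,cap=.03);s=get_image('side');crop(s,230,170,110,100,7,'pics/s19.png')"
```

```text
t 18.43 p [ 0.4608 -0.0744  0.0338] phi 1.9 tilt [-0.037 -0.014] F [ 0.2 -0.1  0.4] w 0.0523 q7 2.02
1 rows
[0.6, 0.1, 0, 0.1, -0.01]
```

View pics/s19.png

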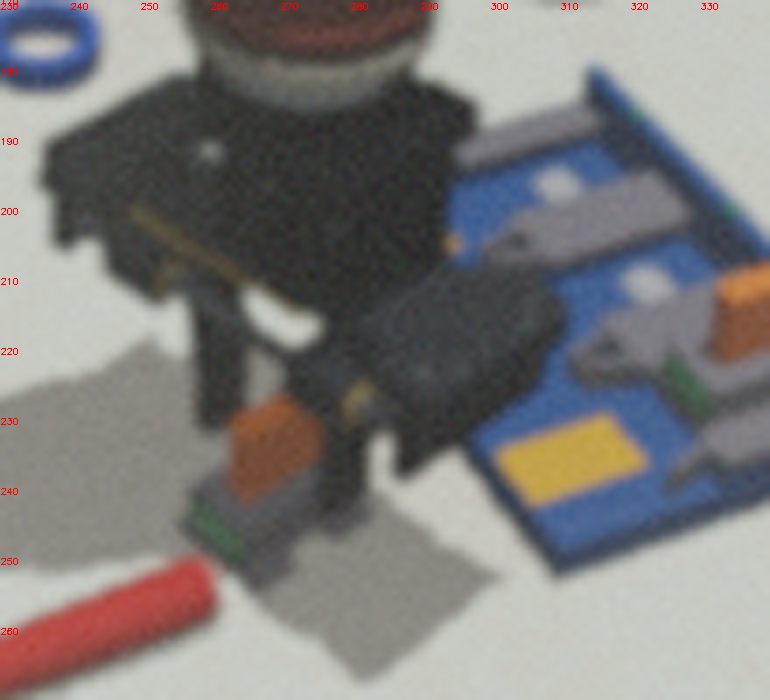

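Emit:
arm_command(commands=[0,0,0,0,0,0,0,0,0,0,0,0,0,0,0,0,0,0,0,0,0,0,0,0,0,0,0,0,0,0])

```text
time_s: 19.23
ee_pos: [0.4623, -0.0743, 0.0357]
orientation: [-0.164, 0.986, -0.004, -0.018]
ft_force: [1.1, 0.2, -0.9]
grip_width: 0.0112
```

```bash
python3 -c "
from mods import *
st();
d=np.array([.6091,-.0402,-.016]);b=place([[-.045,.07,0],[.038,.07,0]],d);print(b)
x,y=b[0][:2]
plan([(.461,-.0744,.1,None),(x,y,.1,np.pi/2-.016)],0,cap=.04)"
```

```text
t 19.23 p [ 0.4623 -0.0743  0.0357] phi 1.9 tilt [-0.033 -0.013] F [ 1.1  0.2 -0.9] w 0.0112 q7 2.02
[[0.56522571 0.03051101 0.        ]
 [0.64821509 0.02918307 0.        ]]
6 rows
[0, 0.2, 0, -4, 0, 0, 0.2, 0, -2.4, 0, 0, -3.6, 1.8, -0.1, 0.16, 0, -3.3, 2.3, -0.2, 0.16, 0, -2.8, 2.8, -0.1, 0.03, 0, -1.9, 2, -0.1, -0]
```

Emit:
arm_command(commands=[0,0.2,0,-4,0,0,0.2,0,-2.4,0,0,-3.6,1.8,-0.1,0.16,0,-3.3,2.3,-0.2,0.16,0,-2.8,2.8,-0.1,0.03,0,-1.9,2,-0.1,0,0,0,0,0,0,0,0,0,0,0])

```text
time_s: 20.23
ee_pos: [0.566, 0.0315, 0.0996]
orientation: [0.017, 1.0, -0.007, -0.019]
ft_force: [0.2, -0.3, -1.7]
grip_width: 0.0117
```

```bash
python3 -c "
from mods import *
st();plan([(.5652,.0305,.065,np.pi/2-.016)],0,cap=.03);s=get_image('side');crop(s,230,140,130,110,6,'pics/s20.png')"
```

```text
t 20.23 p [0.566  0.0315 0.0996] phi 1.537 tilt [-0.038 -0.014] F [ 0.2 -0.3 -1.7] w 0.0117 q7 1.48
2 rows
[0, -0, -0, 3, -0.02, 0, -0.1, -0.1, 0.5, 0]
```

View pics/s20.png

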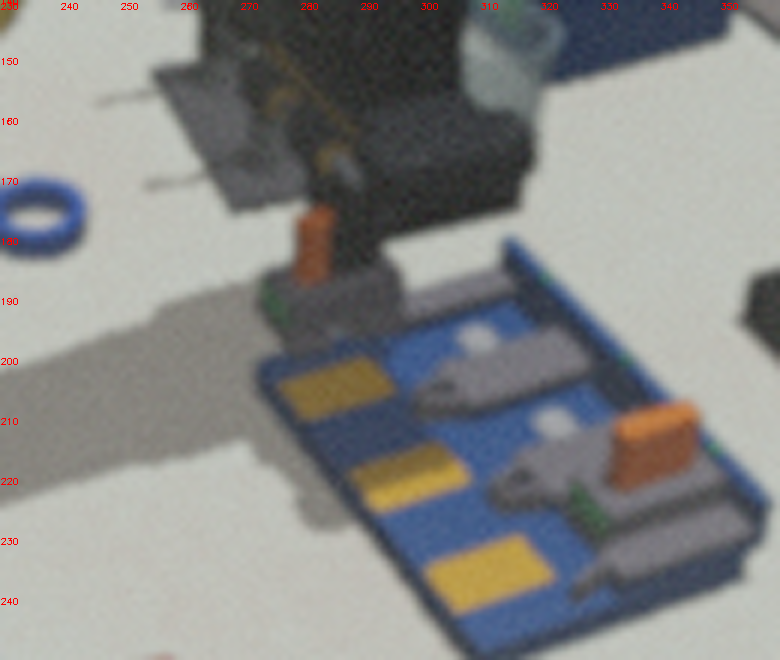

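Emit:
arm_command(commands=[0,0,0,2,-0.02,0,-0.1,-0.1,1.4,0,0,0,0,0,0,0,0,0,0,0])

```text
time_s: 20.78
ee_pos: [0.5647, 0.0275, 0.0657]
orientation: [0.009, 1.0, -0.007, -0.018]
ft_force: [-0.9, 0.6, -2.1]
grip_width: 0.0114
```

```bash
python3 -c "
from mods import *
st();plan([(.5652,.0305,.056,np.pi/2-.016)],0,cap=.03)"
```

```text
t 20.77 p [0.5647 0.0275 0.0657] phi 1.553 tilt [-0.037 -0.014] F [-0.9  0.6 -2.1] w 0.0114 q7 1.52
1 rows
[0, -0.1, 0.3, 1, -0]
```

Emit:
arm_command(commands=[0,-0.1,0.3,0.6,0,0,0,0,0.4,0,0,0,0,0,0,0,0,0,0,0])

```text
time_s: 21.28
ee_pos: [0.5663, 0.0308, 0.056]
orientation: [0.009, 1.0, -0.007, -0.018]
ft_force: [0.3, -0.5, -1.4]
grip_width: 0.0116
```

```bash
python3 -c "
from mods import *
st();plan([(.5652,.0305,.0553,np.pi/2-.016)],0,cap=.03);s=get_image('side');crop(s,240,150,110,90,7,'pics/s21.png')"
```

```text
t 21.27 p [0.5663 0.0308 0.056 ] phi 1.553 tilt [-0.035 -0.013] F [ 0.3 -0.5 -1.4] w 0.0116 q7 1.52
1 rows
[0, 0.1, -0, 0.1, -0]
```

View pics/s21.png

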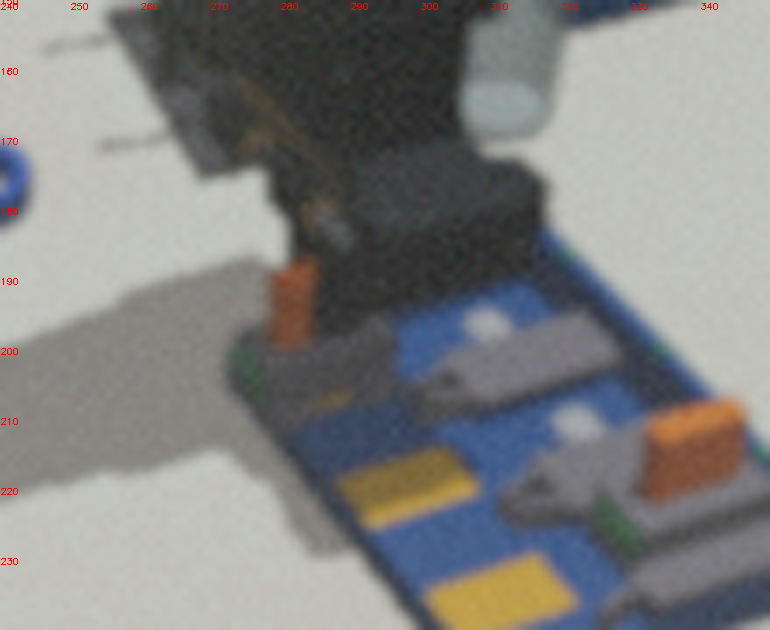

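Emit:
arm_command(commands=[0,-0.8,0,0.03,0,0,-0.8,0,-0.03,0,0,-0.8,0,-0.03,0,0,-0.8,0,-0.03,0,0,0,0,0,0])

```text
time_s: 21.95
ee_pos: [0.6014, 0.0302, 0.056]
orientation: [0.009, 1.0, -0.007, -0.017]
ft_force: [1.4, 1.1, -0.3]
grip_width: 0.0118
```

```bash
python3 -c "
from mods import *
st();s=get_image('side');crop(s,240,150,110,90,7,'pics/s22.png')"
```

```text
t 21.95 p [0.6014 0.0302 0.056 ] phi 1.553 tilt [-0.034 -0.013] F [ 1.4  1.1 -0.3] w 0.0118 q7 1.54
```

View pics/s22.png

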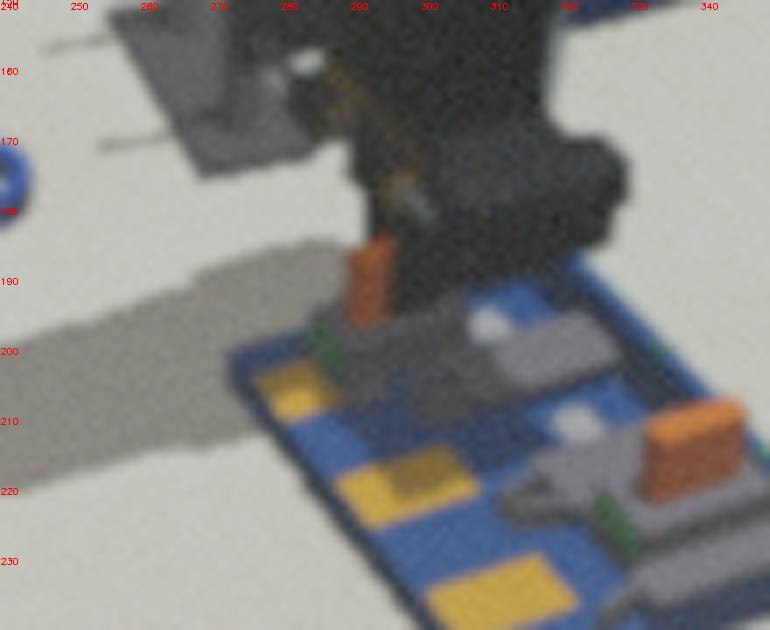

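Emit:
arm_command(commands=[0,-0.8,0,-0.03,0,0,-0.8,0,-0.03,0,0,-0.8,0,-0.03,0,0,-0.8,0,-0.03,0,0,0,0,0,0])

```text
time_s: 22.62
ee_pos: [0.6352, 0.0297, 0.0561]
orientation: [0.009, 1.0, -0.007, -0.017]
ft_force: [1.1, 0.1, 0.1]
grip_width: 0.0116
```

```bash
python3 -c "
from mods import *
st();print(unproj('top',[(210,122)],.04))"
```

```text
t 22.62 p [0.6352 0.0297 0.0561] phi 1.553 tilt [-0.035 -0.013] F [1.1 0.1 0.1] w 0.0116 q7 1.55
[[0.74559711 0.19025851 0.04      ]]
```

Emit:
arm_command(commands=[0,-0.6,0,-0.02,0,0,-0.6,0,-0.02,0,0,-0.4,0,0,0])

```text
time_s: 23.0
ee_pos: [0.6518, 0.0294, 0.0558]
orientation: [0.009, 1.0, -0.006, -0.018]
ft_force: [-1.9, -0.7, 1.6]
grip_width: 0.0116
```

Emit:
arm_command(commands=[0,-0.3,0,0,0])

```text
time_s: 23.12
ee_pos: [0.6533, 0.0293, 0.0558]
orientation: [0.009, 1.0, -0.006, -0.02]
ft_force: [-18.0, 0.6, 15.0]
grip_width: 0.0118
```

Emit:
arm_command(commands=[0,0.1,0,0,0,0,0,0,0,0,0.4,0,0,0,0,0.4,0,0,0,0,0.4,0,0,0,0,0.4,0,0,0,0])

```text
time_s: 23.88
ee_pos: [0.6531, 0.0293, 0.0559]
orientation: [0.009, 1.0, -0.006, -0.019]
ft_force: [-0.0, 0.3, -0.0]
grip_width: 0.034
```

Emit:
arm_command(commands=[0.4,0,0,-4,0,0.4,0,0,-4,0,0.4,0,0,-2,0])

```text
time_s: 24.25
ee_pos: [0.6556, 0.0305, 0.1563]
orientation: [0.009, 1.0, -0.007, -0.021]
ft_force: [-0.5, -0.5, 0.1]
grip_width: 0.0346
```

```bash
python3 -c "
from mods import *
st();s=get_image('side');crop(s,250,150,120,100,6.5,'pics/s23.png');cv2.imwrite('pics/side23_raw.png',s)
os_=np.clip(osoft(s)/.62,0,1)
for p in((.648,-.111,-.016),(.649,.029,-.016)):
    c=proj('side',[[p[0],p[1],.065]])[0].astype(int); print(fit([('side',os_,(c[0]-13,c[1]-13,27,27))],FIN+[0,0,.02],p))
R=lambda a:0
plan([(.63,-.1,.2,None),(.62,-.25,.2,np.pi/2-.09),(.5345,-.3865,.2,np.pi/2-.09)],1)"
```

```text
t 24.25 p [0.6556 0.0305 0.1563] phi 1.553 tilt [-0.042 -0.013] F [-0.5 -0.5  0.1] w 0.0346 q7 1.54
(array([ 0.64653948, -0.11197888,  0.07309591]), np.float64(4.689422789689557))
(array([0.64796025, 0.02566037, 0.09047657]), np.float64(4.732370711185979))
9 rows
[1, 1, -5.2, -1.5, 0, 1, 1, -5.2, -1.5, 0, 1, 0.6, -2.8, -0.9, 0, 1, 0.3, -5.5, 0.1, 0.07, 1, -0.1, -5.5, 0.1, 0, 1, -0.2, -4, 0.1, 0, 1, 2.5, -4.9, 0.2, 0, 1, 2.5, -4.9, 0.2, 0, 1, 2.4, -4.5, 0.1, 0]
```

View pics/s23.png

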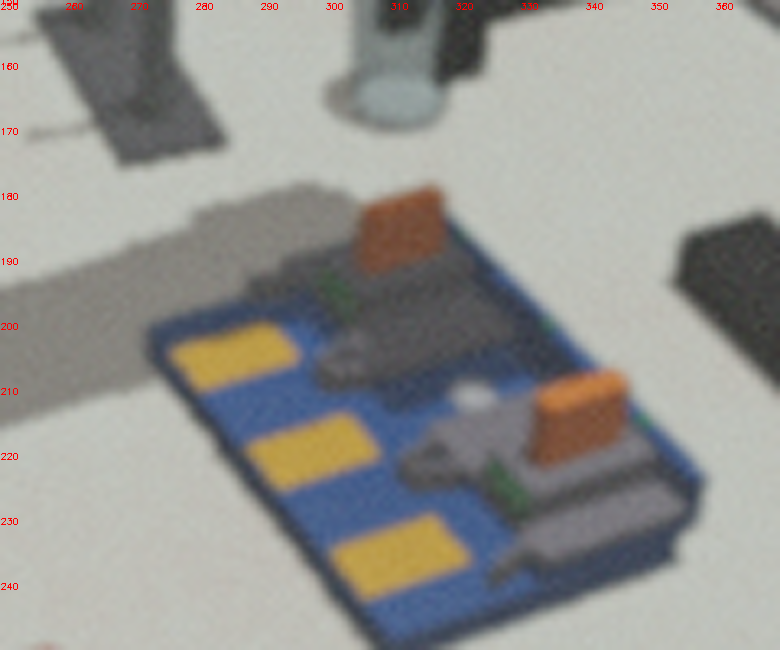

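Emit:
arm_command(commands=[1,1,-5.2,-1.5,0,1,1,-5.2,-1.5,0,1,0.6,-2.8,-0.9,0,1,0.3,-5.5,0.1,0.07,1,-0.1,-5.5,0.1,0,1,-0.2,-4,0.1,0,1,2.5,-4.9,0.2,0,1,2.5,-4.9,0.2,0,1,2.4,-4.5,0.1,0,1,0,0,0,0])

```text
time_s: 25.55
ee_pos: [0.5305, -0.398, 0.1974]
orientation: [0.043, 0.999, -0.007, -0.019]
ft_force: [0.9, 0.5, 0.4]
grip_width: 0.087
```

```bash
python3 -c "
from mods import *
st();plan([(.5345,-.3865,.125,np.pi/2-.09)],1,cap=.03)
t=get_image('top');cv2.imwrite('pics/f24.png',cv2.resize(t,(768,576)));crop(t,235,120,100,90,7,'pics/t24.png')"
```

```text
t 25.55 p [ 0.5305 -0.398   0.1974] phi 1.485 tilt [-0.039 -0.013] F [0.9 0.5 0.4] w 0.087 q7 2.19
3 rows
[1, -0.2, 0.5, 2.9, 0, 1, -0.3, 0.5, 2.9, 0, 1, -0.1, 0.3, 1.4, 0]
```

View pics/t24.png

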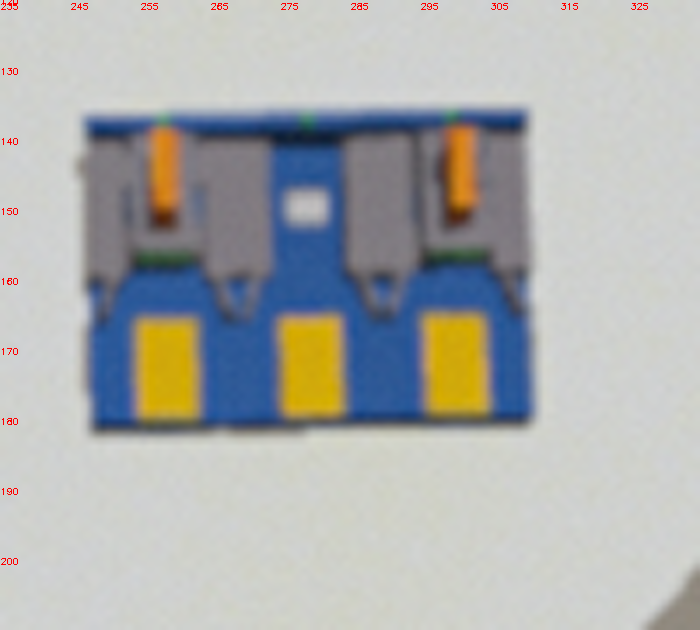

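Emit:
arm_command(commands=[1,-0.2,0.5,2,0,1,-0.2,0.5,2,0,1,-0.2,0.3,2,0,1,0,0,0,0])

```text
time_s: 26.1
ee_pos: [0.5413, -0.3777, 0.134]
orientation: [0.038, 0.999, -0.005, -0.018]
ft_force: [0.5, -0.4, -0.7]
grip_width: 0.0871
```

```bash
python3 -c "
from mods import *
st();plan([(.5345,-.3865,.053,np.pi/2-.09)],1,cap=.03)"
```

```text
t 26.1 p [ 0.5413 -0.3777  0.134 ] phi 1.494 tilt [-0.037 -0.009] F [ 0.5 -0.4 -0.7] w 0.0871 q7 2.18
3 rows
[1, 0.1, -0.3, 3, 0.01, 1, 0.1, -0.3, 3, 0, 1, 0.1, -0.2, 2.1, 0]
```

Emit:
arm_command(commands=[1,0.3,-0.4,0,0.01,1,0.3,-0.4,0,0,1,0,0,0,0])

```text
time_s: 26.48
ee_pos: [0.5355, -0.3858, 0.1365]
orientation: [0.043, 0.999, -0.006, -0.017]
ft_force: [0.2, -0.5, -0.3]
grip_width: 0.0868
```

```bash
python3 -c "
from mods import *
st();plan([(.5345,-.3865,.053,np.pi/2-.09)],1,cap=.03)"
```

```text
t 26.48 p [ 0.5355 -0.3858  0.1365] phi 1.485 tilt [-0.035 -0.011] F [ 0.2 -0.5 -0.3] w 0.0868 q7 2.18
3 rows
[1, -0.1, 0, 3, 0, 1, -0, 0, 3, 0, 1, -0.1, 0, 2.4, 0]
```

Emit:
arm_command(commands=[1,-0.1,0,2.8,0,1,-0.1,0,2.8,0,1,-0.1,0,2,0,1,0,0,0.4,0,1,0,0,0,0])

```text
time_s: 27.1
ee_pos: [0.5374, -0.3889, 0.0577]
orientation: [0.044, 0.999, -0.007, -0.015]
ft_force: [0.1, -0.1, 0.7]
grip_width: 0.0871
```

```bash
python3 -c "
from mods import *
st();s=get_image('side');crop(s,320,220,120,120,5,'pics/s25.png')"
```

```text
t 27.1 p [ 0.5374 -0.3889  0.0577] phi 1.483 tilt [-0.03  -0.013] F [ 0.1 -0.1  0.7] w 0.0871 q7 2.21
```

View pics/s25.png

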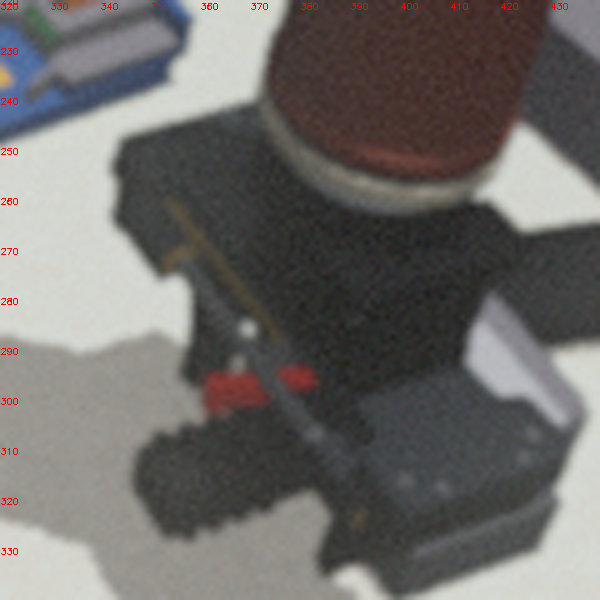

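Emit:
arm_command(commands=[1,0.3,0.2,0.5,0,1,0,0,0,0,0,0,0,0,0,0,0,0,0,0,0,0,0,0,0,0,0,0,0,0,0,0,0,0,0,0,0,0,0,0,0,0,0,0,0], newtons=25)

```text
time_s: 28.28
ee_pos: [0.5347, -0.3868, 0.054]
orientation: [0.043, 0.999, -0.007, -0.014]
ft_force: [-0.9, 4.2, 2.3]
grip_width: 0.0398
```

Emit:
arm_command(commands=[0,0,0,0,0,0,0,0,0,0])

```text
time_s: 28.52
ee_pos: [0.5347, -0.3868, 0.054]
orientation: [0.043, 0.999, -0.007, -0.014]
ft_force: [-0.8, 0.4, -0.4]
grip_width: 0.0394
```

```bash
python3 -c "
from mods import *
st();s=get_image('side');crop(s,320,220,120,120,5,'pics/s26.png')"
```

```text
t 28.52 p [ 0.5347 -0.3868  0.054 ] phi 1.484 tilt [-0.028 -0.014] F [-0.8  0.4 -0.4] w 0.0394 q7 2.21
```

View pics/s26.png

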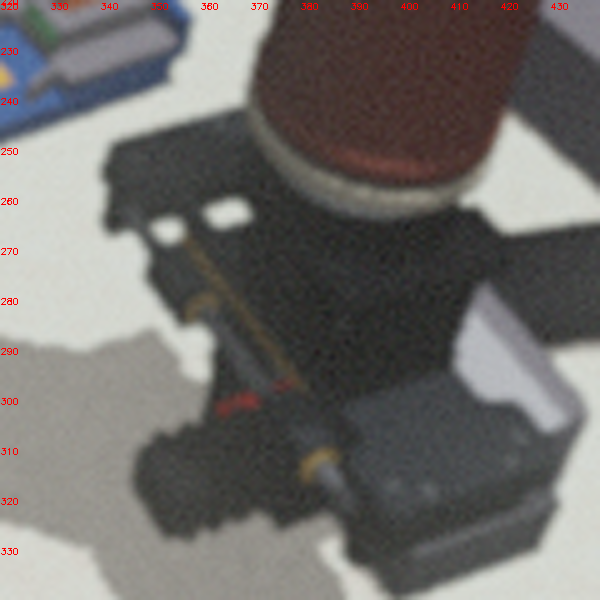

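The trigger is fully in again (39.4 mm). I'll hold it, then release.

Emit:
arm_command(commands=[0,0,0,0,0,0,0,0,0,0,0,0,0,0,0,0,0,0,0,0,0,0,0,0,0,0,0,0,0,0,1,0,0,0,0,1,0,0,0,0,1,0,0,0,0,1,0,0,0,0,1,0,0,0,0,1,0,0,0,0])

```text
time_s: 30.08
ee_pos: [0.5355, -0.3873, 0.0546]
orientation: [0.044, 0.999, -0.008, -0.013]
ft_force: [0.3, 0.5, 0.3]
grip_width: 0.0854
```

Emit:
arm_command(commands=[1,0,0,-5,0,1,0,0,-5,0,1,0,0,-5,0,1,0,0,0,0])

```text
time_s: 30.58
ee_pos: [0.5381, -0.3862, 0.2083]
orientation: [0.045, 0.999, -0.008, -0.014]
ft_force: [-0.2, -0.9, -0.6]
grip_width: 0.0871
```

```bash
python3 -c "
from mods import *
st();t=get_image('top');s=get_image('side');cv2.imwrite('pics/top27_raw.png',t);cv2.imwrite('pics/side27_raw.png',s)
crop(s,300,160,140,180,3.3,'pics/s27.png')
crop(t,145,130,80,110,5.4,'pics/t27b.png');crop(s,180,110,110,75,7,'pics/s27b.png')"
```

```text
t 30.57 p [ 0.5381 -0.3862  0.2083] phi 1.482 tilt [-0.029 -0.015] F [-0.2 -0.9 -0.6] w 0.0871 q7 2.17
```

View pics/s27.png

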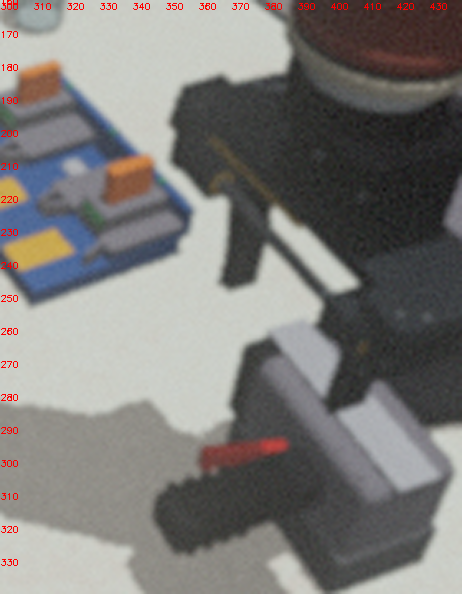

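View pics/s27b.png

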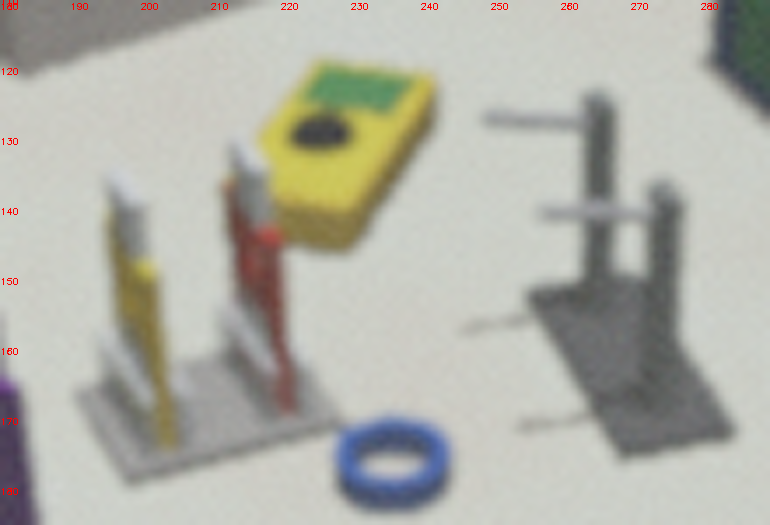

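View pics/t27b.png

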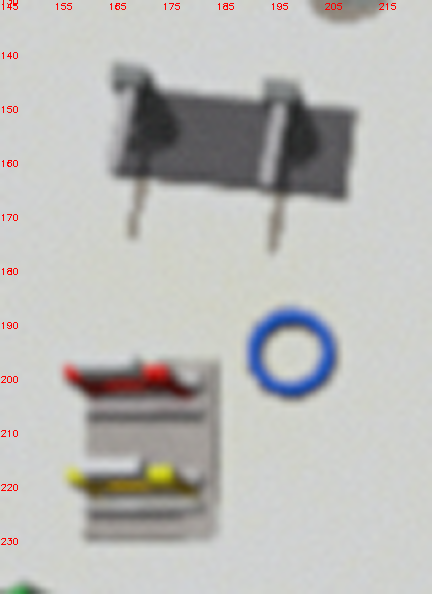

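```bash
cat > stand.py <<'E'
from mv import *
from scipy.optimize import least_squares
f=lambda c,s,x0,y0:np.array([(x0+a/s-.5,y0+b/s-.5) for a,b in c])
def kp(L,obs,p0,loss='soft_l1'):
    def r(p):
        e=[]
        for n,idx,uv in obs: e.append((proj(n,place(L[idx],p))-uv).ravel())
        return np.concatenate(e)
    q=least_squares(r,p0,loss=loss,x_scale=[.01,.01,.1]);return q.x,r(q.x).reshape(-1,2)
if __name__=='__main__':
    # stand pts: 0,1 peg tips L,R; base corners top z8: 2 FL(-30,75) 3 FR(-30,-75) 4 BR(30,-75); post top L/R front edges centre
    L=np.array([[-56,45,124],[-56,-45,124],[-30,75,8],[-30,-75,8],[30,-75,8]])/1000.
    top=f([(117,176),(265,190),(112,173),(347,199),(355,109)],5.4,145,130)
    side=f([(485,118),(540,212),(528,292),(622,458),(735,433)],7,180,110)
    for o in([('top',[0,1,2,3,4],top),('side',[0,1,2,3,4],side)],[('top',[0,1,2,3,4],top)],[('side',[0,1,2,3,4],side)]):
        p,r=kp(L,o,(.63,.27,-.1));print(p.round(4));print(r.round(1).tolist())
E
python3 stand.py
```

```text
[ 0.6366  0.2691 -0.1481]
[[-0.2, -1.8], [0.7, -1.3], [0.3, 0.3], [0.1, 0.2], [1.0, 0.3], [-0.2, -0.0], [0.2, 0.1], [-1.3, -0.9], [-1.1, -0.9], [0.0, -0.5]]
[ 0.6348  0.271  -0.1266]
[[-0.4, -0.9], [0.5, -0.9], [-0.1, 1.3], [-0.2, 0.3], [0.3, 0.4]]
[ 0.6369  0.2656 -0.166 ]
[[0.5, 0.3], [0.4, 0.4], [-0.5, -0.5], [-1.0, -0.4], [0.3, 0.2]]
```

```bash
python3 -c "
from h import *
t=cv2.imread('pics/top27_raw.png');s=cv2.imread('pics/side27_raw.png')
crop(t,150,188,45,50,14,'pics/t28.png');crop(s,185,125,45,55,11,'pics/s28.png')"
```

```text
(no output)
```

View pics/t28.png

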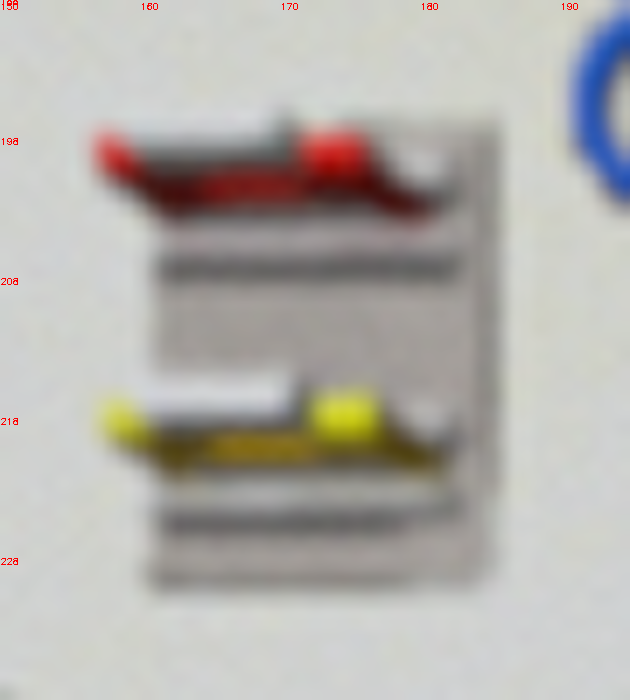

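View pics/s28.png

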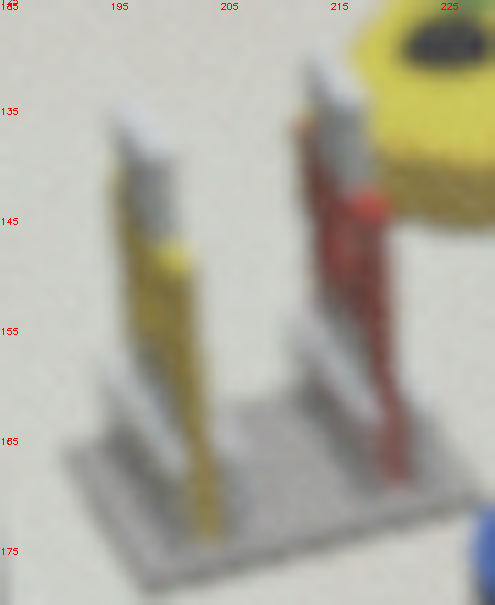

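```bash
cat > plq.py <<'E'
from stand import *
L=np.array([[0,-23.5,96],[0,23.5,96],[0,0,126],[0,-30,0]])/1000.
D={'yellow':(f([(346,416),(122,418),(215,393)],14,150,188),f([(178,258),(118,175),(142,130),(210,535)],11,185,125),(.41,.33,0)),
'red':(f([(333,155),(112,155),(205,130)],14,150,188),f([(370,203),(303,125),(333,80),(400,480)],11,185,125),(.47,.33,0))}
def fit4(t,s,p0):
    def r(p):
        e=[]
        if t is not None: e.append((proj('top',place(L[[0,1,2]],p)+[0,0,p[3]])-t).ravel())
        if s is not None: e.append((proj('side',place(L,p)+[0,0,p[3]])-s).ravel())
        return np.r_[np.concatenate(e),p[3]/.004*.5]
    q=least_squares(r,[*p0,0],x_scale=[.01,.01,.1,.01],loss='soft_l1');return q.x.round(4),r(q.x)[:-1].reshape(-1,2).round(1).tolist()
if __name__=='__main__':
    for k,(t,s,p0) in D.items():
        for a in((t,s),(t,None),(None,s)): print(k,*fit4(*a,p0))
E
python3 plq.py
```

```text
yellow [0.4109 0.3228 0.0067 0.0063] [[-0.2, -0.5], [0.6, -0.0], [-0.5, -0.1], [-0.3, -0.2], [0.1, 0.4], [-0.4, -0.3], [0.0, 0.7]]
yellow [ 4.112e-01  3.239e-01 -2.430e-02  3.000e-04] [[-0.2, -0.1], [0.7, -0.0], [-0.4, 0.1]]
yellow [ 0.4148  0.3347  0.0195 -0.0008] [[-0.1, -0.3], [0.2, 0.4], [-0.3, -0.3], [0.2, 0.3]]
red [0.4703 0.326  0.0319 0.0063] [[-0.1, -0.8], [0.6, 0.2], [-0.5, -0.4], [-0.2, -0.0], [0.2, 0.4], [-0.3, -0.4], [-0.4, 0.6]]
red [ 4.705e-01  3.271e-01 -3.330e-02  2.000e-04] [[-0.1, 0.0], [0.7, 0.1], [-0.5, -0.1]]
red [ 0.4746  0.3371  0.0636 -0.0005] [[0.1, -0.2], [0.1, 0.4], [-0.2, -0.4], [-0.1, 0.1]]
```

```bash
python3 -c "
from mods import *
plan([(.62,-.15,.22,1.9),(.58,.15,.22,2.5),(.47,.32,.2,3.16)],.45)"
```

```text
16 rows
[0.45, -1.4, 5.3, -0.5, -0.16, 0.45, -2.2, 5, -0.5, -0.16, 0.45, -2.9, 4.6, -0.5, -0.1, 0.45, -3.4, 4.3, -0.4, 0, 0.45, -1.9, 2.4, -0.3, 0, 0.45, -1.1, 5.4, -0, -0.16, 0.45, -1.9, 5.2, -0, -0.16, 0.45, -2.7, 4.8, -0.1, -0.16, 0.45, -3.5, 4.3, -0, -0.12, 0.45, -3.9, 3.8, -0.1, 0, 0.45, -1.9, 1.9, -0, 0, 0.45, -1.9, 5.1, 0.6, -0.16, 0.45, -2.7, 4.7, 0.6, -0.16, 0.45, -3.5, 4.2, 0.6, -0.16, 0.45, -2.9, 2.6, 0.4, -0.16, 0.45, 0, 0, -0, -0.02]
```

Emit:
arm_command(commands=[0.45,-1.4,5.3,-0.5,-0.16,0.45,-2.2,5,-0.5,-0.16,0.45,-2.9,4.6,-0.5,-0.1,0.45,-3.4,4.3,-0.4,0,0.45,-1.9,2.4,-0.3,0,0.45,-1.1,5.4,0,-0.16,0.45,-1.9,5.2,0,-0.16,0.45,-2.7,4.8,-0.1,-0.16,0.45,-3.5,4.3,0,-0.12,0.45,0,0,0,0])

```text
time_s: 31.92
ee_pos: [0.5777, 0.0841, 0.2011]
orientation: [-0.463, 0.886, 0.009, -0.031]
ft_force: [-0.1, -1.2, 0.6]
grip_width: 0.0395
```

```bash
python3 -c "
from mods import *
st();plan([(.55,.2,.22,2.6),(.47,.325,.2,3.16)],.45,cap=.04)"
```

```text
t 31.93 p [0.5777 0.0841 0.2011] phi 2.533 tilt [-0.062 -0.012] F [-0.1 -1.2  0.6] w 0.0395 q7 2.35
8 rows
[0.45, -2.6, 3, -0.6, -0.07, 0.45, -2.8, 2.8, -0.6, 0, 0.45, -2.8, 2.8, -0.7, 0, 0.45, -0.1, -0, 0, 0, 0.45, -1.8, 3.5, 0.6, -0.16, 0.45, -2.3, 3.2, 0.7, -0.16, 0.45, -2.8, 2.8, 0.6, -0.16, 0.45, -2.4, 1.7, 0.5, -0.08]
```

Emit:
arm_command(commands=[0.45,0,0,0,0.16,0.45,0,0,0,0.16,0.45,0,0,0,0.16,0.45,0,0,0,0.16,0.45,0,0,0,0.16,0.45,0,0,0,0.16])

```text
time_s: 32.67
ee_pos: [0.5735, 0.0788, 0.1913]
orientation: [0.017, 0.999, -0.01, -0.038]
ft_force: [-0.0, 0.7, 0.1]
grip_width: 0.0389
```

```bash
python3 -c "
from mods import *
st()"
```

```text
t 32.67 p [0.5735 0.0788 0.1913] phi 1.538 tilt [-0.077 -0.018] F [-0.   0.7  0.1] w 0.0389 q7 1.38
```

Emit:
arm_command(commands=[0.45,0,0,0,0.16,0.45,0,0,0,0.16,0.45,0,0,0,0.16,0.45,0,0,0,0.16,0.45,0,0,0,0.16,0.45,0,0,0,0.16,0.45,0,0,0,0.16,0.45,0,0,0,0.16,0.45,0,0,0,0])

```text
time_s: 33.8
ee_pos: [0.5675, 0.0683, 0.1776]
orientation: [0.633, 0.773, -0.041, -0.029]
ft_force: [0.3, -0.3, -0.3]
grip_width: 0.039
```

```bash
python3 -c "
from mods import *
st();plan([(.56,.15,.2,.4),(.47,.325,.2,.02)],.45,cap=.04)"
```

```text
t 33.8 p [0.5675 0.0683 0.1776] phi 0.198 tilt [-0.098 -0.027] F [ 0.3 -0.3 -0.3] w 0.039 q7 0.1
8 rows
[0.45, 3.8, 0.3, -1.1, -0.16, 0.45, 3.7, 0.9, -1.1, -0.04, 0.45, 0.5, 0.1, -0.2, -0, 0.45, 4, -0.3, 0.1, 0.16, 0.45, 3.9, -0.9, 0.1, 0.16, 0.45, 3.7, -1.5, 0.1, 0.06, 0.45, 3.6, -1.8, 0.1, -0, 0.45, 3.3, -1.6, 0, -0]
```

Emit:
arm_command(commands=[0.45,0,0,0,0,0.45,0,0,0,0,0.45,0,0,0,0])

```text
time_s: 34.17
ee_pos: [0.567, 0.0673, 0.1764]
orientation: [0.631, 0.774, -0.042, -0.03]
ft_force: [0.4, -0.4, 0.1]
grip_width: 0.039
```

Emit:
arm_command(commands=[0.45,0,0,-2,0])

```text
time_s: 34.3
ee_pos: [0.568, 0.0677, 0.1953]
orientation: [0.63, 0.775, -0.043, -0.031]
ft_force: [0.8, 0.1, -0.5]
grip_width: 0.0391
```

Emit:
arm_command(commands=[0.45,0,0,0,0,0.45,0,0,0,0])

```text
time_s: 34.55
ee_pos: [0.5686, 0.0677, 0.1959]
orientation: [0.63, 0.775, -0.042, -0.03]
ft_force: [0.1, -0.4, -0.8]
grip_width: 0.0396
```

Emit:
arm_command(commands=[0.45,0,0,-2,0])

```text
time_s: 34.67
ee_pos: [0.5695, 0.0682, 0.2142]
orientation: [0.63, 0.775, -0.044, -0.031]
ft_force: [0.2, 0.9, 0.8]
grip_width: 0.0395
```

Emit:
arm_command(commands=[0.45,0,0,0,0,0.45,0,0,0,0])

```text
time_s: 34.92
ee_pos: [0.5695, 0.0682, 0.2136]
orientation: [0.63, 0.775, -0.044, -0.031]
ft_force: [0.0, 0.2, 0.6]
grip_width: 0.039
```

Emit:
arm_command(commands=[0.45,0,0,0,-0.08])

```text
time_s: 35.05
ee_pos: [0.5691, 0.0682, 0.2127]
orientation: [0.597, 0.8, -0.043, -0.033]
ft_force: [-0.6, -0.1, -0.2]
grip_width: 0.0392
```

Emit:
arm_command(commands=[0.45,0,0,0,0,0.45,0,0,0,0])

```text
time_s: 35.3
ee_pos: [0.5685, 0.0681, 0.2113]
orientation: [0.598, 0.8, -0.043, -0.034]
ft_force: [-0.1, -0.7, 0.4]
grip_width: 0.0391
```

```bash
python3 -c "
from mods import *
for q in([.633,.773,-.041,-.029],): print(Rt.from_quat(q).as_matrix()[:,2])
st()"
```

```text
[-0.09666847 -0.02665228 -0.99495973]
t 35.3 p [0.5685 0.0681 0.2113] phi 0.286 tilt [-0.106 -0.029] F [-0.1 -0.7  0.4] w 0.0391 q7 0.18
```

```bash
python3 -c "
from mods import *
st();plan([(.55,.18,.2,.9),(.468,.326,.18,np.pi/2+.02)],.7,cap=.045)"
```

```text
t 35.3 p [0.5685 0.0681 0.2113] phi 0.286 tilt [-0.106 -0.029] F [-0.1 -0.7  0.4] w 0.0391 q7 0.18
9 rows
[0.7, 4.4, 0.6, 0.4, -0.16, 0.7, 4.3, 1.3, 0.4, -0.16, 0.7, 2.2, 1, 0.2, -0.16, 0.7, -0, 0, -0, -0.13, 0.7, 4.1, 1.7, 0.6, -0.16, 0.7, 3.8, 2.4, 0.7, -0.16, 0.7, 3.3, 3, 0.6, -0.16, 0.7, 2.1, 2.5, 0.5, -0.16, 0.7, 0, 0, 0, -0.05]
```

Emit:
arm_command(commands=[0.7,4.4,0.6,0.2,-0.16,0.7,4.3,1.3,0.2,-0.16,0.7,2.2,1,0,-0.16,0.7,0,0,0,-0.13,0.7,4.1,1.7,0.3,-0.16,0.7,3.8,2.4,0.3,-0.16,0.7,3.3,3,0.3,-0.16,0.7,2.1,2.5,0.3,-0.16,0.7,0,0,0,-0.05,0.7,0,0,0,0])

```text
time_s: 36.55
ee_pos: [0.4635, 0.3323, 0.195]
orientation: [-0.021, 0.998, -0.014, -0.054]
ft_force: [0.0, -0.3, -0.1]
grip_width: 0.0604
```

```bash
python3 -c "
from mods import *
st();plan([(.468,.326,.16,np.pi/2+.02)],.7,cap=.03)
s=get_image('side');crop(s,165,75,120,110,6,'pics/s30.png')"
```

```text
t 36.55 p [0.4635 0.3323 0.195 ] phi 1.615 tilt [-0.108 -0.031] F [ 0.  -0.3 -0.1] w 0.0604 q7 0.98
2 rows
[0.7, -0.7, -0.5, 2.9, 0.02, 0.7, -0.1, -0.1, 0.6, 0]
```

View pics/s30.png

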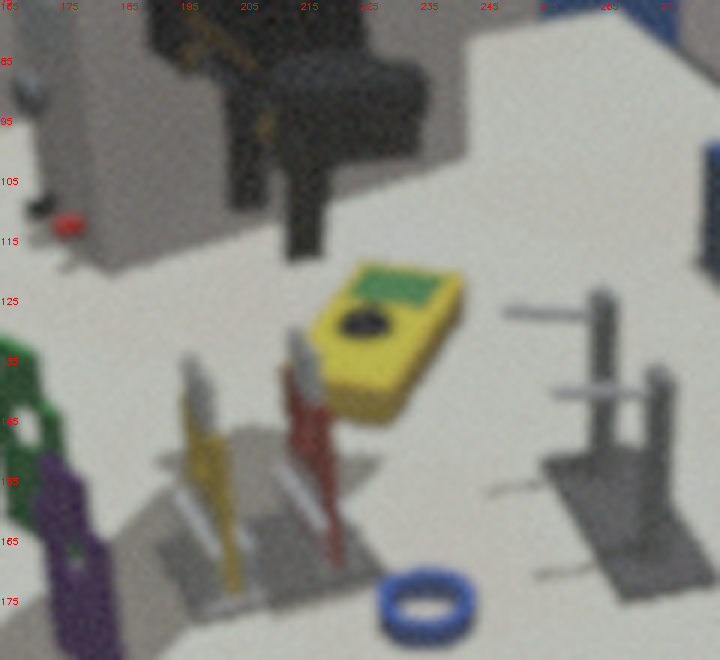

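Emit:
arm_command(commands=[0.7,-0.7,-0.5,1.8,0.02,0.7,-0.1,-0.1,1.8,0,0.7,0,0,0,0])

```text
time_s: 36.98
ee_pos: [0.4684, 0.3233, 0.1548]
orientation: [-0.008, 0.998, -0.016, -0.055]
ft_force: [-0.6, 0.8, 0.0]
grip_width: 0.061
```

```bash
python3 -c "
from mods import *
st();plan([(.468,.326,.11,np.pi/2+.02)],.7,cap=.03)
s=get_image('side');crop(s,165,75,90,100,6,'pics/s31.png')
t=get_image('top');crop(t,130,170,90,90,6,'pics/t31.png')"
```

```text
t 36.98 p [0.4684 0.3233 0.1548] phi 1.588 tilt [-0.109 -0.032] F [-0.6  0.8  0. ] w 0.061 q7 0.97
2 rows
[0.7, -0.3, 0.3, 3, -0, 0.7, -0.1, 0.1, 1.4, -0]
```

View pics/s31.png

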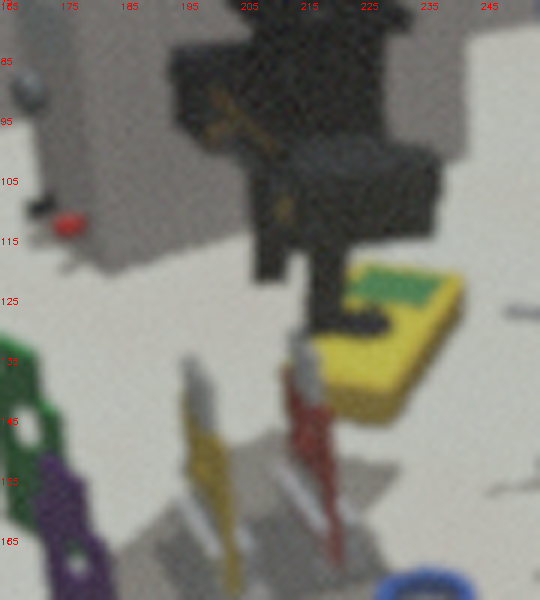

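View pics/t31.png

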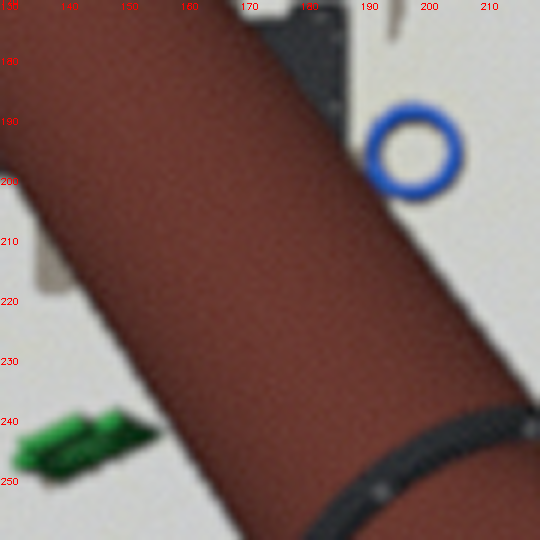

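```bash
python3 -c "
from mods import *
s=bot.read_state();R=Rt.from_quat(s['orientation']).as_matrix();p=s['ee_pos']
print(proj('side',[p+R@np.array([0,d,0]) for d in(-.0305,-.038,-.0455,.0305,.038,.0455,0)]).round(1))
print(proj('side',[[.47,.326,.132],[.47,.309,.132],[.47,.343,.132]]).round(1))"
```

```text
[[217.6 129. ]
 [218.5 130. ]
 [219.5 131. ]
 [210.3 121. ]
 [209.4 120.1]
 [208.5 119.2]
 [213.9 124.9]]
[[214.4 131.5]
 [216.3 133.9]
 [212.5 129.1]]
```

Emit:
arm_command(commands=[0.7,-0.2,0.3,1.5,0,0.7,-0.1,0,1.3,0,0.7,0,0,0,0])

```text
time_s: 37.45
ee_pos: [0.4693, 0.3269, 0.1268]
orientation: [-0.008, 0.998, -0.014, -0.053]
ft_force: [0.0, 0.1, 0.5]
grip_width: 0.0608
```

```bash
python3 -c "
from mods import *
st();plan([(.468,.326,.11,np.pi/2+.02)],.7,cap=.03)
s=get_image('side');crop(s,175,75,80,100,6,'pics/s32.png')"
```

```text
t 37.45 p [0.4693 0.3269 0.1268] phi 1.588 tilt [-0.106 -0.03 ] F [0.  0.1 0.5] w 0.0608 q7 0.97
1 rows
[0.7, -0.1, -0, 1.7, -0]
```

View pics/s32.png

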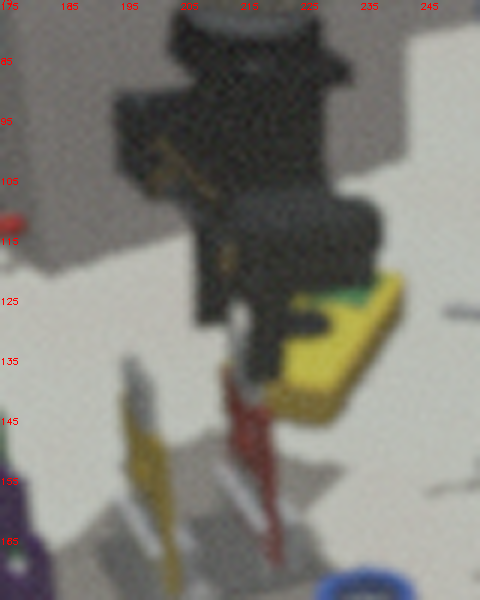

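Emit:
arm_command(commands=[0.7,-0.1,0,1,0,0.7,0,0,0.6,0,0.7,0,0,0,0,0,0,0,0,0,0,0,0,0,0,0,0,0,0,0,0,0,0,0,0,0,0,0,0,0], newtons=20)

```text
time_s: 38.5
ee_pos: [0.4694, 0.3271, 0.1115]
orientation: [-0.008, 0.999, -0.014, -0.052]
ft_force: [-0.3, 0.6, 0.1]
grip_width: 0.0338
```

```bash
python3 -c "
from mods import *
st()
s=get_image('side');crop(s,175,75,80,100,6,'pics/s33.png')"
```

```text
t 38.5 p [0.4694 0.3271 0.1115] phi 1.588 tilt [-0.104 -0.028] F [-0.3  0.6  0.1] w 0.0338 q7 0.98
```

View pics/s33.png

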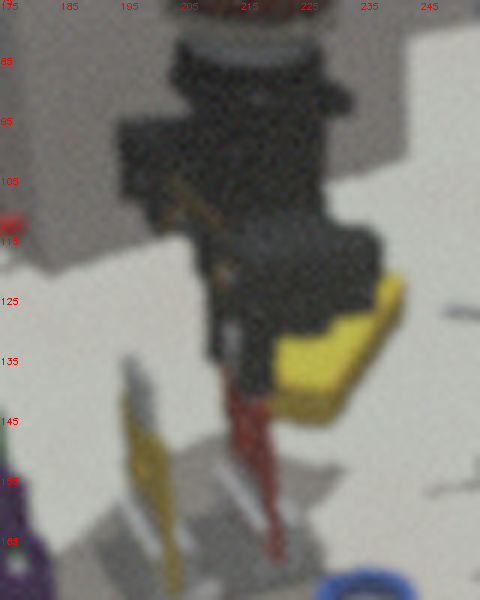

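Emit:
arm_command(commands=[0,0.2,-0.1,-2,0,0,0.2,0,-2,0,0,0.2,-0.1,-2,0,0,0.1,0,-0.8,0,0,0,0,0,0], newtons=30)

```text
time_s: 39.17
ee_pos: [0.4689, 0.3266, 0.1807]
orientation: [-0.008, 0.998, -0.014, -0.053]
ft_force: [0.4, 0.4, -1.2]
grip_width: 0.0335
```

```bash
python3 -c "
from mods import *
st()
s=get_image('side');crop(s,175,75,110,100,6,'pics/s34.png')"
```

```text
t 39.17 p [0.4689 0.3266 0.1807] phi 1.589 tilt [-0.106 -0.029] F [ 0.4  0.4 -1.2] w 0.0335 q7 0.97
```

View pics/s34.png

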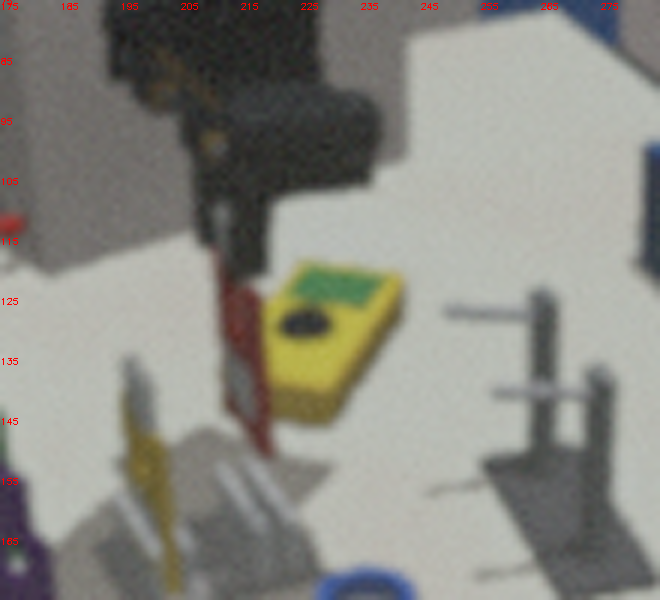

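```bash
python3 -c "
from mods import *
plan([(.5556,.3253,.175,np.pi/2-.145)],0,cap=.03)"
```

```text
3 rows
[0, -3, -0.1, -0.1, 0.16, 0, -3, 0.4, -0.2, 0, 0, -2.6, 0.4, -0.1, 0]
```

Emit:
arm_command(commands=[0,-3,-0.1,-0.1,0.1,0,-3,0.3,-0.2,0.06,0,-2.4,0.4,-0.1,0,0,0,0,0,0,0,0,0,0,0])

```text
time_s: 39.85
ee_pos: [0.5528, 0.3262, 0.1698]
orientation: [0.074, 0.996, -0.021, -0.055]
ft_force: [0.5, -0.6, -0.7]
grip_width: 0.0336
```

```bash
python3 -c "
from mods import *
st();plan([(.5556,.3253,.1555,np.pi/2-.145)],0,cap=.03)
s=get_image('side');crop(s,195,75,110,100,6,'pics/s35.png')
t=get_image('top');crop(t,130,120,100,90,6,'pics/t35.png')"
```

```text
t 39.85 p [0.5528 0.3262 0.1698] phi 1.426 tilt [-0.112 -0.033] F [ 0.5 -0.6 -0.7] w 0.0336 q7 0.9
1 rows
[0, -0.4, 0, 1.4, 0]
```

View pics/s35.png

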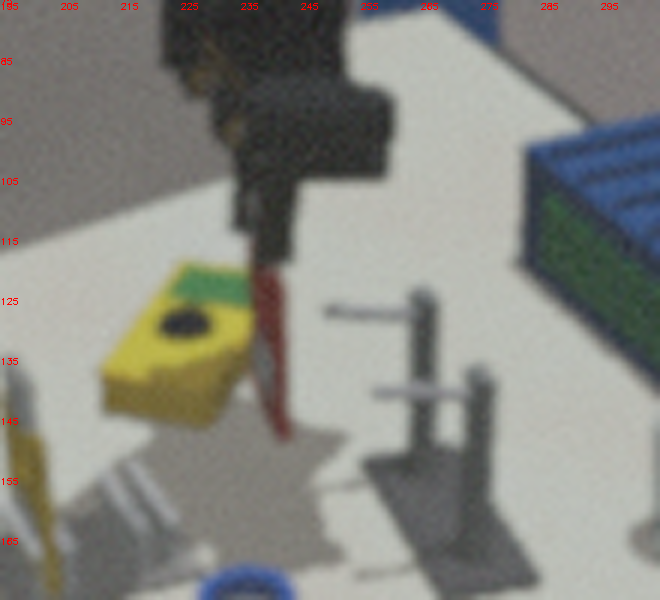

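View pics/t35.png

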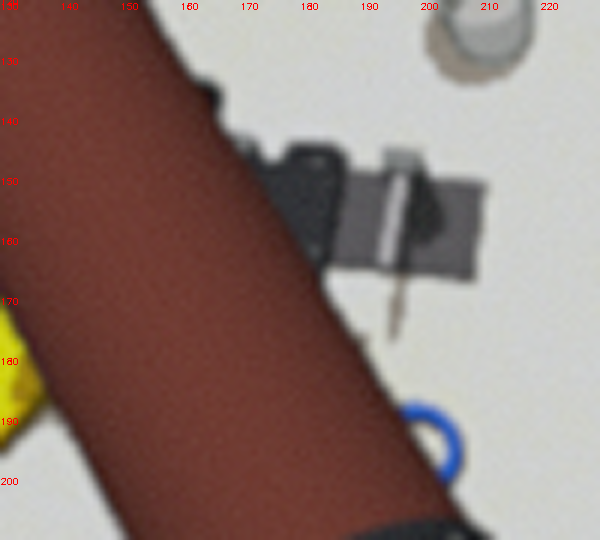

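Emit:
arm_command(commands=[0,-0.4,0,0.8,0,0,-0.1,0,0.6,0,0,0,0,0,0])

```text
time_s: 40.33
ee_pos: [0.5552, 0.3254, 0.1549]
orientation: [0.073, 0.996, -0.02, -0.055]
ft_force: [-0.1, 0.3, -0.4]
grip_width: 0.0336
```

```bash
python3 -c "
from mods import *
st();plan([(.5556,.3253,.1555,np.pi/2-.145)],0,cap=.03)
s=get_image('side');s_=bot.read_state();R=Rt.from_quat(s_['orientation']).as_matrix();p=s_['ee_pos']
x,y=p[0]+.001,p[1];PL=np.array([[0,y_,z_] for y_,z_ in((-13,60),(13,60),(-13,88),(13,88),(-30,0),(30,0),(-30,96),(30,96))])/1000.
W=place(PL,(x,y,-.145))+[0,0,p[2]-.1055]
PG=place(np.array([[-6,45,113],[-56,45,124],[-6,-45,113],[-56,-45,124]])/1000.,(.6362,.2685,-.145))
crop(s,205,85,80,80,8,'pics/s36.png',[(proj('side',W),(255,0,0)),(proj('side',PG),(0,255,0))])"
```

```text
t 40.33 p [0.5552 0.3254 0.1549] phi 1.427 tilt [-0.112 -0.033] F [-0.1  0.3 -0.4] w 0.0336 q7 0.91
1 rows
[0, -0, -0, -0.1, 0]
```

View pics/s36.png

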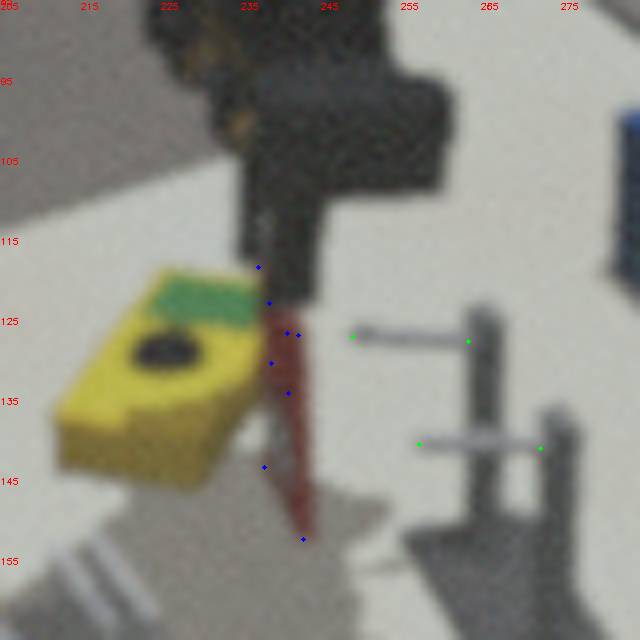

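Emit:
arm_command(commands=[0,-1.1,0,-0.1,0,0,-1.1,0,-0.1,0,0,-1.1,0,-0.1,0,0,0,0,0,0])

```text
time_s: 40.88
ee_pos: [0.5914, 0.32, 0.1552]
orientation: [0.073, 0.996, -0.02, -0.054]
ft_force: [-0.0, 0.2, -0.4]
grip_width: 0.0336
```

```bash
cat > hang.py <<'E'
from mods import *
import sys
def show(name,off=.001,zo=.1055,win=(205,85,80,80),sc=8):
    s=get_image('side');s_=bot.read_state();p=s_['ee_pos'];st()
    d=place([[p[0]+off-.6362,p[1]-.2685,0]],(0,0,.145))[0];print('plaque in stand frame',d[:2].round(4),'eye z',round(p[2]-zo+.074,4))
    PG=place(np.array([[-6,45,113],[-56,45,124],[-6,-45,113],[-56,-45,124]])/1000.,(.6362,.2685,-.145))
    crop(s,*win,sc,name,[(proj('side',PG),(0,255,0))])
E
python3 -c "
from hang import *
show('pics/s37.png')"
```

```text
t 40.92 p [0.5909 0.3203 0.1552] phi 1.427 tilt [-0.11  -0.032] F [-1.   0.3 -0.5] w 0.0335 q7 0.94
plaque in stand frame [-0.0513  0.0449] eye z 0.1237
```

View pics/s37.png

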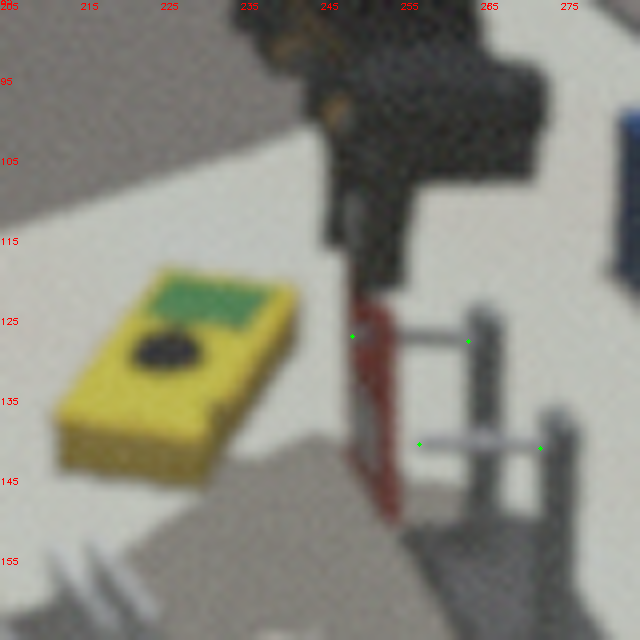

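Emit:
arm_command(commands=[0,-0.9,0,0,0,0,-0.9,0,0,0,0,0,0,0,0])

```text
time_s: 41.3
ee_pos: [0.6095, 0.3177, 0.1532]
orientation: [0.073, 0.996, -0.02, -0.054]
ft_force: [-0.1, -0.6, -0.1]
grip_width: 0.0336
```

```bash
python3 -c "
from hang import *
show('pics/s38.png')"
```

```text
t 41.35 p [0.6092 0.3179 0.1532] phi 1.428 tilt [-0.111 -0.032] F [-0.4  0.2 -0.9] w 0.0335 q7 0.96
plaque in stand frame [-0.0329  0.0451] eye z 0.1217
```

View pics/s38.png

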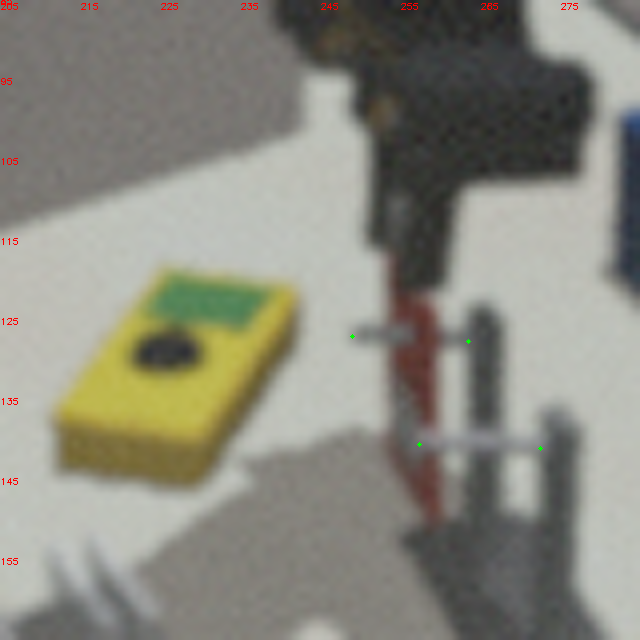

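Emit:
arm_command(commands=[0,-0.1,0,0.5,0,0,0,0,0.4,0,0,0,0,0,0])

```text
time_s: 41.72
ee_pos: [0.6085, 0.3178, 0.1434]
orientation: [0.072, 0.996, -0.02, -0.054]
ft_force: [-0.9, -0.4, -0.7]
grip_width: 0.034
```

Emit:
arm_command(commands=[0,0,0,0.3,0,0,0,0,0,0])

```text
time_s: 41.98
ee_pos: [0.6079, 0.3178, 0.1403]
orientation: [0.072, 0.996, -0.02, -0.055]
ft_force: [-0.7, -1.3, -0.4]
grip_width: 0.0337
```

```bash
python3 -c "
from hang import *
show('pics/s39.png')"
```

```text
t 42.02 p [0.6081 0.3179 0.1405] phi 1.429 tilt [-0.111 -0.032] F [-0.5 -0.2 -0.1] w 0.0334 q7 0.96
plaque in stand frame [-0.034  0.045] eye z 0.109
```

View pics/s39.png

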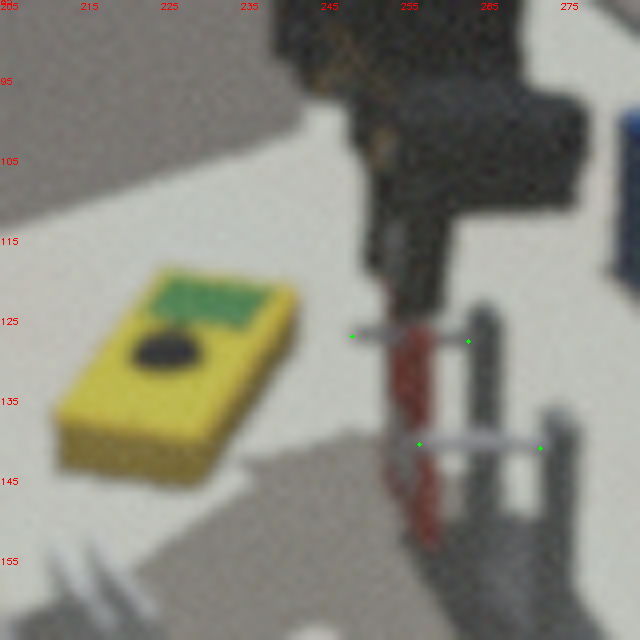

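Emit:
arm_command(commands=[0,0,0,0.3,0,0,0,0,0,0])

```text
time_s: 42.28
ee_pos: [0.6086, 0.318, 0.1391]
orientation: [0.072, 0.996, -0.019, -0.053]
ft_force: [-0.2, -0.4, 1.3]
grip_width: 0.0337
```

Emit:
arm_command(commands=[0,0,0,0.2,0,0,0,0,0,0])

```text
time_s: 42.52
ee_pos: [0.609, 0.3181, 0.1389]
orientation: [0.072, 0.996, -0.019, -0.052]
ft_force: [0.3, 0.1, 0.9]
grip_width: 0.0335
```

Emit:
arm_command(commands=[0.6,0,0,0,0,0.6,0,0,0,0,0.6,0,0,0,0,0.6,0,0,0,0,0.6,0.2,0,-2,0,0.6,0.3,0,-3,0,0.6,0.3,0,-3,0,0.6,0,0,0,0])

```text
time_s: 43.52
ee_pos: [0.6098, 0.322, 0.2251]
orientation: [0.072, 0.996, -0.018, -0.052]
ft_force: [0.5, -0.1, -0.0]
grip_width: 0.0525
```

```bash
python3 -c "
from hang import *
show('pics/s40.png')"
```

```text
t 43.58 p [0.6093 0.3217 0.2235] phi 1.428 tilt [-0.108 -0.03 ] F [-0.1  0.2  0.2] w 0.052 q7 0.95
plaque in stand frame [-0.0333  0.049 ] eye z 0.192
```

View pics/s40.png

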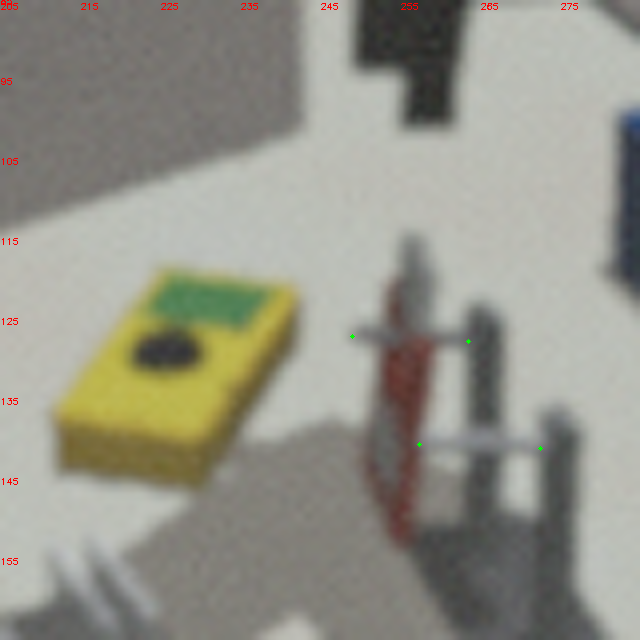

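```bash
python3 -c "
from hang import *
plan([(.41,.324,.19,np.pi/2+.02)],.7,cap=.045)"
```

```text
5 rows
[0.7, 4.3, -0.5, 1.2, -0.16, 0.7, 4.3, 0.1, 1.2, -0, 0.7, 4.3, 0.1, 1.2, -0, 0.7, 4.3, 0.2, 1.2, -0, 0.7, 2.2, 0.1, 0.7, -0]
```

Emit:
arm_command(commands=[0.7,4.3,-0.5,1,-0.16,0.7,4.3,0.1,1,0,0.7,4.3,0.1,1,0,0.7,4.3,0.2,1,0,0.7,2.2,0.1,0.5,0,0.7,0,0,0,0])

```text
time_s: 44.32
ee_pos: [0.4037, 0.3222, 0.1959]
orientation: [-0.01, 0.998, -0.016, -0.056]
ft_force: [0.4, 0.1, 0.6]
grip_width: 0.0607
```

```bash
python3 -c "
from hang import *
st();plan([(.41,.324,.15,np.pi/2+.02)],.7,cap=.02)
s=get_image('side');crop(s,165,75,110,110,6,'pics/s41.png')
t=get_image('top');crop(t,130,120,100,90,6,'pics/t41.png')"
```

```text
t 44.33 p [0.4037 0.3222 0.1959] phi 1.593 tilt [-0.111 -0.034] F [0.4 0.1 0.6] w 0.0607 q7 0.89
3 rows
[0.7, -0.5, 0.1, 1.9, 0, 0.7, -0.5, 0.2, 1.9, 0, 0.7, -0.1, 0, 0.7, 0]
```

View pics/s41.png

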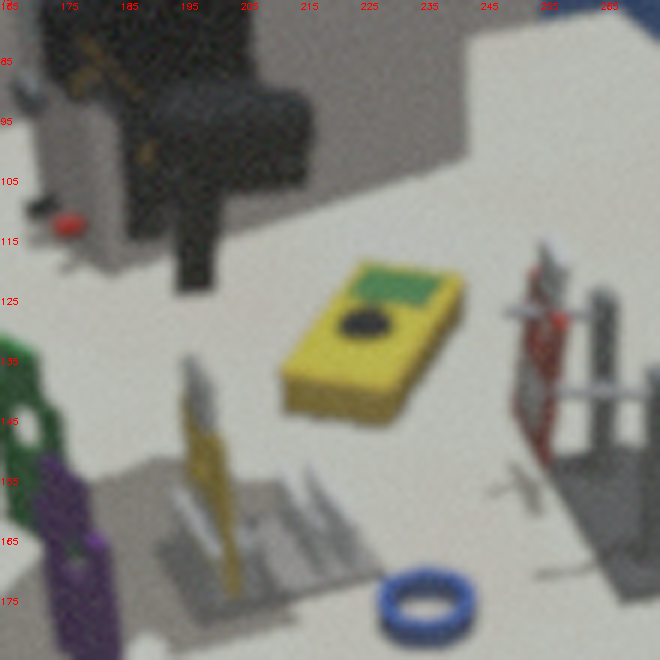

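Emit:
arm_command(commands=[0.7,-0.5,0.1,1.9,0,0.7,-0.5,0.2,1.9,0,0.7,-0.1,0,0.7,0,0.7,0,0,0,0])

```text
time_s: 44.92
ee_pos: [0.4166, 0.3226, 0.1492]
orientation: [-0.007, 0.998, -0.016, -0.054]
ft_force: [0.6, 0.4, -0.6]
grip_width: 0.0609
```

```bash
python3 -c "
from hang import *
st();plan([(.41,.324,.125,np.pi/2+.02)],.7,cap=.02)
s=get_image('side');crop(s,165,75,90,110,6,'pics/s42.png')
s=bot.read_state();R=Rt.from_quat(s['orientation']).as_matrix();p=s['ee_pos']
print(proj('side',[p+R@np.array([0,d,0]) for d in(-.038,.038,0)]).round(1))
print(proj('side',[[.411,.323,.132]]).round(1))"
```

```text
t 44.92 p [0.4166 0.3226 0.1492] phi 1.586 tilt [-0.108 -0.033] F [ 0.6  0.4 -0.6] w 0.0609 q7 0.91
2 rows
[0.7, 0.3, 0.2, 2, -0, 0.7, 0.1, 0, 0.5, -0]
[[202.6 136. ]
 [194.1 125.8]
 [198.3 130.8]]
[[197.  136.1]]
```

View pics/s42.png

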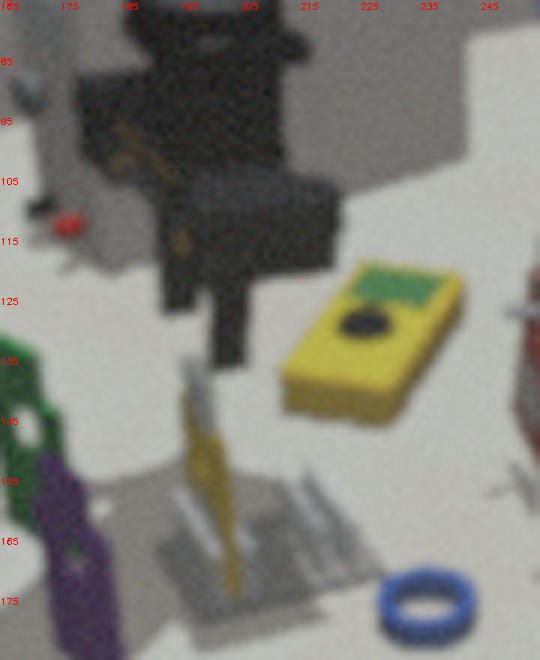

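Emit:
arm_command(commands=[0.7,0.4,0.1,0.8,0,0.7,0,0,0.8,0,0.7,0,0,0,0])

```text
time_s: 45.35
ee_pos: [0.411, 0.3235, 0.1341]
orientation: [-0.007, 0.998, -0.016, -0.054]
ft_force: [0.7, 0.5, 0.5]
grip_width: 0.0609
```

```bash
python3 -c "
from hang import *
st();plan([(.41,.324,.111,np.pi/2+.02)],.7,cap=.02)
s=get_image('side');crop(s,165,75,90,110,6,'pics/s43.png')"
```

```text
t 45.35 p [0.411  0.3235 0.1341] phi 1.586 tilt [-0.107 -0.032] F [0.7 0.5 0.5] w 0.0609 q7 0.9
2 rows
[0.7, -0.1, 0.1, 2, -0, 0.7, -0.1, 0, 0.3, -0]
```

View pics/s43.png

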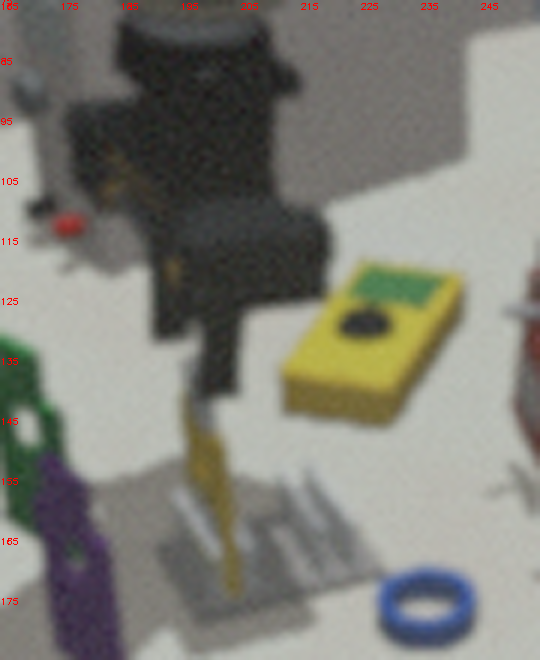

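Emit:
arm_command(commands=[0.7,-0.1,0.1,1.2,0,0.7,-0.1,0,1,0,0.7,0,0,0,0,0,0,0,0,0,0,0,0,0,0,0,0,0,0,0,0,0,0,0,0,0,0,0,0,0], newtons=20)

```text
time_s: 46.4
ee_pos: [0.4111, 0.3243, 0.1114]
orientation: [-0.007, 0.998, -0.015, -0.053]
ft_force: [0.6, -0.1, -0.5]
grip_width: 0.0336
```

```bash
python3 -c "
from hang import *
st()
s=get_image('side');crop(s,165,75,90,110,6,'pics/s44.png')"
```

```text
t 46.4 p [0.4111 0.3243 0.1114] phi 1.586 tilt [-0.106 -0.031] F [ 0.6 -0.1 -0.5] w 0.0336 q7 0.9
```

View pics/s44.png

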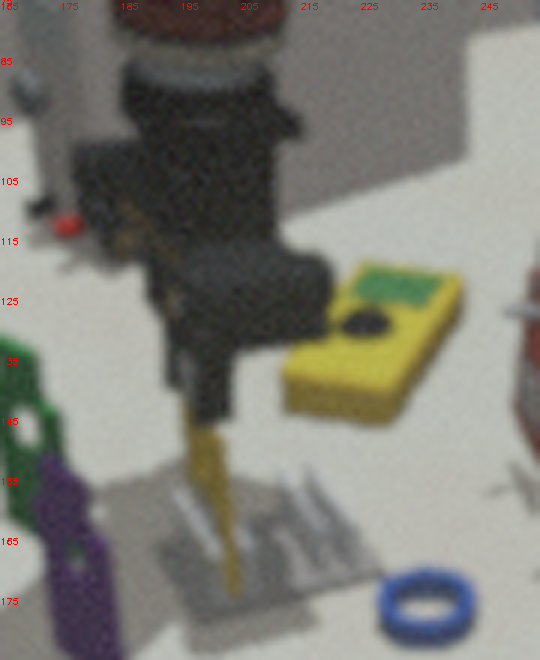

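Emit:
arm_command(commands=[0,0.2,-0.1,-2,0,0,0.2,0,-2,0,0,0.2,-0.1,-2,0,0,0.1,0,-0.8,0,0,0,0,0,0], newtons=30)

```text
time_s: 47.08
ee_pos: [0.4108, 0.3239, 0.1807]
orientation: [-0.007, 0.998, -0.016, -0.054]
ft_force: [0.1, 0.5, -0.6]
grip_width: 0.0337
```

```bash
python3 -c "
from hang import *
st();plan([(.5440,.2363,.178,np.pi/2-.145)],0,cap=.03)
s=get_image('side');crop(s,165,75,110,110,6,'pics/s45.png')"
```

```text
t 47.08 p [0.4108 0.3239 0.1807] phi 1.586 tilt [-0.107 -0.032] F [ 0.1  0.5 -0.6] w 0.0337 q7 0.89
6 rows
[0, -2.5, -1.7, -0.2, 0.16, 0, -2.7, -1.3, -0.2, 0, 0, -2.7, -1.3, -0.1, 0, 0, -2.7, -1.2, -0.2, 0, 0, -2.7, -1.3, -0.1, 0, 0, -0.9, -0.4, -0.1, 0]
```

View pics/s45.png

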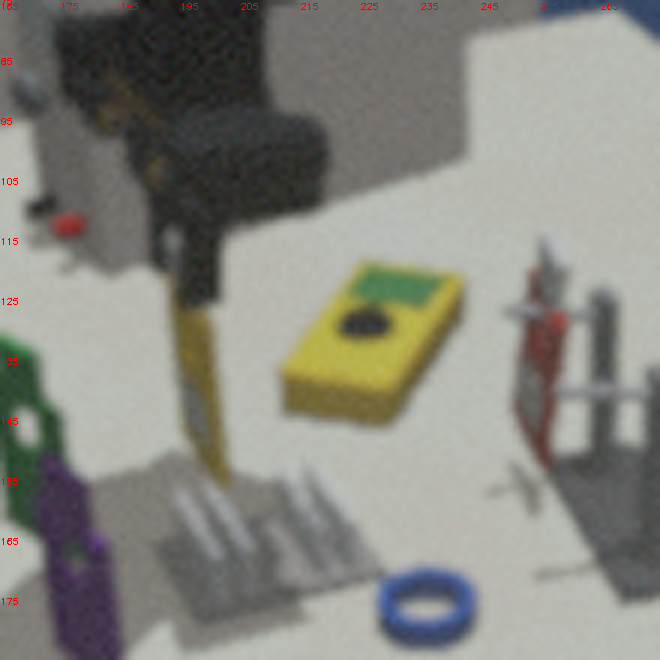

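Emit:
arm_command(commands=[0,-2.5,-1.7,-0.2,0.1,0,-2.7,-1.4,-0.2,0.06,0,-2.7,-1.3,-0.1,0,0,-2.7,-1.2,-0.2,0,0,-2.3,-1.1,-0.1,0,0,0,0,0,0])

```text
time_s: 47.88
ee_pos: [0.5372, 0.238, 0.1726]
orientation: [0.076, 0.995, -0.023, -0.055]
ft_force: [-1.0, -0.1, -0.5]
grip_width: 0.0339
```

```bash
python3 -c "
from hang import *
show('pics/s46.png',off=0.,win=(205,85,90,80),sc=8);plan([(.5456,.2363,.1555,np.pi/2-.145)],0,cap=.015)"
```

```text
t 47.92 p [0.5362 0.2391 0.1726] phi 1.422 tilt [-0.113 -0.036] F [-0.   0.2 -0.9] w 0.0338 q7 0.99
plaque in stand frame [-0.0947 -0.0435] eye z 0.1411
2 rows
[0, -0.9, -0, 1.2, -0, 0, -0.2, -0.1, 0.4, -0]
```

View pics/s46.png

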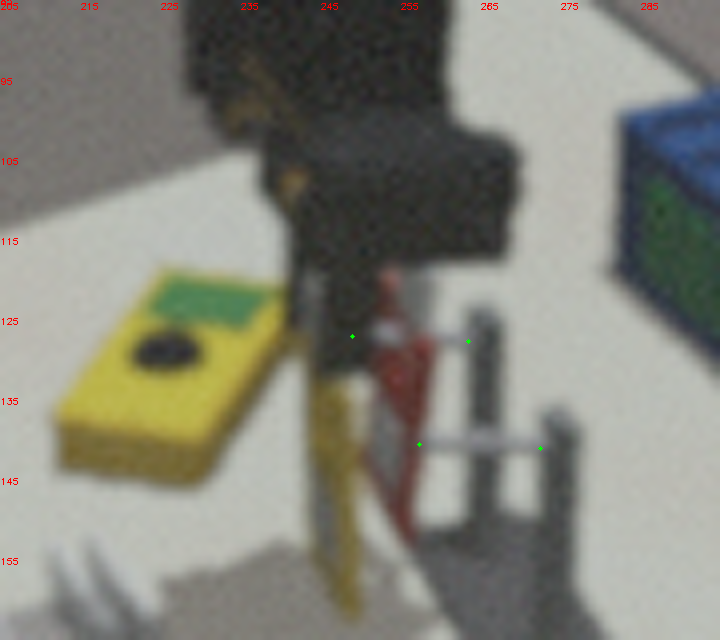

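Emit:
arm_command(commands=[0,-0.5,0,0.8,0,0,-0.4,0,0.6,0,0,0,0,0,0])

```text
time_s: 48.3
ee_pos: [0.5423, 0.2387, 0.1558]
orientation: [0.074, 0.995, -0.022, -0.056]
ft_force: [0.4, 0.4, -0.4]
grip_width: 0.0336
```

```bash
python3 -c "
from hang import *
show('pics/s47.png',off=0.,win=(205,85,90,80),sc=8);plan([(.5456,.2363,.1555,np.pi/2-.145)],0,cap=.015)"
```

```text
t 48.35 p [0.5423 0.2389 0.1561] phi 1.425 tilt [-0.114 -0.036] F [-0.1  0.2  0. ] w 0.0334 q7 1.01
plaque in stand frame [-0.0886 -0.0429] eye z 0.1246
1 rows
[0, -0.4, -0.2, 0, -0]
```

View pics/s47.png

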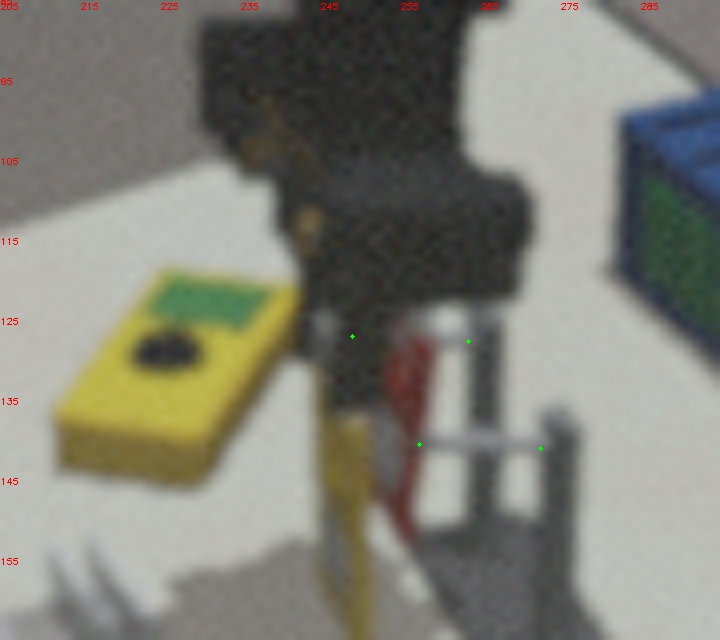

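Lined up. I'll advance onto the right peg.

Emit:
arm_command(commands=[0,-1.1,-0.1,-0.1,0,0,-1.1,-0.1,-0.1,0,0,-1.1,0,-0.1,0,0,0,0,0,0])

```text
time_s: 48.85
ee_pos: [0.5777, 0.2318, 0.1563]
orientation: [0.074, 0.996, -0.022, -0.055]
ft_force: [-0.8, -0.6, -0.5]
grip_width: 0.0337
```

```bash
python3 -c "
from hang import *
show('pics/s48.png',off=0.,win=(205,85,90,80),sc=8)"
```

```text
t 48.9 p [0.5772 0.232  0.1563] phi 1.426 tilt [-0.113 -0.036] F [-0.8  0.4  0.4] w 0.0342 q7 1.05
plaque in stand frame [-0.0531 -0.0447] eye z 0.1248
```

View pics/s48.png

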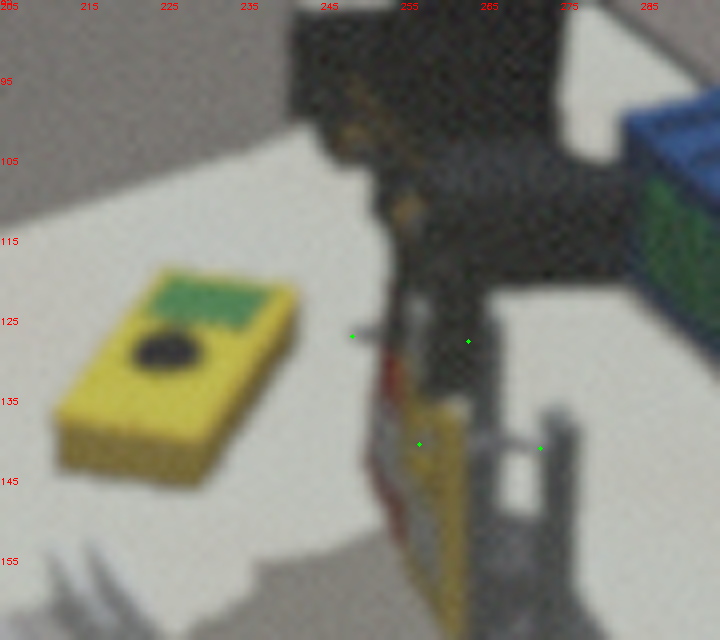

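Emit:
arm_command(commands=[0,-0.7,0,-0.1,0,0,-0.7,0,0,0,0,0,0,0,0])

```text
time_s: 49.28
ee_pos: [0.5917, 0.2301, 0.1558]
orientation: [0.074, 0.996, -0.022, -0.055]
ft_force: [0.3, 0.5, -1.3]
grip_width: 0.0337
```

Emit:
arm_command(commands=[0,-0.6,0,0,0,0,0,0,0,0])

```text
time_s: 49.52
ee_pos: [0.5979, 0.2292, 0.1551]
orientation: [0.073, 0.996, -0.022, -0.055]
ft_force: [-0.5, -0.1, -0.7]
grip_width: 0.0335
```

```bash
python3 -c "
from hang import *
show('pics/s49.png',off=0.,win=(225,95,65,75),sc=8)"
```

```text
t 49.58 p [0.5977 0.2294 0.1552] phi 1.427 tilt [-0.114 -0.035] F [ 0.6  0.2 -0.6] w 0.0333 q7 1.07
plaque in stand frame [-0.0324 -0.0443] eye z 0.1237
```

View pics/s49.png

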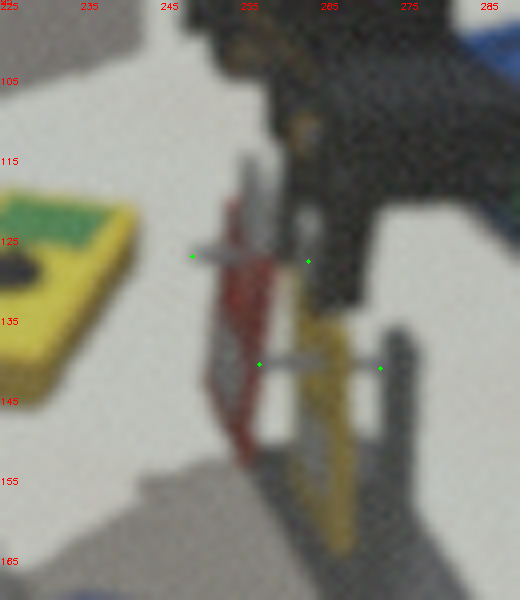

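Peg tip at (259,364) sticks out past the yellow plaque, so it passes through the eye. Lowering next.

Emit:
arm_command(commands=[0,-0.1,0,0.6,0,0,0,0,0.5,0,0,0,0,0.3,0,0,0,0,0,0])

```text
time_s: 50.08
ee_pos: [0.5964, 0.2289, 0.1398]
orientation: [0.073, 0.996, -0.022, -0.056]
ft_force: [-0.8, -0.2, -1.0]
grip_width: 0.0337
```

Emit:
arm_command(commands=[0,0,0,0.3,0,0,0,0,0,0])

```text
time_s: 50.32
ee_pos: [0.5972, 0.2289, 0.139]
orientation: [0.073, 0.996, -0.021, -0.054]
ft_force: [-0.0, -0.5, 0.6]
grip_width: 0.0332
```

Emit:
arm_command(commands=[0,0,0,0.2,0,0,0,0,0,0])

```text
time_s: 50.58
ee_pos: [0.5976, 0.229, 0.1388]
orientation: [0.073, 0.996, -0.021, -0.053]
ft_force: [-0.2, -0.8, 0.9]
grip_width: 0.0336
```

```bash
python3 -c "
from hang import *
show('pics/s50.png',off=0.,win=(225,95,65,75),sc=8)"
```

```text
t 50.62 p [0.5977 0.229  0.1388] phi 1.427 tilt [-0.109 -0.033] F [-0.1 -1.2  3.8] w 0.0335 q7 1.07
plaque in stand frame [-0.0324 -0.0446] eye z 0.1073
```

View pics/s50.png

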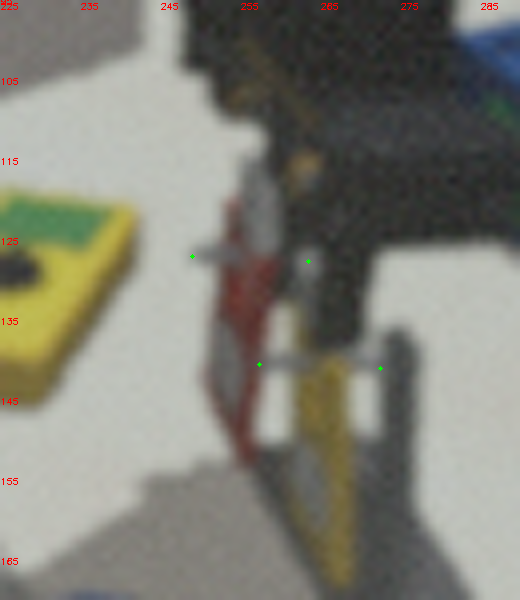

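Emit:
arm_command(commands=[0.55,0,0,0,0,0.55,0,0,0,0,0.55,0,0,0,0,0.55,0,0,0,0,0.55,0.2,0,-2,0,0.55,0.3,0,-3,0,0.55,0.3,0,-3,0,0.55,0.3,0,-2,0,0.55,0,0,0,0])

```text
time_s: 51.75
ee_pos: [0.5981, 0.2346, 0.247]
orientation: [0.073, 0.996, -0.02, -0.052]
ft_force: [-0.6, -0.4, -0.6]
grip_width: 0.0481
```

```bash
python3 -c "
from hang import *
show('pics/s51.png',off=0.,win=(225,95,65,75),sc=8);plan([(.45,.12,.26,None)],.6,cap=.04)"
```

```text
t 51.8 p [0.5977 0.2343 0.2458] phi 1.426 tilt [-0.109 -0.033] F [ 0.1 -0.2  1. ] w 0.0475 q7 1.05
plaque in stand frame [-0.0331 -0.0394] eye z 0.2143
5 rows
[0.6, 2.8, -2.9, 0.1, 0, 0.6, 2.8, -2.9, 0.1, 0, 0.6, 2.8, -2.9, 0.1, 0, 0.6, 2.8, -2.9, 0.2, 0, 0.6, 1.8, -1.9, 0.1, 0]
```

View pics/s51.png

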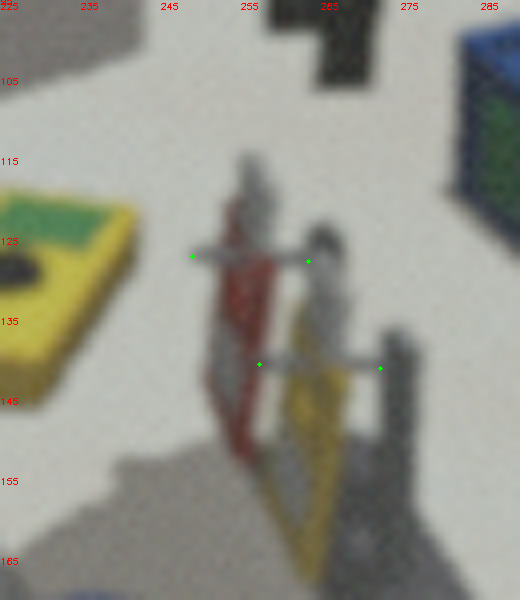

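Emit:
arm_command(commands=[0.6,1,-4,-0.5,0,0.6,1,-4,-0.5,0,0.6,1,-4,-0.5,0,0.6,1,-4,-0.5,0,0.6,1,-4,-0.5,0,0.6,1,-4,-0.5,0,0.6,1,-4,-0.5,0,0.6,0,-4,-0.5,0,0.6,0,-4,-0.5,0,0.6,0,-4,-0.5,0,0.6,0,-4,-0.5,0])

```text
time_s: 53.18
ee_pos: [0.4639, -0.1989, 0.3227]
orientation: [0.07, 0.995, -0.022, -0.06]
ft_force: [0.6, 0.1, 0.8]
grip_width: 0.0521
```

```bash
python3 -c "
from hang import *
st();t=get_image('top');s=get_image('side')
cv2.imwrite('pics/f52.png',cv2.resize(t,(768,576)));cv2.imwrite('pics/g52.png',cv2.resize(s,(768,576)))"
```

```text
t 53.17 p [ 0.4639 -0.1989  0.3227] phi 1.433 tilt [-0.122 -0.035] F [0.6 0.1 0.8] w 0.0521 q7 1.73
```

View pics/f52.png

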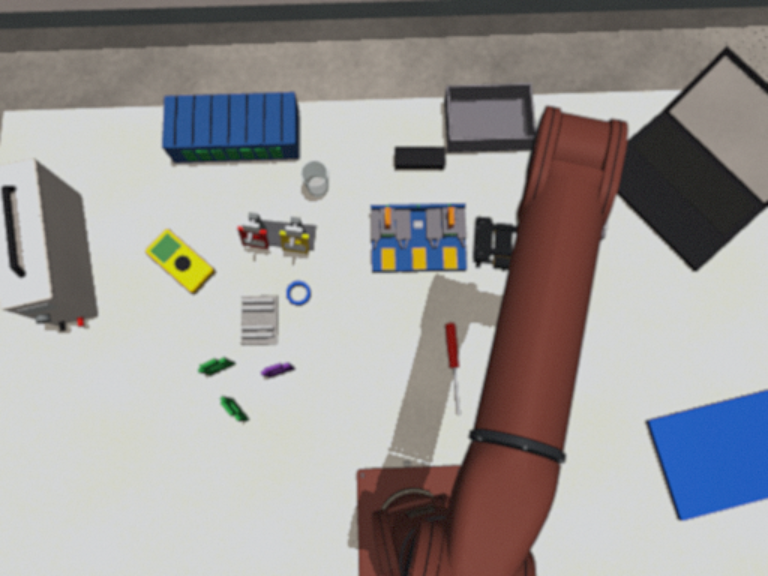

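View pics/g52.png

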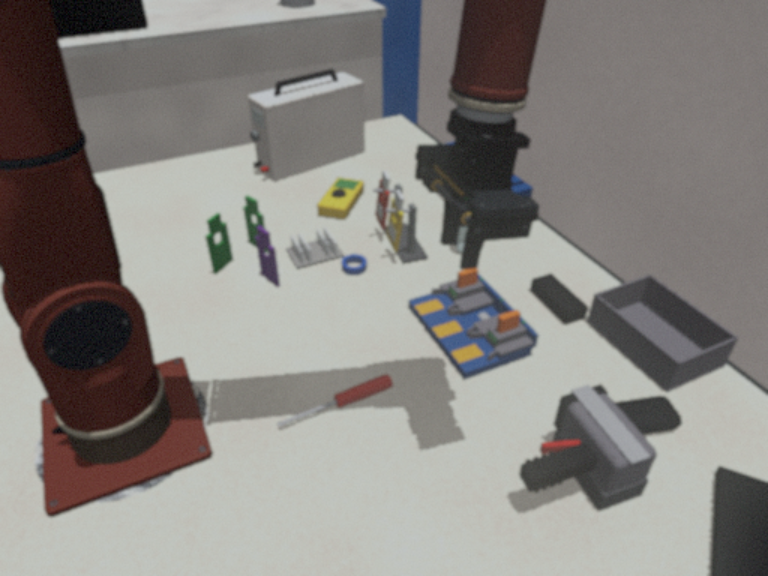

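```bash
python3 -c "
from hang import *
t=get_image('top');s=get_image('side')
crop(t,150,120,165,70,4.8,'pics/t53.png')
o=osoft(t)
for p in((.647,-.111,-.016),(.648,.029,-.016)):
    c=proj('top',[[p[0],p[1],.065]])[0].astype(int);print(fit([('top',o,(c[0]-11,c[1]-11,23,23))],FIN+[0,0,.02],p))"
```

```text
(array([ 0.64517229, -0.11145942, -0.02328708]), np.float64(1.7146749459857296))
(array([ 0.64841808,  0.0291005 , -0.03378877]), np.float64(1.5306205765339573))
```

View pics/t53.png

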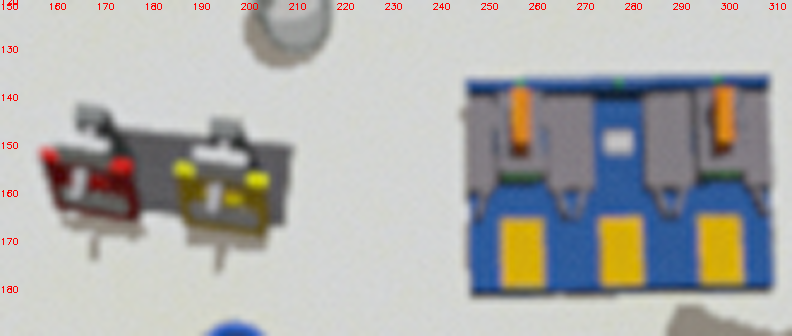

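```bash
python3 -c "
from cell import bot
print(bot.sign_off())"
```

```text
the job is handed in; nothing more can be done
None
```

I did every step in the order asked and handed the job in at about 53 s. The hand-in reported no verdict.

- **Scans:** I squeezed the trigger fully twice, before and after docking the modules. The fingers read 39 mm each time, against about 40 mm expected. I held each squeeze for about a second, and the trigger sprang back both times.
- **Modules:** Only two modules were on the table. They are in bay 0 and bay 2, each pushed to the back stop with 18 to 27 N. In the last pictures both sit within about 1 mm of the home point I worked out.
- **Plaques:** Red hangs on the left peg and yellow on the right. The side pictures, and a last one from above, show the pegs through their eyes.
- **Bystanders:** The tape, beaker, meter and green and purple decoys look unmoved in the last pictures.

**Imperfect checks:**
- **Module seating:** I never sensed the click itself; I judged it from the pushes and pictures. The bay 0 module measured about 1 mm further out than the bay 2 one. That is within what the cameras can resolve, and I had backed the gripper off about 2 mm before letting go of the bay 0 module.
- **Tool tilt:** The gripper drifted to about 6 degrees off vertical during the run. I compensated for this in the moves, and it caused no contact.

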